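# Gauge the irrigation offcuts and scan their labels

## Robot

A 6-joint arm with a two-finger parallel gripper is mounted at the origin on the work surface. World frame = base frame: x ahead of the robot, y to its left, z up, the work surface at z = 0. Lengths are in mm, angles in rad, forces in N, time in s.
With the tool pointing down it reaches from about 350 to 875 mm from the base axis. Payload 4.2 kg.
Tool frame: the origin (TCP) lies midway between the tips of the shut fingers; the grasp point (between the pads) lies 19 mm behind it; z points along the fingers, y is the line along which they close (so a half turn about z gives the same grasp; the last joint's range is limited). The gripper opens to 85 mm and grips with 20 to 120 N. Pads are 22 mm wide; open, the fingers measure 114 mm over their backs; the gripper's body (76 mm by 85 mm) begins 54 mm behind the grasp point. The pads swing forward as they close: fully open they stand 13 mm farther back than shut.
Start: joints at [-1.02, 0.385, 0.008, 0, -1.194, -0.259], TCP at [179.814, -598.553, 231.312] pointing down, gripper open.
Joint ranges: [-3.14, 3.14], [-1.21, 2.06], [-1.07, 1.41], [-3.16, 2.05], [-2.99, -0.16], [-3.1, 3.1]. Speed limits (rad/s): [2.79, 2.79, 3.14, 3.14, 3.14, 3.14].

## Interface

Orientations are given as a unit quaternion [x, y, z, w].
In Python, from bench import arm gives the robot as it stands. The module is installed in compiled form; this text tells all that it offers.
- The arm moves only by the shell command python3 -m handwheel 'ROWS' [OPENING]. ROWS is JSON, a list of rows, each an object of numbers: "x", "y", "z": the shift along the world's x, y, z each as a share of 20 cm, from -1 to 1; "ax", "ay", "az": the turn, a rotation vector about the world's x, y, z each as a share of 90 degrees, from -1 to 1. In form: [{"x": .., "y": .., "z": .., "ax": .., "ay": .., "az": ..}, ...]. A call has exactly 8 rows; each row shifts and turns the commanded pose from where the row before left it; what a row does not reach is not made up. A row lasts 1/10 s, in which the tool goes at most 50 mm and 8.59 degrees, less where a joint would pass 70% of its speed; a pose out of reach is approached as far as the arm can. A call with a number of a shift or a turn outside -1 to 1 is refused whole. A call with a gripper value outside its range is refused whole. OPENING is the opening, from -1 (shut) to 1 (fully open), set as the call begins (- or left out, the last holds). The fingers move at their own pace and stop on an object; the grip force is fixed at half the most. Time passes only in rows, so rows that do not move let the fingers close, or fill a call up. It gives the time, the measured TCP pose, the force, the opening and the grip force at its end, in the units of the state.
- arm.read_state(): the state, without advancing time (a new reading comes with each control period).
- arm.get_image(name): name is "scene" or "side" or "wrist"; returns the picture (420x560x3 uint8, red, green, blue); there is no depth.
- arm.camera_params(name): a dict with "K" (3x3 intrinsics, pixels), "k1" (the pictures are not rectified: a ray, as slopes to the right and down, at radius r is drawn at 1 + k1 r^2 times it, then the intrinsics apply), "position" and "orientation" of the camera in the world. Camera axes: x right, y down, z forward; pixel columns grow to the right and rows downward; lengths in mm; the calibration is good to about 2 mm. A picture is of the moment at which its call begins: read the wrist's pose just before it. camera_params takes no time and is no camera call; for the wrist camera it gives the pose at the moment of the call.
- arm.job_done(): hands the job in; it is judged then, once.
The state is a dict: "clock": time; "joints": joint angles; "joint_vel": joint speeds; "joint_efforts": joint torques, N m; "position": TCP position; "ee_rot": TCP orientation; "contact_force": force on the tool from outside, world axes, zero at the start; "wrist_torque": the same for the moment, N m; "gripper_width": finger opening in mm; "grasp_force": force on a finger pad.
Only numpy, scipy, OpenCV 4.12 (cv2) and the standard library are available. Lean on these libraries where they do the work, as an engineer would, in place of code of your own. Each camera call takes 0.05 s, during which the arm holds its last target. There are 200 camera calls.

## Task

Check each pipe and channel offcut on the bench, from the smallest curve to the largest: take the gauge leaf of its radius from the rack (a hollow leaf over a pipe, a rounded leaf down into a channel), rest it gently and squarely on the curve so that it touches without rocking, hold it there for a second, and hang the leaf back in the rack by its shoulders. When all are gauged, pick up the barcode scanner, aim it squarely at the label of each offcut in the same order from about a hand's breadth away, steady for a second on each, and lay it back on its mat as it lay. Leave the offcuts standing and the other things on the bench alone.

Things in the scene. Friction and masses are not known exactly. Their poses are not given: they have to be found in the camera images.
- pipe32: Black pipe offcut, outside diameter 32 mm, 90 long, clipped on a wooden stand; loose, 0.75 kg, may be absent. Stand: foot 80 wide (y), 12 high, reaching 60 in front (-x) and 44 behind; block 62 wide, to 90 high. Origin: on the foot's underside, z up; the sloping label face looks along -x, roughly to the robot. The pipe's axis runs along y, 110 straight above the origin.
- pipe32_label (a point): Centre of the barcode label (46 wide, 34 high) on the sloping front (-x) face of that stand (leaning back 27 degrees, looking a little upward), 34 in front of its origin, 62 above the bench. Axes as pipe32.
- channel40: Grey half-round channel offcut, open side up, inner radius 20 mm, wall 3, 84 long, on a wooden stand; loose, 0.75 kg, may be absent. Stand: foot 80 wide (y), 12 high, reaching 60 in front (-x) and 44 behind; block 62 wide, to 90 high. Origin: on the foot's underside, z up; the sloping label face looks along -x, roughly to the robot. The inner curve's axis runs along y, 113 straight above the origin, 3 above the rims.
- channel40_label (a point): Centre of the barcode label (46 wide, 34 high) on the sloping front (-x) face of that stand (leaning back 27 degrees, looking a little upward), 34 in front of its origin, 62 above the bench. Axes as channel40.
- pipe50: Black pipe offcut, outside diameter 50 mm, 90 long, clipped on a wooden stand; loose, 0.75 kg, may be absent. Stand: foot 80 wide (y), 12 high, reaching 60 in front (-x) and 44 behind; block 62 wide, to 90 high. Origin: on the foot's underside, z up; the sloping label face looks along -x, roughly to the robot. The pipe's axis runs along y, 119 straight above the origin.
- pipe50_label (a point): Centre of the barcode label (46 wide, 34 high) on the sloping front (-x) face of that stand (leaning back 27 degrees, looking a little upward), 34 in front of its origin, 62 above the bench. Axes as pipe50.
- channel60: Grey half-round channel offcut, open side up, inner radius 30 mm, wall 3, 84 long, on a wooden stand; loose, 0.75 kg, may be absent. Stand: foot 80 wide (y), 12 high, reaching 60 in front (-x) and 44 behind; block 62 wide, to 90 high. Origin: on the foot's underside, z up; the sloping label face looks along -x, roughly to the robot. The inner curve's axis runs along y, 123 straight above the origin, 5 above the rims.
- channel60_label (a point): Centre of the barcode label (46 wide, 34 high) on the sloping front (-x) face of that stand (leaning back 27 degrees, looking a little upward), 34 in front of its origin, 62 above the bench. Axes as channel60.
- leaf_h16: 8 mm aluminium leaf hung in the rack, in any place: cross bar 86 x 12 high on the rails, and above it a flat tab to grip across the thickness, solid to 40 above the origin. Origin: middle of the bar's underside; x along the bar, y thickness, z up. Hollow leaf: below, a concave arc of radius 16, 60 degrees each side, to sit on a pipe; tab 22 wide, two horns on top; lowest 45 below the origin.
- leaf_h16_arc (a point): centre of that leaf's curve, 53 below its origin. When the leaf is seated without rocking, this point lies on the offcut's axis (the curve is made 0.4 to 0.7 mm easy). Axes as leaf_h16.
- leaf_r20: 8 mm aluminium leaf hung in the rack, in any place: cross bar 86 x 12 high on the rails, and above it a flat tab to grip across the thickness, solid to 40 above the origin. Origin: middle of the bar's underside; x along the bar, y thickness, z up. Rounded leaf: below, a disc of radius 20, to sit in a channel; tab 22 wide, round top; lowest 62 below the origin.
- leaf_r20_arc (a point): centre of that leaf's curve, 42 below its origin. When the leaf is seated without rocking, this point lies on the offcut's axis (the curve is made 0.4 to 0.7 mm easy). Axes as leaf_r20.
- leaf_h25: 8 mm aluminium leaf hung in the rack, in any place: cross bar 86 x 12 high on the rails, and above it a flat tab to grip across the thickness, solid to 40 above the origin. Origin: middle of the bar's underside; x along the bar, y thickness, z up. Hollow leaf: below, a concave arc of radius 25, 60 degrees each side, to sit on a pipe; tab 34 wide, two horns on top; lowest 47 below the origin.
- leaf_h25_arc (a point): centre of that leaf's curve, 60 below its origin. When the leaf is seated without rocking, this point lies on the offcut's axis (the curve is made 0.4 to 0.7 mm easy). Axes as leaf_h25.
- leaf_r30: 8 mm aluminium leaf hung in the rack, in any place: cross bar 86 x 12 high on the rails, and above it a flat tab to grip across the thickness, solid to 40 above the origin. Origin: middle of the bar's underside; x along the bar, y thickness, z up. Rounded leaf: below, a disc of radius 30, to sit in a channel; tab 34 wide, round top; lowest 70 below the origin.
- leaf_r30_arc (a point): centre of that leaf's curve, 40 below its origin. When the leaf is seated without rocking, this point lies on the offcut's axis (the curve is made 0.4 to 0.7 mm easy). Axes as leaf_r30.
- rack: Fixed plywood rack, 214 (x) by 100: two rails along x at y = -38 and 38 (10 wide, tops 84 above the bench, nothing between them above 8). Origin: underside centre. Four places at x = -69, -23, 23, 69, with slanted cheeks on the rails (11 apart below, 28 at the top, 14 high). A leaf hangs with its bar across the rails (its y along the rack's x), origin at y = 0, z = 84.
- scanner: Barcode scanner gun on its side, loose, 0.19 kg: head 92 (x) by 46 (y) by 56 high; the handle runs to -y from the head's rear half, to 125 from the origin. Origin: centre of the head's underside. The beam, always on, leaves along +x, level as it lies. Grip the head across its 46 mm from above, about 16 in front of the origin, clear of the handle.
- scanner_nose (a point): middle of the scanner's window, 51 in front of its origin and 28 above its underside; the beam starts here and runs along +x of the scanner. Axes as scanner.
- mat: thin black rubber mat, fixed, 200 (x) by 240 (y) by 3 high, on which the scanner lies, its head on the +y half and its handle on the -y half. Origin: centre of the underside.
- dibber: wooden dibber stick, 150 by 12 mm, lying on the bench; not part of the job. Origin: its middle.
- seal: rubber sealing ring, 48 mm across, 9 high, lying on the bench; not part of the job. Origin: centre of its underside.
- cap: black pipe end cap, 38 mm across, 15 high, lying on the bench; not part of the job. Origin: centre of its underside.
- stake: white plant label stake, 110 by 18 by 5 mm, lying flat, without writing; not part of the job. Origin: centre of its underside.
There are look-alikes about, which are no part of the job. Leave any orange look-alike of the leaf_h16 alone.

How it is judged:
By the outcome, as a careful person would: the job done as asked, in the order asked, and still so for the second after the job is handed in, with the robot touching nothing.
Of pipe32, channel40, pipe50, channel60 only 3 to 4 are there at a start; the rules pass over those that are not, and their reading is None.
At some moment in a run one of pipe32, channel40, pipe50, channel60, scanner may be knocked a few centimetres aside while the robot is not near it.
It also fails if it takes over 210 s, if anything falls off the work surface, if the arm or the gripper's body presses on something with over 40 N, if the wrist force passes 120 N, or if a joint passes its speed limit or range.

## Working session

There is one attempt and no reset: what is moved stays moved. The work goes in short steps, Python scripts to look and compute and a shell command to move; the robot and the scene stay as the last step left them, time stands still between calls to the robot, and variables do not carry over. Pictures are saved under pics/ and viewed, at most 14 in all, crops included, and the job is handed in when it is done.

```bash
mkdir -p pics; ls; cat > h.py <<'E'
import numpy as np, cv2
from bench import arm
from scipy.spatial.transform import Rotation as R
def snap(name,f=None):
    p=arm.camera_params(name); im=arm.get_image(name)
    np.save(f'/tmp/{name}.npy',im); import pickle; pickle.dump(p,open(f'/tmp/{name}.pkl','wb'))
    if f: cv2.imwrite('pics/'+f,im[:,:,::-1])
    return im,p
def load(name):
    import pickle; return np.load(f'/tmp/{name}.npy'),pickle.load(open(f'/tmp/{name}.pkl','rb'))
def rot(p):
    o=np.array(p['orientation']); return R.from_quat(o).as_matrix() if o.size==4 else o
def ray(p,uv):
    K=np.array(p['K']); uv=np.atleast_2d(np.array(uv,float))
    d=np.c_[(uv[:,0]-K[0,2])/K[0,0],(uv[:,1]-K[1,2])/K[1,1]]; s=d.copy()
    for _ in range(20): s=d/(1+p['k1']*(s**2).sum(1,keepdims=True))
    v=np.c_[s,np.ones(len(s))]@rot(p).T
    return np.array(p['position'],float),v
def onplane(p,uv,z):
    o,v=ray(p,uv); return o+v*((z-o[2])/v[:,2])[:,None]
def proj(p,X):
    K=np.array(p['K']); c=(np.atleast_2d(X)-np.array(p['position']))@rot(p); s=c[:,:2]/c[:,2:]
    s=s*(1+p['k1']*(s**2).sum(1,keepdims=True)); return np.c_[s[:,0]*K[0,0]+K[0,2],s[:,1]*K[1,1]+K[1,2]]
E
python3 - <<'E'
from h import *
for n in('scene','side','wrist'):
    im,p=snap(n,n+'0.png'); print(n,p)
s=arm.read_state(); print(s)
E
```

```text
pics
scene {'K': array([[440.73527505,   0.        , 285.37165505],
       [  0.        , 440.73527505, 210.50046566],
       [  0.        ,   0.        ,   1.        ]]), 'k1': -0.12522723868167676, 'position': array([1353.41012918, -161.80625917,  886.28367595]), 'orientation': array([ 0.71082464,  0.58400305, -0.24377097, -0.30699264])}
side {'K': array([[500.82361497,   0.        , 270.06326365],
       [  0.        , 500.82361497, 210.41731732],
       [  0.        ,   0.        ,   1.        ]]), 'k1': 0.06098810231675269, 'position': array([-129.40235342,  740.43225579,  666.8241725 ]), 'orientation': array([-0.29784724,  0.81516976, -0.46394225,  0.17760313])}
wrist {'K': array([[341.3784559 ,   0.        , 281.82036571],
       [  0.        , 341.3784559 , 207.52828537],
       [  0.        ,   0.        ,   1.        ]]), 'k1': -0.06515316995539672, 'position': array([ 115.38408047, -618.44407035,  373.46091279]), 'orientation': array([0.5915583 , 0.79497297, 0.10872914, 0.07908679])}
{'clock': 0.15, 'joints': array([-1.02040458e+00,  3.85374972e-01,  6.94706417e-03, -3.04904387e-04,
       -1.19399853e+00, -2.58614169e-01]), 'joint_vel': array([ 3.12690945e-04, -1.73394366e-03,  5.64853419e-03,  2.07386855e-03,
       -1.11126816e-03,  4.55270802e-05]), 'joint_efforts': array([-4.66274305e-04, -3.92678189e+01,  1.88581055e+01,  4.18860599e+00,
       -3.42868778e-03,  9.89478686e-07]), 'position': array([ 179.67279123, -598.16747914,  230.48572174]), 'ee_rot': array([-1.45316171e-01,  9.89384923e-01,  8.05051712e-04, -1.90499811e-04]), 'contact_force': array([0.6649261 , 0.27138405, 0.16463388]), 'wrist_torque': array([-0.0158559 ,  0.04407133, -0.00417931]), 'grasp_force': 0.0, 'gripper_width': 84.89664910886856}
```

View pics/scene0.png

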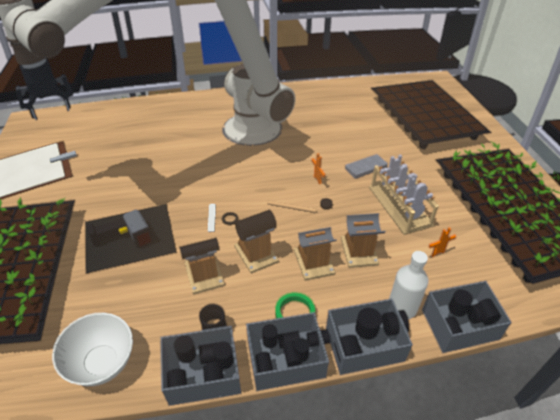

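View pics/side0.png

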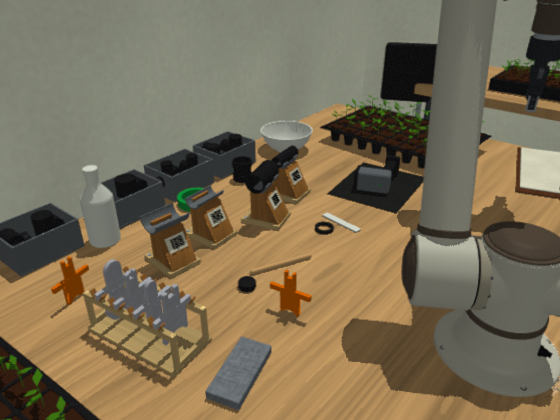

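```bash
python3 - <<'E'
from h import *
im,p=load('side')
for n,uv in dict(A=(176,242),B=(214,217),C=(268,208),D=(290,180)).items():
    L=onplane(p,uv,62)[0]; print(n,L.round())
    ims,ps=load('scene'); print(' scene px of label',proj(ps,L).round())
_,ps=load('scene')
for n,uv,z in [('pipeL',(200,247),126),('pipeR',(256,224),144),('chM',(316,236),105),('chR',(362,222),110),('scan',(136,226),50),('mat',(129,237),3),('rack00',(375,190),84),('rack01',(408,228),84),('rack10',(397,160),84),('rack11',(437,212),84),('or1',(319,168),40),('or2',(442,242),40)]:
    print(n,onplane(ps,uv,z)[0].round())
c=cv2.resize(ims[140:290,170:450,::-1],None,fx=2.85,fy=2.85,interpolation=2); cv2.imwrite('pics/c1.png',c)
E
```

```text
A [616. 194.  62.]
 scene px of label [[359. 228.]]
B [628.  70.  62.]
 scene px of label [[314. 238.]]
C [558. -42.  62.]
 scene px of label [[266. 225.]]
D [ 609. -191.   62.]
 scene px of label [[210. 247.]]
pipeL [ 661. -212.  126.]
pipeR [630. -76. 144.]
chM [659.  64. 105.]
chR [639. 188. 110.]
scan [ 486. -382.   50.]
mat [ 477. -412.    3.]
rack00 [503. 276.  84.]
rack01 [659. 310.  84.]
rack10 [383. 391.  84.]
rack11 [618. 411.  84.]
or1 [325. 164.  40.]
or2 [687. 406.  40.]
```

View pics/c1.png

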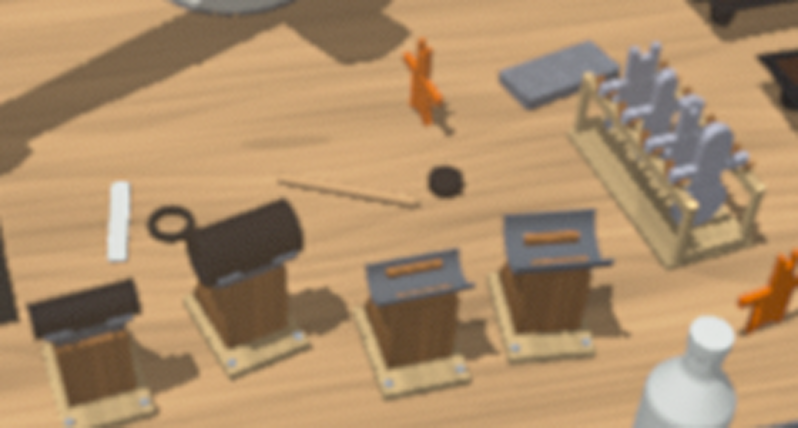

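```bash
python3 -m handwheel '[{"x":0.09,"y":0.18,"z":0.08,"az":-0.012},{"x":0.09,"y":0.18,"z":0.08,"az":-0.012},{"x":0.09,"y":0.18,"z":0.08,"az":-0.012},{"x":0.09,"y":0.18,"z":0.08,"az":-0.012},{"x":0.09,"y":0.18,"z":0.08,"az":-0.012},{"x":0.09,"y":0.18,"z":0.08,"az":-0.012},{"x":0.09,"y":0.18,"z":0.08,"az":-0.012},{"x":0.09,"y":0.18,"z":0.08,"az":-0.012}]' -0.3
python3 -m handwheel '[{"x":0.09,"y":0.18,"z":0.02,"az":-0.012},{"x":0.09,"y":0.18,"az":-0.012},{"x":0.09,"y":0.18,"az":-0.012},{"x":0.09,"y":0.18,"az":-0.012},{"x":0.09,"y":0.18,"az":-0.012},{"x":0.09,"y":0.18,"az":-0.012},{"x":0.09,"y":0.18,"az":-0.012},{"x":0.09,"y":0.18,"az":-0.012}]'
python3 -m handwheel '[{},{},{},{},{},{},{},{}]'
python3 - <<'E'
from h import *
s=arm.read_state(); im,p=snap('wrist','w1.png')
T=R.from_quat(s['ee_rot']).as_matrix(); print(s['position'],T.round(3).tolist(),s['gripper_width'],s['clock'],s['joints'].round(2))
print('cam in tool',T.T@(p['position']-s['position']),(T.T@rot(p)).round(3).tolist())
E
```

```text
[ 179.67279123 -598.16747914  230.48572174] [[-0.958, -0.288, -0.001], [-0.288, 0.958, 0.002], [0.0, 0.002, -1.0]] 84.89664910886856 0.15 [-1.02  0.39  0.01 -0.   -1.19 -0.26]
cam in tool [  67.42634269   -0.74323149 -143.11299236] [[0.0, -0.964, -0.267], [1.0, -0.0, 0.001], [-0.001, -0.267, 0.964]]invalid input at $[0]: expected keys x, y, z, ax, ay, az
invalid input at $[0]: expected keys x, y, z, ax, ay, az
invalid input at $[0]: expected keys x, y, z, ax, ay, az
```

View pics/w1.png

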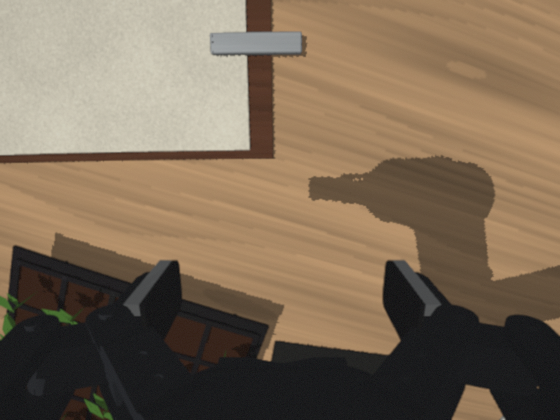

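```bash
python3 -m handwheel '[{"x":0.09,"y":0.18,"z":0.08,"ax":0,"ay":0,"az":-0.012},{"x":0.09,"y":0.18,"z":0.08,"ax":0,"ay":0,"az":-0.012},{"x":0.09,"y":0.18,"z":0.08,"ax":0,"ay":0,"az":-0.012},{"x":0.09,"y":0.18,"z":0.08,"ax":0,"ay":0,"az":-0.012},{"x":0.09,"y":0.18,"z":0.08,"ax":0,"ay":0,"az":-0.012},{"x":0.09,"y":0.18,"z":0.08,"ax":0,"ay":0,"az":-0.012},{"x":0.09,"y":0.18,"z":0.08,"ax":0,"ay":0,"az":-0.012},{"x":0.09,"y":0.18,"z":0.08,"ax":0,"ay":0,"az":-0.012}]' -0.3
python3 -m handwheel '[{"x":0.09,"y":0.18,"z":0.08,"ax":0,"ay":0,"az":-0.012},{"x":0.09,"y":0.18,"z":0.08,"ax":0,"ay":0,"az":-0.012},{"x":0.09,"y":0.18,"z":0.08,"ax":0,"ay":0,"az":-0.012},{"x":0.09,"y":0.18,"z":0,"ax":0,"ay":0,"az":-0.012},{"x":0.09,"y":0.18,"z":0,"ax":0,"ay":0,"az":-0.012},{"x":0.09,"y":0.18,"z":0,"ax":0,"ay":0,"az":-0.012},{"x":0,"y":0.18,"z":0,"ax":0,"ay":0,"az":-0.012},{"x":0,"y":0,"z":0,"ax":0,"ay":0,"az":0}]'
python3 - <<'E'
from h import *
s=arm.read_state(); im,p=snap('wrist','w2.png')
T=R.from_quat(s['ee_rot']).as_matrix(); print(s['position'],T.round(3).tolist(),s['gripper_width'],s['clock'],s['joints'].round(2))
E
```

```text
clock: 1.0
position: [324.0, -308.9, 360.0]
ee_rot: [-0.07, 0.998, 0.0, 0.0]
contact_force: [0.8, 0.4, 1.1]
gripper_width: 29.7
grasp_force: 0.0
clock: 1.8
position: [432.0, -55.5, 406.9]
ee_rot: [-0.007, 1.0, 0.0, -0.0]
contact_force: [-0.1, -0.0, -0.1]
gripper_width: 29.4
grasp_force: 0.0
[432.02023288 -55.52164403 406.88226724] [[-1.0, -0.014, -0.001], [-0.014, 1.0, 0.001], [0.001, 0.001, -1.0]] 29.365992907085065 1.8 [ 0.25 -0.03 -0.08 -0.   -1.52 -1.8 ]
```

View pics/w2.png

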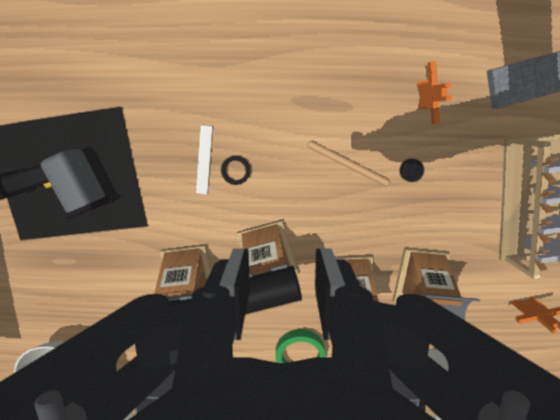

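```bash
python3 -m handwheel '[{"x":0.041,"y":0.148,"z":-0.032,"ax":0,"ay":0,"az":0.0825},{"x":0.041,"y":0.148,"z":-0.032,"ax":0,"ay":0,"az":0.0825},{"x":0.041,"y":0.148,"z":-0.032,"ax":0,"ay":0,"az":0.0825},{"x":0.041,"y":0.148,"z":-0.032,"ax":0,"ay":0,"az":0.0825},{"x":0.041,"y":0.148,"z":-0.032,"ax":0,"ay":0,"az":0.0825},{"x":0.041,"y":0.148,"z":-0.032,"ax":0,"ay":0,"az":0.0825},{"x":0.041,"y":0.148,"z":-0.032,"ax":0,"ay":0,"az":0.0825},{"x":0.041,"y":0.148,"z":-0.032,"ax":0,"ay":0,"az":0.0825}]'
python3 -m handwheel '[{"x":0.041,"y":0.148,"z":-0.032,"ax":0,"ay":0,"az":0.0825},{"x":0.041,"y":0.148,"z":-0.032,"ax":0,"ay":0,"az":0.0825},{"x":0.041,"y":0.148,"z":-0.032,"ax":0,"ay":0,"az":0.0825},{"x":0.041,"y":0.148,"z":-0.032,"ax":0,"ay":0,"az":0.0825},{"x":0,"y":0,"z":0,"ax":0,"ay":0,"az":0},{"x":0,"y":0,"z":0,"ax":0,"ay":0,"az":0},{"x":0,"y":0,"z":0,"ax":0,"ay":0,"az":0},{"x":0,"y":0,"z":0,"ax":0,"ay":0,"az":0}]'
python3 - <<'E'
from h import *
s=arm.read_state(); _,p0=load('wrist'); 
for n,uv,z in [('l32',(176,275),62),('l50',(263,252),62),('l60',(436,278),62),('scanhead',(76,178),49)]: print(n,onplane(p0,uv,z)[0].round(1))
import shutil; shutil.copy('/tmp/wrist.npy','/tmp/w2.npy'); shutil.copy('/tmp/wrist.pkl','/tmp/w2.pkl')
im,p=snap('wrist','w3.png')
T=R.from_quat(s['ee_rot']).as_matrix(); print(s['position'],T.round(3).tolist(),s['clock'],s['joints'].round(2))
E
```

```text
clock: 2.65
position: [497.9, 178.3, 355.9]
ee_rot: [-0.501, 0.865, -0.0, -0.0]
contact_force: [-0.2, -0.9, -0.3]
gripper_width: 29.7
grasp_force: 0.0
clock: 3.45
position: [530.4, 295.5, 331.4]
ee_rot: [-0.704, 0.71, -0.0, 0.001]
contact_force: [0.7, 0.3, 0.2]
gripper_width: 30.2
grasp_force: 0.0
l32 [ 612.4 -220.4   62. ]
l50 [570.8 -82.5  62. ]
l60 [613.  194.1  62. ]
scanhead [ 460.6 -368.6   49. ]
[530.36720824 295.46537111 331.36251511] [[-0.008, -1.0, 0.001], [-1.0, 0.008, 0.001], [-0.001, -0.001, -1.0]] 3.45 [ 0.77  0.3   0.14  0.   -1.4  -0.78]
```

View pics/w3.png

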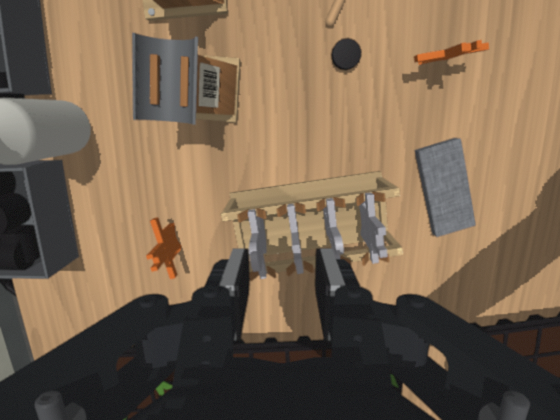

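```bash
python3 - <<'E'
from h import *
a=load('wrist')[0][170:290,215:410]; b=load('scene')[0][150:235,365:445]; c=load('side')[0][250:350,75:215]
a=cv2.resize(a,(780,480)[0:2] if 0 else (585,360),interpolation=2); b=cv2.resize(b,(226,240),interpolation=2); c=cv2.resize(c,(336,240),interpolation=2)
o=np.zeros((600,800,3),np.uint8); o[:360,:585]=a; o[360:,:226]=b; o[360:,230:566]=c
cv2.imwrite('pics/c2.png',o[:,:,::-1])
E
```

```text
(no output)
```

View pics/c2.png

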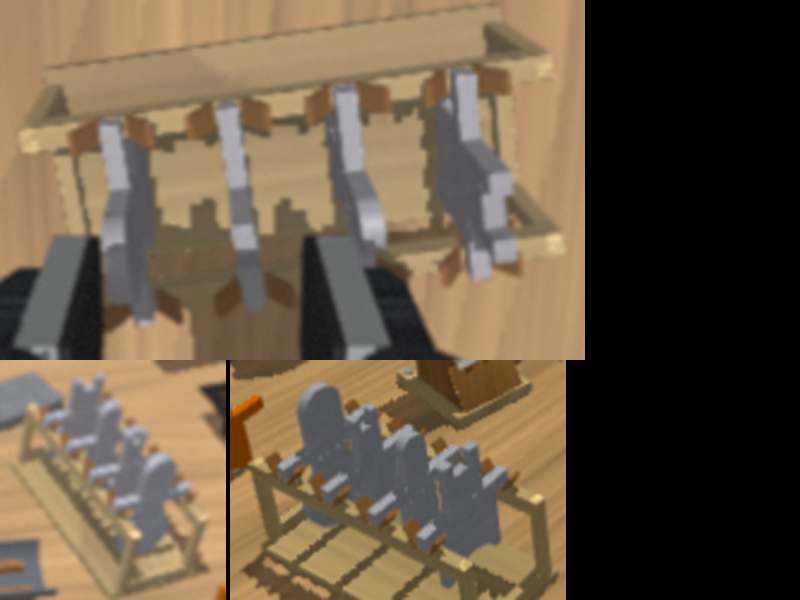

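```bash
python3 - <<'E'
from h import *
_,p=load('wrist')
X=onplane(p,[(252.3,210.7),(291,204.7),(330,199.3),(369.3,193.3)],96); print(X.round(1).tolist())
d=X[3]-X[0]; L=np.linalg.norm(d); d/=L; print('len',L,'should 138; yaw of -x dir',np.degrees(np.arctan2(d[1],d[0])))
n=np.array([-d[1],d[0],0]); n*=np.sign(n[1]); print('origins',(X+43*n).round(1).tolist())
# rail far ends
for uv in [(215+22/3,170+140/3),(215+548/3,170+65/3),(215+560/3,170+243/3)]: print(onplane(p,uv,84).round(1))
E
```

```text
[[565.2, 336.0, 96.0], [520.5, 329.2, 96.0], [475.8, 323.2, 96.0], [431.0, 316.4, 96.0]]
len 135.58958797138465 should 138; yaw of -x dir -171.6923153454734
origins [[559.0, 378.6, 96.0], [514.3, 371.8, 96.0], [469.6, 365.7, 96.0], [424.8, 359.0, 96.0]]
[[602.5 346.6  84. ]]
[[394.2 317.5  84. ]]
[[382.7 393.1  84. ]]
```

```bash
python3 -m handwheel '[{"x":-0.01,"y":0.048,"z":-0.108,"ax":0,"ay":0,"az":0.014},{"x":-0.01,"y":0.048,"z":-0.108,"ax":0,"ay":0,"az":0.014},{"x":-0.01,"y":0.048,"z":-0.108,"ax":0,"ay":0,"az":0.014},{"x":-0.01,"y":0.048,"z":-0.108,"ax":0,"ay":0,"az":0.014},{"x":-0.01,"y":0.048,"z":-0.108,"ax":0,"ay":0,"az":0.014},{"x":-0.015,"y":0.07,"z":-0.108,"ax":0,"ay":0,"az":0.014},{"x":-0.015,"y":0.07,"z":-0.108,"ax":0,"ay":0,"az":0.014},{"x":0,"y":0,"z":0,"ax":0,"ay":0,"az":0}]'
python3 - <<'E'
from h import *
s=arm.read_state(); im,p=snap('wrist','w4.png')
T=R.from_quat(s['ee_rot']).as_matrix(); print(s['position'],T.round(4).tolist(),s['clock'])
E
```

```text
clock: 4.3
position: [512.6, 372.1, 176.2]
ee_rot: [0.757, -0.653, -0.0, 0.003]
contact_force: [-0.5, -0.1, 0.6]
gripper_width: 30.0
grasp_force: 0.0
[512.56750977 372.10203986 176.23392085] [[0.1471, -0.9891, -0.0046], [-0.9891, -0.1471, -0.0039], [0.0032, 0.0051, -1.0]] 4.3
```

View pics/w4.png

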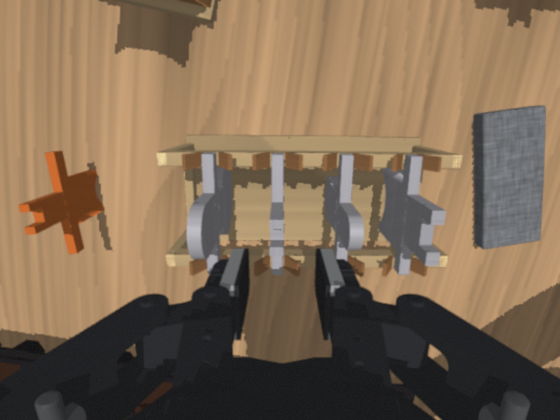

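```bash
cat >> h.py <<'E'
def bars(im,p,cols,near=(148,170),rows=(140,285)):
    m=(im[:,:,2].astype(int)>im[:,:,0]+2)&(im[:,:,2]>110)
    return m
E
python3 - <<'E'
from h import *
im,p=load('wrist'); m=bars(im,p,0)
Rk=np.array([.9895,.1443]); 
for n,c0,c1 in [('r30',198,218),('h16',266,290),('r20',336,356),('h25',402,422)]:
    r=[i for i in range(140,290) if m[i,c0:c1].sum()>=5]; top=r[0]
    cc=np.nonzero(m[top+3,c0:c1])[0]; u=c0+cc.mean()
    X=onplane(p,(u,top),96)[0]
    print(n,'near row',top,'u',u,'w',len(cc),'rows end',r[-1],X.round(1),'origin',(X[:2]+43*np.array([-.1443,.9895])).round(1))
for q in (272,278,282): print(q, ''.join('#' if v else '.' for v in m[145:285,q]))
print(onplane(p,[(277,269)],96))
# rails top at z84: near rail outer ends
print(onplane(p,[(158,160),(461,160)],84).round(1).tolist())
E
```

```text
r30 near row 154 u 208.0 w 11 rows end 267 [566.2 336.8  96. ] origin [560.  379.4]
h16 near row 154 u 277.5 w 10 rows end 268 [521.3 330.3  96. ] origin [515.1 372.8]
r20 near row 155 u 347.0 w 11 rows end 258 [476.2 324.2  96. ] origin [470.  366.7]
h25 near row 156 u 415.5 w 10 rows end 273 [431.  317.9  96. ] origin [424.8 360.4]
272 ................................................................#################################..############.............................
278 .........##################################################...###.#.....##########################.##########################...............
282 ............#.##################.########...........#####...........#...........#..##.#.....................................................
[[509.87877158 411.29055779  96.        ]]
[[602.8, 347.6, 84.0], [392.8, 316.2, 84.0]]
```

```bash
python3 -m handwheel '[{"x":0.007,"y":0,"z":-0.02,"ax":0,"ay":0,"az":0},{"x":0.007,"y":0,"z":-0.06,"ax":0,"ay":0,"az":0},{"x":0,"y":0,"z":-0.07,"ax":0,"ay":0,"az":0},{"x":0,"y":0,"z":-0.07,"ax":0,"ay":0,"az":0},{"x":0,"y":0,"z":-0.07,"ax":0,"ay":0,"az":0},{"x":0,"y":0,"z":-0.07,"ax":0,"ay":0,"az":0},{"x":0,"y":0,"z":-0.06,"ax":0,"ay":0,"az":0},{"x":0,"y":0,"z":0,"ax":0,"ay":0,"az":0}]'
python3 -m handwheel '[{"x":0,"y":0,"z":0,"ax":0,"ay":0,"az":0},{"x":0,"y":0,"z":0,"ax":0,"ay":0,"az":0},{"x":0,"y":0,"z":0,"ax":0,"ay":0,"az":0},{"x":0,"y":0,"z":0,"ax":0,"ay":0,"az":0},{"x":0,"y":0,"z":0,"ax":0,"ay":0,"az":0},{"x":0,"y":0,"z":0,"ax":0,"ay":0,"az":0},{"x":0,"y":0,"z":0,"ax":0,"ay":0,"az":0},{"x":0,"y":0,"z":0,"ax":0,"ay":0,"az":0}]' -1
python3 - <<'E'
from h import *
print(arm.read_state()['wrist_torque']); snap('wrist','w5.png')
E
```

```text
clock: 5.15
position: [518.3, 372.7, 95.8]
ee_rot: [0.757, -0.653, 0.001, -0.001]
contact_force: [-0.4, -2.4, 2.9]
gripper_width: 30.1
grasp_force: 1.6
clock: 5.95
position: [517.0, 372.7, 95.4]
ee_rot: [0.757, -0.653, -0.0, -0.0]
contact_force: [-2.0, -0.4, 3.1]
gripper_width: 7.3
grasp_force: 59.5
[ 0.02273634  0.33643571 -0.12174195]
```

View pics/w5.png

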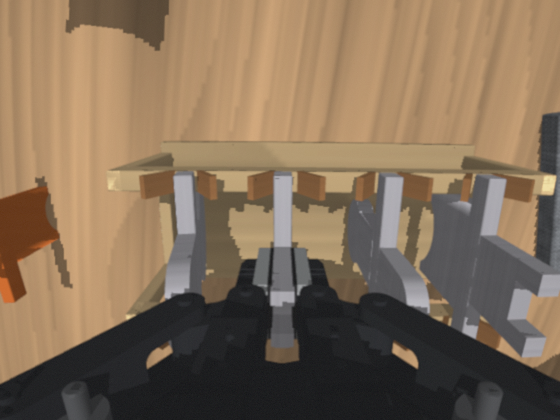

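```bash
python3 -m handwheel '[{"x":0,"y":0,"z":0.02,"ax":0,"ay":0,"az":0},{"x":0,"y":0,"z":0.05,"ax":0,"ay":0,"az":0},{"x":0,"y":0,"z":0.13,"ax":0,"ay":0,"az":0},{"x":0,"y":0,"z":0.15,"ax":0,"ay":0,"az":0},{"x":0,"y":0,"z":0.15,"ax":0,"ay":0,"az":0},{"x":0,"y":0,"z":0.15,"ax":0,"ay":0,"az":0},{"x":0,"y":0,"z":0.15,"ax":0,"ay":0,"az":0},{"x":0,"y":0,"z":0,"ax":0,"ay":0,"az":0}]'
python3 - <<'E'
from h import *
import pickle
im,p5=load('wrist'); m=bars(im,p5,0)
c=[i for i in range(150,200) if m[i,276:290].sum()>=6][0]; cc=np.nonzero(m[c+4,270:296])[0]+270
print('near row',c,'u',cc.mean()); s=arm.read_state(); 
X=onplane(p5,(cc.mean(),c),96)[0]; print(X, 'd along leaf from TCP', (X[:2]-[517,372.7])@np.array([.1445,-.9893]),(X[:2]-[517,372.7])@np.array([.9893,.1445]))
p=pickle.load(open('/tmp/w2.pkl','rb')); w=np.load('/tmp/w2.npy')
for n,a,b in [('32',(160,251),(207,245)),('50',(238,232),(286,221)),('60',(405,250),(456,253))]:
    A,B=onplane(p,[a,b],12); print(n,A.round(),B.round(),np.linalg.norm(A-B),'yaw',np.degrees(np.arctan2(-(B-A)[0],(B-A)[1])))
E
```

```text
clock: 6.8
position: [518.9, 373.9, 261.3]
ee_rot: [0.757, -0.653, 0.001, -0.005]
contact_force: [0.2, 0.8, 0.5]
gripper_width: 7.0
grasp_force: 58.9
near row 173 u 282.5
[523.18334056 329.46191399  96.        ] d along leaf from TCP 43.66893119682379 -0.13072461326872004
32 [ 593. -261.   12.] [ 581. -180.   12.] 82.50095117977123 yaw 8.688101667196428
50 [ 556. -127.   12.] [536. -47.  12.] 82.36128149856408 yaw 14.327663125239033
60 [586. 158.  12.] [591. 249.  12.] 91.22513154719982 yaw -3.1974989894118067
```

```bash
python3 -m handwheel '[{"x":0.04,"y":-0.1,"z":0,"ax":0,"ay":0,"az":-0.0624},{"x":0.04,"y":-0.18,"z":0,"ax":0,"ay":0,"az":-0.0624},{"x":0.04,"y":-0.2,"z":0,"ax":0,"ay":0,"az":-0.0624},{"x":0.04,"y":-0.2,"z":0,"ax":0,"ay":0,"az":-0.0624},{"x":0.04,"y":-0.2,"z":0,"ax":0,"ay":0,"az":-0.0624},{"x":0.04,"y":-0.2,"z":0,"ax":0,"ay":0,"az":-0.0624},{"x":0.04,"y":-0.2,"z":0,"ax":0,"ay":0,"az":-0.0624},{"x":0.04,"y":-0.2,"z":0,"ax":0,"ay":0,"az":-0.0624}]'
python3 -m handwheel '[{"x":0.04,"y":-0.2,"z":0,"ax":0,"ay":0,"az":-0.0624},{"x":0.04,"y":-0.2,"z":0,"ax":0,"ay":0,"az":-0.0624},{"x":0.04,"y":-0.2,"z":0,"ax":0,"ay":0,"az":-0.0624},{"x":0.04,"y":-0.2,"z":0,"ax":0,"ay":0,"az":-0.0624},{"x":0.04,"y":-0.2,"z":0,"ax":0,"ay":0,"az":-0.0624},{"x":0.04,"y":-0.2,"z":-0.04,"ax":0,"ay":0,"az":-0.0624},{"x":0.04,"y":-0.2,"z":-0.04,"ax":0,"ay":0,"az":-0.0624},{"x":0.04,"y":-0.05,"z":-0.04,"ax":0,"ay":0,"az":-0.0624}]'
python3 -m handwheel '[{"x":0,"y":0,"z":0,"ax":0,"ay":0,"az":0},{"x":0,"y":0,"z":0,"ax":0,"ay":0,"az":0},{"x":0,"y":0,"z":0,"ax":0,"ay":0,"az":0},{"x":0,"y":0,"z":0,"ax":0,"ay":0,"az":0},{"x":0,"y":0,"z":0,"ax":0,"ay":0,"az":0},{"x":0,"y":0,"z":0,"ax":0,"ay":0,"az":0},{"x":0,"y":0,"z":0,"ax":0,"ay":0,"az":0},{"x":0,"y":0,"z":0,"ax":0,"ay":0,"az":0}]'
python3 - <<'E'
from h import *
s=arm.read_state(); T=R.from_quat(s['ee_rot']).as_matrix(); print(s['position'],T.round(4).tolist(),s['clock'])
snap('wrist','w6.png')
E
```

```text
clock: 7.6
position: [580.7, 74.9, 254.9]
ee_rot: [-0.448, 0.894, 0.0, -0.0]
contact_force: [0.7, 0.3, -0.4]
gripper_width: 7.4
grasp_force: 58.8
clock: 8.4
position: [644.3, -217.3, 229.9]
ee_rot: [-0.071, 0.997, 0.0, -0.001]
contact_force: [-0.1, 1.7, 0.3]
gripper_width: 7.3
grasp_force: 58.9
clock: 9.2
position: [645.0, -213.2, 231.4]
ee_rot: [-0.075, 0.997, 0.0, 0.0]
contact_force: [0.3, -0.7, -0.7]
gripper_width: 7.4
grasp_force: 58.9
[ 645.00811439 -213.22426943  231.41673764] [[-0.9888, -0.1495, 0.0001], [-0.1495, 0.9888, 0.0], [-0.0001, -0.0, -1.0]] 9.2
```

View pics/w6.png

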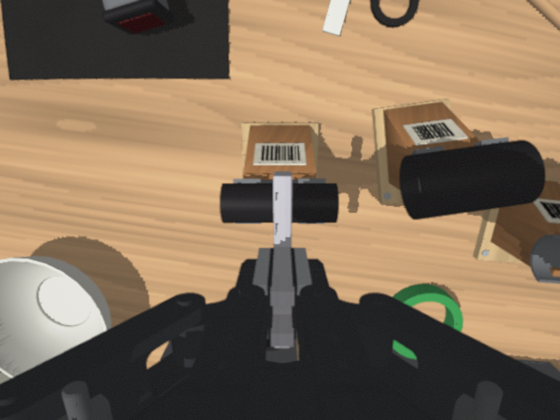

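```bash
cat >> h.py <<'E'
def pipeaxis(im,p,cols,r0,r1,h,thr=60):
    """axis points of a dark pipe at height h from silhouette runs in the given columns"""
    g=im.max(2); P=[]
    for c in cols:
        r=np.nonzero(g[r0:r1,c]<thr)[0]
        if len(r)<8: continue
        r=r+r0; o,v=ray(p,[(c,r[0]-.5),(c,r[-1]+.5)]); v/=np.linalg.norm(v,axis=1)[:,None]; b=v.sum(0)
        P.append(np.r_[(o+b*(h-o[2])/b[2])[:2],r[0],r[-1],c])
    return np.array(P)
def fitline(P):
    d,mu=np.linalg.svd(P[:,:2]-P[:,:2].mean(0))[2][0],P[:,:2].mean(0)
    d=d*np.sign(d[1]); res=np.abs((P[:,:2]-mu)@[-d[1],d[0]]); return mu,d,np.degrees(np.arctan2(-d[0],d[1])),res.max()
E
python3 - <<'E'
from h import *
im,p=load('wrist'); g=im.max(2)
for c in (230,250,265,300,320,333): print(c,g[174:230,c].tolist())
P=pipeaxis(im,p,list(range(226,262,4))+list(range(302,335,4)),178,230,110); print(P.round(1).tolist()); print(fitline(P))
e=[np.nonzero(g[203]<60)[0]]; r=e[0]; r=r[(r>210)&(r<350)]; print(r.min(),r.max(),onplane(p,[(r.min()-.5,203),(r.max()+.5,203)],110))
E
```

```text
230 [218, 216, 214, 212, 211, 215, 219, 225, 220, 133, 46, 28, 32, 33, 36, 35, 36, 37, 36, 38, 37, 39, 39, 40, 44, 48, 50, 54, 58, 59, 60, 60, 56, 53, 49, 47, 44, 41, 40, 40, 39, 39, 38, 37, 38, 39, 32, 36, 87, 162, 197, 200, 195, 193, 192, 201]
250 [127, 131, 111, 103, 112, 124, 134, 135, 125, 74, 32, 31, 33, 35, 34, 34, 35, 37, 38, 38, 36, 39, 39, 42, 43, 46, 49, 54, 56, 56, 58, 57, 56, 53, 49, 47, 43, 43, 40, 40, 41, 42, 41, 39, 40, 37, 35, 35, 65, 138, 204, 211, 207, 203, 199, 193]
265 [143, 151, 113, 91, 91, 88, 70, 67, 65, 42, 29, 29, 31, 33, 33, 37, 37, 36, 37, 38, 35, 39, 40, 40, 45, 43, 47, 52, 54, 55, 56, 58, 58, 52, 49, 47, 44, 43, 43, 38, 40, 40, 38, 40, 36, 36, 34, 38, 115, 204, 218, 215, 212, 212, 208, 204]
300 [138, 161, 163, 153, 125, 124, 132, 131, 122, 73, 30, 26, 28, 26, 28, 30, 33, 29, 29, 29, 27, 29, 32, 29, 31, 31, 34, 35, 36, 36, 37, 30, 34, 30, 30, 24, 29, 31, 31, 26, 23, 30, 25, 29, 26, 30, 33, 32, 65, 133, 200, 216, 216, 215, 213, 211]
320 [120, 120, 119, 116, 101, 81, 79, 81, 76, 48, 29, 28, 29, 27, 28, 24, 27, 27, 30, 30, 28, 28, 32, 30, 32, 31, 34, 34, 37
[... 583 characters left out ...]
 246.0], [650.5, -238.6, 184.0, 221.0, 250.0], [650.0, -235.5, 184.0, 221.0, 254.0], [649.2, -232.4, 183.0, 221.0, 258.0], [644.3, -197.4, 184.0, 221.0, 302.0], [643.8, -194.3, 183.0, 222.0, 306.0], [643.3, -191.1, 183.0, 222.0, 310.0], [642.9, -187.9, 183.0, 222.0, 314.0], [642.0, -184.8, 183.0, 221.0, 318.0], [641.5, -181.7, 183.0, 221.0, 322.0], [641.4, -178.4, 184.0, 221.0, 326.0], [640.9, -175.2, 184.0, 221.0, 330.0], [640.5, -172.0, 184.0, 221.0, 334.0]]
(array([ 646.83584452, -214.88565657]), array([-0.14965371,  0.98873847]), np.float64(8.60685922731611), np.float64(0.3312266416413393))
222 337 [[ 654.33502343 -261.23840474  110.        ]
 [ 640.42936586 -169.18337333  110.        ]]
```

```bash
python3 -m handwheel '[{"x":0.008,"y":-0.005,"z":-0.03,"ax":0,"ay":0,"az":0},{"x":0.007,"y":-0.005,"z":-0.05,"ax":0,"ay":0,"az":0},{"x":0,"y":0,"z":-0.05,"ax":0,"ay":0,"az":0},{"x":0,"y":0,"z":-0.05,"ax":0,"ay":0,"az":0},{"x":0,"y":0,"z":-0.05,"ax":0,"ay":0,"az":0},{"x":0,"y":0,"z":-0.02,"ax":0,"ay":0,"az":0},{"x":0,"y":0,"z":-0.01,"ax":0,"ay":0,"az":0},{"x":0,"y":0,"z":0,"ax":0,"ay":0,"az":0}]'
python3 -m handwheel '[{"x":0,"y":0,"z":-0.006,"ax":0,"ay":0,"az":0},{"x":0,"y":0,"z":-0.005,"ax":0,"ay":0,"az":0},{"x":0,"y":0,"z":-0.003,"ax":0,"ay":0,"az":0},{"x":0,"y":0,"z":0,"ax":0,"ay":0,"az":0},{"x":0,"y":0,"z":0,"ax":0,"ay":0,"az":0},{"x":0,"y":0,"z":0,"ax":0,"ay":0,"az":0},{"x":0,"y":0,"z":0,"ax":0,"ay":0,"az":0},{"x":0,"y":0,"z":0,"ax":0,"ay":0,"az":0}]'
python3 - <<'E'
from h import *
s=arm.read_state(); T=R.from_quat(s['ee_rot']).as_matrix(); print(s['position'],T.round(4).tolist(),s['contact_force'],s['wrist_torque'])
E
```

```text
clock: 10.05
position: [648.1, -215.4, 179.2]
ee_rot: [-0.075, 0.997, -0.0, -0.0]
contact_force: [-0.2, 0.4, -0.8]
gripper_width: 6.8
grasp_force: 58.9
clock: 10.85
position: [648.0, -215.4, 176.5]
ee_rot: [-0.075, 0.997, -0.0, 0.0]
contact_force: [0.4, 0.5, -0.4]
gripper_width: 7.3
grasp_force: 58.9
[ 648.03973847 -215.36575451  176.54535537] [[-0.9888, -0.1493, 0.0], [-0.1493, 0.9888, -0.0], [-0.0, -0.0, -1.0]] [ 0.41847938  0.50894517 -0.43614602] [-0.01684535  0.02240238  0.0339069 ]
```

```bash
python3 -m handwheel '[{"x":0,"y":0,"z":-0.003,"ax":0,"ay":0,"az":0},{"x":0,"y":0,"z":-0.003,"ax":0,"ay":0,"az":0},{"x":0,"y":0,"z":0,"ax":0,"ay":0,"az":0},{"x":0,"y":0,"z":0,"ax":0,"ay":0,"az":0},{"x":0,"y":0,"z":0,"ax":0,"ay":0,"az":0},{"x":0,"y":0,"z":0,"ax":0,"ay":0,"az":0},{"x":0,"y":0,"z":0,"ax":0,"ay":0,"az":0},{"x":0,"y":0,"z":0,"ax":0,"ay":0,"az":0}]'
python3 -m handwheel '[{"x":0,"y":0,"z":-0.003,"ax":0,"ay":0,"az":0},{"x":0,"y":0,"z":0,"ax":0,"ay":0,"az":0},{"x":0,"y":0,"z":0,"ax":0,"ay":0,"az":0},{"x":0,"y":0,"z":0,"ax":0,"ay":0,"az":0},{"x":0,"y":0,"z":0,"ax":0,"ay":0,"az":0},{"x":0,"y":0,"z":0,"ax":0,"ay":0,"az":0},{"x":0,"y":0,"z":0,"ax":0,"ay":0,"az":0},{"x":0,"y":0,"z":0,"ax":0,"ay":0,"az":0}]'
python3 - <<'E'
from h import *
s=arm.read_state(); print(s['contact_force'],s['wrist_torque'])
E
```

```text
clock: 11.65
position: [648.0, -215.5, 175.6]
ee_rot: [-0.075, 0.997, -0.0, 0.0]
contact_force: [-1.7, -0.1, 3.1]
gripper_width: 7.3
grasp_force: 59.3
clock: 12.45
position: [648.0, -215.5, 175.6]
ee_rot: [-0.075, 0.997, -0.0, 0.0]
contact_force: [-1.7, -0.2, 4.6]
gripper_width: 7.3
grasp_force: 59.9
[-1.7326868  -0.19561647  4.59536162] [0.00595225 0.87150475 0.0046099 ]
```

```bash
python3 -m handwheel '[{"x":0,"y":0,"z":0.004,"ax":0,"ay":0,"az":0},{"x":-0.006,"y":-0.001,"z":0,"ax":0,"ay":0,"az":0},{"x":0,"y":0,"z":0,"ax":0,"ay":0,"az":0},{"x":0,"y":0,"z":-0.003,"ax":0,"ay":0,"az":0},{"x":0,"y":0,"z":-0.001,"ax":0,"ay":0,"az":0},{"x":0,"y":0,"z":0,"ax":0,"ay":0,"az":0},{"x":0,"y":0,"z":0,"ax":0,"ay":0,"az":0},{"x":0,"y":0,"z":0,"ax":0,"ay":0,"az":0}]'
python3 -m handwheel '[{"x":0,"y":0,"z":-0.001,"ax":0,"ay":0,"az":0},{"x":0,"y":0,"z":0,"ax":0,"ay":0,"az":0},{"x":0,"y":0,"z":-0.001,"ax":0,"ay":0,"az":0},{"x":0,"y":0,"z":0,"ax":0,"ay":0,"az":0},{"x":0,"y":0,"z":0,"ax":0,"ay":0,"az":0},{"x":0,"y":0,"z":0,"ax":0,"ay":0,"az":0},{"x":0,"y":0,"z":0,"ax":0,"ay":0,"az":0},{"x":0,"y":0,"z":0,"ax":0,"ay":0,"az":0}]'
python3 - <<'E'
from h import *
s=arm.read_state(); print(s['contact_force'],s['wrist_torque'],s['position'])
E
```

```text
clock: 13.25
position: [646.7, -215.5, 174.4]
ee_rot: [-0.075, 0.997, 0.0, -0.0]
contact_force: [-0.1, 0.2, -0.3]
gripper_width: 7.5
grasp_force: 58.9
clock: 14.05
position: [646.8, -215.5, 174.4]
ee_rot: [-0.075, 0.997, 0.0, -0.0]
contact_force: [-0.9, 0.5, 0.4]
gripper_width: 7.1
grasp_force: 59.0
[-0.9457971   0.53880618  0.36516106] [ 0.2484981   0.34462439 -0.04131777] [ 646.78713421 -215.53031404  174.37128334]
```

```bash
python3 -m handwheel '[{"x":-0.002,"y":0,"z":0,"ax":0,"ay":0,"az":0},{"x":0,"y":0,"z":-0.002,"ax":0,"ay":0,"az":0},{"x":0,"y":0,"z":0,"ax":0,"ay":0,"az":0},{"x":0,"y":0,"z":0,"ax":0,"ay":0,"az":0},{"x":0,"y":0,"z":0,"ax":0,"ay":0,"az":0},{"x":0,"y":0,"z":0,"ax":0,"ay":0,"az":0},{"x":0,"y":0,"z":0,"ax":0,"ay":0,"az":0},{"x":0,"y":0,"z":0,"ax":0,"ay":0,"az":0}]'
python3 - <<'E'
from h import *
s=arm.read_state(); print(s['contact_force'],s['wrist_torque'],s['position'])
E
```

```text
clock: 14.85
position: [646.5, -215.7, 174.1]
ee_rot: [-0.075, 0.997, -0.0, 0.0]
contact_force: [0.9, -0.2, 2.2]
gripper_width: 7.2
grasp_force: 59.2
[ 0.9125455  -0.19719342  2.17704988] [-0.05301092  0.18480165  0.0053135 ] [ 646.51394921 -215.69520459  174.08740302]
```

```bash
python3 -m handwheel '[{"x":0,"y":0,"z":-0.001,"ax":0,"ay":0,"az":0},{"x":0,"y":0,"z":0,"ax":0,"ay":0,"az":0},{"x":0,"y":0,"z":0,"ax":0,"ay":0,"az":0},{"x":0,"y":0,"z":0,"ax":0,"ay":0,"az":0},{"x":0,"y":0,"z":0,"ax":0,"ay":0,"az":0},{"x":0,"y":0,"z":0,"ax":0,"ay":0,"az":0},{"x":0,"y":0,"z":0,"ax":0,"ay":0,"az":0},{"x":0,"y":0,"z":0,"ax":0,"ay":0,"az":0}]'
python3 -m handwheel '[{"x":0,"y":0,"z":0,"ax":0,"ay":0,"az":0},{"x":0,"y":0,"z":0,"ax":0,"ay":0,"az":0},{"x":0,"y":0,"z":0,"ax":0,"ay":0,"az":0},{"x":0,"y":0,"z":0,"ax":0,"ay":0,"az":0},{"x":0,"y":0,"z":0,"ax":0,"ay":0,"az":0},{"x":0,"y":0,"z":0,"ax":0,"ay":0,"az":0},{"x":0,"y":0,"z":0,"ax":0,"ay":0,"az":0},{"x":0,"y":0,"z":0,"ax":0,"ay":0,"az":0}]'

```

```text
clock: 15.65
position: [646.6, -215.6, 174.1]
ee_rot: [-0.075, 0.997, -0.0, 0.0]
contact_force: [-0.3, -0.9, 4.9]
gripper_width: 7.0
grasp_force: 59.7
clock: 16.45
position: [646.6, -215.6, 174.0]
ee_rot: [-0.075, 0.997, -0.0, 0.0]
contact_force: [-0.3, -0.9, 5.0]
gripper_width: 7.0
grasp_force: 59.8
```

```bash
python3 -m handwheel '[{"x":0,"y":0,"z":0.01,"ax":0,"ay":0,"az":0},{"x":0,"y":0,"z":0.05,"ax":0,"ay":0,"az":0},{"x":0,"y":0,"z":0.12,"ax":0,"ay":0,"az":0},{"x":0,"y":0,"z":0.12,"ax":0,"ay":0,"az":0},{"x":0,"y":0,"z":0.108,"ax":0,"ay":0,"az":0},{"x":-0.04,"y":0.041,"z":0,"ax":0,"ay":0,"az":0.0624},{"x":-0.04,"y":0.1,"z":0,"ax":0,"ay":0,"az":0.0624},{"x":-0.04,"y":0.2,"z":0,"ax":0,"ay":0,"az":0.0624}]'
python3 -m handwheel '[{"x":-0.04,"y":0.2,"z":0,"ax":0,"ay":0,"az":0.0624},{"x":-0.04,"y":0.2,"z":0,"ax":0,"ay":0,"az":0.0624},{"x":-0.04,"y":0.2,"z":0,"ax":0,"ay":0,"az":0.0624},{"x":-0.04,"y":0.2,"z":0,"ax":0,"ay":0,"az":0.0624},{"x":-0.04,"y":0.2,"z":0,"ax":0,"ay":0,"az":0.0624},{"x":-0.04,"y":0.2,"z":0,"ax":0,"ay":0,"az":0.0624},{"x":-0.04,"y":0.2,"z":0,"ax":0,"ay":0,"az":0.0624},{"x":-0.04,"y":0.2,"z":0,"ax":0,"ay":0,"az":0.0624}]'
python3 -m handwheel '[{"x":-0.04,"y":0.2,"z":0,"ax":0,"ay":0,"az":0.0624},{"x":-0.04,"y":0.2,"z":0,"ax":0,"ay":0,"az":0.0624},{"x":-0.04,"y":0.2,"z":0,"ax":0,"ay":0,"az":0.0624},{"x":-0.04,"y":0.2,"z":0,"ax":0,"ay":0,"az":0.0624},{"x":-0.047,"y":0.2,"z":0,"ax":0,"ay":0,"az":0.0624},{"x":0,"y":0,"z":0,"ax":0,"ay":0,"az":0},{"x":0,"y":0,"z":0,"ax":0,"ay":0,"az":0},{"x":0,"y":0,"z":0,"ax":0,"ay":0,"az":0}]'
python3 - <<'E'
from h import *
snap('wrist'); im,p=load('wrist'); s=arm.read_state();print(s['position'],s['ee_rot'])
m=bars(im,p,0)
for n,c0,c1 in [('r30',190,260),('r20',300,350),('h25',350,420)]:
    r=[i for i in range(120,290) if m[i,c0:c1].sum()>=5]; print(n,r[:3],[ (np.nonzero(m[r[0]+k,c0:c1])[0]+c0).tolist() for k in (0,3)])
E
```

```text
clock: 17.25
position: [621.8, -148.1, 254.7]
ee_rot: [-0.22, 0.975, 0.0, -0.0]
contact_force: [0.6, 1.4, -1.1]
gripper_width: 7.0
grasp_force: 58.9
clock: 18.05
position: [557.5, 174.4, 255.2]
ee_rot: [-0.578, 0.816, 0.0, -0.0]
contact_force: [0.6, -0.1, -0.8]
gripper_width: 7.3
grasp_force: 58.9
clock: 18.85
position: [517.0, 371.9, 255.1]
ee_rot: [0.757, -0.654, -0.0, 0.0]
contact_force: [-0.4, 0.2, -1.2]
gripper_width: 7.3
grasp_force: 58.9
[517.17188347 371.58682585 255.33157176] [ 7.56701315e-01 -6.53760709e-01 -5.36473495e-05  2.29985044e-04]
r30 [145, 146, 147] [[229, 230, 231, 232, 233, 234, 235], [228, 229, 230, 231, 232, 233, 234, 235]]
r20 [146, 147, 148] [[332, 333, 334, 335, 336, 337, 338], [332, 333, 334, 335, 336, 337, 338, 339]]
h25 [147, 148, 149] [[383, 384, 385, 386, 387, 388, 389, 390], [384, 385, 386, 387, 388, 389, 390]]
```

```bash
python3 -m handwheel '[{"x":0,"y":0.004,"z":-0.1,"ax":0,"ay":0,"az":0},{"x":0,"y":0,"z":-0.15,"ax":0,"ay":0,"az":0},{"x":0,"y":0,"z":-0.15,"ax":0,"ay":0,"az":0},{"x":0,"y":0,"z":-0.15,"ax":0,"ay":0,"az":0},{"x":0,"y":0,"z":-0.15,"ax":0,"ay":0,"az":0},{"x":0,"y":0,"z":-0.06,"ax":0,"ay":0,"az":0},{"x":0,"y":0,"z":-0.02,"ax":0,"ay":0,"az":0},{"x":0,"y":0,"z":0,"ax":0,"ay":0,"az":0}]'
python3 -m handwheel '[{"x":0,"y":0,"z":-0.013,"ax":0,"ay":0,"az":0},{"x":0,"y":0,"z":-0.007,"ax":0,"ay":0,"az":0},{"x":0,"y":0,"z":0,"ax":0,"ay":0,"az":0},{"x":0,"y":0,"z":0,"ax":0,"ay":0,"az":0},{"x":0,"y":0,"z":0,"ax":0,"ay":0,"az":0},{"x":0,"y":0,"z":0,"ax":0,"ay":0,"az":0},{"x":0,"y":0,"z":0,"ax":0,"ay":0,"az":0},{"x":0,"y":0,"z":0,"ax":0,"ay":0,"az":0}]'

```

```text
clock: 19.7
position: [517.7, 373.3, 100.0]
ee_rot: [0.757, -0.653, 0.0, -0.0]
contact_force: [-0.8, 0.7, 0.0]
gripper_width: 7.4
grasp_force: 58.9
clock: 20.5
position: [516.9, 373.5, 95.4]
ee_rot: [0.757, -0.653, -0.0, 0.0]
contact_force: [-1.2, 0.1, 1.7]
gripper_width: 7.0
grasp_force: 59.3
```

```bash
python3 -m handwheel '[{"x":0,"y":0,"z":0,"ax":0,"ay":0,"az":0},{"x":0,"y":0,"z":0,"ax":0,"ay":0,"az":0},{"x":0,"y":0,"z":0,"ax":0,"ay":0,"az":0},{"x":0,"y":0,"z":0,"ax":0,"ay":0,"az":0},{"x":0,"y":0,"z":0.05,"ax":0,"ay":0,"az":0},{"x":0,"y":0,"z":0.1,"ax":0,"ay":0,"az":0},{"x":0,"y":0,"z":0.1,"ax":0,"ay":0,"az":0},{"x":0,"y":0,"z":0.1,"ax":0,"ay":0,"az":0}]' -0.3
python3 -m handwheel '[{"x":-0.0775,"y":-0.015,"z":0,"ax":0,"ay":0,"az":0},{"x":-0.075,"y":-0.01,"z":0,"ax":0,"ay":0,"az":0},{"x":-0.075,"y":-0.01,"z":0,"ax":0,"ay":0,"az":0},{"x":0,"y":0,"z":0,"ax":0,"ay":0,"az":0},{"x":0,"y":0,"z":0,"ax":0,"ay":0,"az":0},{"x":0,"y":0,"z":0,"ax":0,"ay":0,"az":0},{"x":0,"y":0,"z":0,"ax":0,"ay":0,"az":0},{"x":0,"y":0,"z":0,"ax":0,"ay":0,"az":0}]'
python3 - <<'E'
from h import *
im,p=snap('wrist'); s=arm.read_state();P=s['position'];T=R.from_quat(s['ee_rot']).as_matrix();print(P,s['ee_rot'])
m=bars(im,p,0)
for n,c0,c1 in [('h16',190,240),('r20',262,300),('h25',330,380)]:
    r=[i for i in range(120,290) if m[i,c0:c1].sum()>=6]; u=(np.nonzero(m[r[0]+3,c0:c1])[0]+c0); X=onplane(p,(u.mean(),r[0]),96)[0]
    print(n,r[:3],u.tolist(),X.round(1),(T.T@(X-P)).round(1))
E
```

```text
clock: 21.3
position: [517.2, 373.6, 166.9]
ee_rot: [0.757, -0.653, 0.0, -0.0]
contact_force: [0.7, 0.1, -0.4]
gripper_width: 30.2
grasp_force: 0.0
clock: 22.1
position: [471.9, 366.4, 165.1]
ee_rot: [0.757, -0.653, 0.0, 0.0]
contact_force: [0.1, -0.3, -0.2]
gripper_width: 30.0
grasp_force: 0.0
[471.83323391 366.40876595 165.09013187] [ 7.57088052e-01 -6.53312833e-01  2.16069170e-05  1.54675367e-04]
h16 [157, 158, 159] [206, 207, 208, 209, 210, 211, 212, 213, 214, 215, 216] [521.7 331.4  96. ] [ 41.9 -44.3  69.1]
r20 [156, 157, 158] [281, 282, 283, 284, 285, 286, 287, 288, 289, 290] [475.9 324.1  96. ] [42.4  2.1 69.1]
h25 [157, 158, 159] [353, 354, 355, 356, 357, 358, 359, 360, 361, 362, 363, 364] [430.9 318.   96. ] [41.9 47.6 69.1]
```

```bash
python3 -m handwheel '[{"x":-0.005,"y":0,"z":-0.03,"ax":0,"ay":0,"az":0},{"x":0,"y":0,"z":-0.1,"ax":0,"ay":0,"az":0},{"x":0,"y":0,"z":-0.1,"ax":0,"ay":0,"az":0},{"x":0,"y":0,"z":-0.09,"ax":0,"ay":0,"az":0},{"x":0,"y":0,"z":-0.03,"ax":0,"ay":0,"az":0},{"x":0,"y":0,"z":0,"ax":0,"ay":0,"az":0},{"x":0,"y":0,"z":0,"ax":0,"ay":0,"az":0},{"x":0,"y":0,"z":0,"ax":0,"ay":0,"az":0}]'
python3 -m handwheel '[{"x":0,"y":0,"z":0,"ax":0,"ay":0,"az":0},{"x":0,"y":0,"z":0,"ax":0,"ay":0,"az":0},{"x":0,"y":0,"z":0,"ax":0,"ay":0,"az":0},{"x":0,"y":0,"z":0,"ax":0,"ay":0,"az":0},{"x":0,"y":0,"z":0,"ax":0,"ay":0,"az":0},{"x":0,"y":0,"z":0,"ax":0,"ay":0,"az":0},{"x":0,"y":0,"z":0,"ax":0,"ay":0,"az":0},{"x":0,"y":0,"z":0,"ax":0,"ay":0,"az":0}]' -1
python3 - <<'E'
from h import *
im,p=snap('wrist'); s=arm.read_state();P=s['position'];T=R.from_quat(s['ee_rot']).as_matrix();print(P,s['ee_rot'])
m=bars(im,p,0)
for n,c0,c1 in [('r20',265,305)]:
    r=[i for i in range(120,290) if m[i,c0:c1].sum()>=6]; u=(np.nonzero(m[r[0]+3,c0:c1])[0]+c0); X=onplane(p,(u.mean(),r[0]),96)[0]
    print(n,r[:3],u.tolist(),X.round(1),(T.T@(X-P)).round(2))
E
```

```text
clock: 22.95
position: [471.0, 367.0, 96.4]
ee_rot: [0.757, -0.653, 0.0, -0.001]
contact_force: [0.2, 0.3, 0.2]
gripper_width: 29.8
grasp_force: 0.0
clock: 23.75
position: [470.9, 366.8, 96.1]
ee_rot: [0.757, -0.653, 0.0, -0.001]
contact_force: [-1.1, -0.3, 5.4]
gripper_width: 7.4
grasp_force: 59.3
[470.87494529 366.7984033   96.16681533] [ 7.57316672e-01 -6.53047454e-01  1.22306930e-04 -6.83422201e-04]
r20 [172, 173, 174] [275, 276, 277, 278, 279, 280, 281, 282, 283, 284, 285, 286, 287, 288, 289] [477.3 323.3  96. ] [44.01 -0.    0.14]
```

```bash
python3 -m handwheel '[{"x":0,"y":0,"z":0.02,"ax":0,"ay":0,"az":0},{"x":0,"y":0,"z":0.08,"ax":0,"ay":0,"az":0},{"x":0,"y":0,"z":0.2,"ax":0,"ay":0,"az":0},{"x":0,"y":0,"z":0.2,"ax":0,"ay":0,"az":0},{"x":0,"y":0,"z":0.2,"ax":0,"ay":0,"az":0},{"x":0,"y":0,"z":0.1,"ax":0,"ay":0,"az":0},{"x":0.075,"y":-0.125,"z":0,"ax":0,"ay":0,"az":-0.0866},{"x":0.075,"y":-0.125,"z":0,"ax":0,"ay":0,"az":-0.0866}]'
python3 -m handwheel '[{"x":0.075,"y":-0.125,"z":0,"ax":0,"ay":0,"az":-0.0866},{"x":0.075,"y":-0.125,"z":0,"ax":0,"ay":0,"az":-0.0866},{"x":0.075,"y":-0.125,"z":0,"ax":0,"ay":0,"az":-0.0866},{"x":0.075,"y":-0.125,"z":0,"ax":0,"ay":0,"az":-0.0866},{"x":0.075,"y":-0.125,"z":0,"ax":0,"ay":0,"az":-0.0866},{"x":0.075,"y":-0.125,"z":0,"ax":0,"ay":0,"az":-0.0866},{"x":0.075,"y":-0.125,"z":0,"ax":0,"ay":0,"az":-0.0866},{"x":0.075,"y":-0.125,"z":0,"ax":0,"ay":0,"az":-0.0866}]'
python3 -m handwheel '[{"x":0.075,"y":-0.125,"z":0,"ax":0,"ay":0,"az":-0.0866},{"x":0.075,"y":-0.13,"z":0,"ax":0,"ay":0,"az":-0.0866},{"x":0,"y":0,"z":-0.05,"ax":0,"ay":0,"az":0},{"x":0,"y":0,"z":0,"ax":0,"ay":0,"az":0},{"x":0,"y":0,"z":0,"ax":0,"ay":0,"az":0},{"x":0,"y":0,"z":0,"ax":0,"ay":0,"az":0},{"x":0,"y":0,"z":0,"ax":0,"ay":0,"az":0},{"x":0,"y":0,"z":0,"ax":0,"ay":0,"az":0}]'
python3 - <<'E'
from h import *
s=arm.read_state(); T=R.from_quat(s['ee_rot']).as_matrix(); print(s['position'],T.round(4).tolist(),s['clock'])
snap('wrist','w7.png')
E
```

```text
clock: 24.6
position: [500.2, 316.4, 255.5]
ee_rot: [-0.66, 0.751, 0.0, 0.0]
contact_force: [1.3, -0.6, -1.1]
gripper_width: 7.3
grasp_force: 58.4
clock: 25.4
position: [620.5, 115.3, 254.3]
ee_rot: [-0.175, 0.985, 0.0, -0.001]
contact_force: [0.7, -0.2, -0.0]
gripper_width: 7.2
grasp_force: 58.4
clock: 26.2
position: [650.4, 66.1, 245.8]
ee_rot: [-0.043, 0.999, 0.0, 0.0]
contact_force: [0.5, 0.1, -0.2]
gripper_width: 7.0
grasp_force: 58.6
[650.4177396   66.11453778 245.76534476] [[-0.9962, -0.0868, 0.0007], [-0.0868, 0.9962, 0.0003], [-0.0007, 0.0002, -1.0]] 26.2
```

View pics/w7.png

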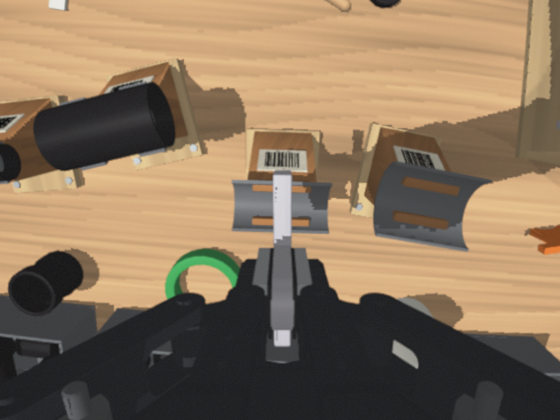

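```bash
python3 - <<'E'
from h import *
im,p=load('wrist')
for c in (242,320):
    for r in list(range(174,192))+list(range(222,240)): print(r,im[r,c].tolist(),end=' ')
    print()
E
```

```text
174 [223, 185, 136] 175 [222, 184, 136] 176 [219, 180, 132] 177 [218, 178, 132] 178 [217, 175, 130] 179 [206, 169, 131] 180 [160, 148, 139] 181 [135, 137, 141] 182 [129, 132, 135] 183 [109, 112, 113] 184 [95, 98, 100] 185 [95, 97, 98] 186 [99, 101, 104] 187 [103, 104, 107] 188 [105, 108, 111] 189 [108, 110, 113] 190 [112, 114, 117] 191 [110, 114, 117] 222 [94, 96, 98] 223 [90, 93, 95] 224 [88, 91, 93] 225 [84, 86, 88] 226 [79, 82, 83] 227 [80, 81, 83] 228 [98, 99, 102] 229 [116, 118, 121] 230 [128, 125, 125] 231 [165, 144, 123] 232 [204, 165, 126] 233 [215, 173, 128] 234 [214, 173, 127] 235 [213, 172, 127] 236 [213, 173, 127] 237 [210, 169, 124] 238 [209, 168, 124] 239 [206, 167, 124] 
174 [127, 103, 78] 175 [129, 104, 80] 176 [126, 102, 79] 177 [124, 100, 75] 178 [124, 102, 77] 179 [126, 102, 77] 180 [129, 105, 79] 181 [127, 105, 81] 182 [101, 92, 81] 183 [81, 82, 80] 184 [78, 80, 81] 185 [75, 77, 78] 186 [68, 70, 70] 187 [65, 66, 67] 188 [67, 68, 69] 189 [67, 68, 69] 190 [68, 69, 70] 191 [68, 69, 71] 222 [100, 103, 105] 223 [97, 99, 100] 224 [95, 97, 99] 225 [90, 93, 96] 226 [89, 92, 94] 227 [87, 90, 92] 228 [82, 83, 86] 229 [78, 80, 82] 230 [90, 94, 95] 231 [113, 117, 119] 232 [118, 122, 126] 233 [147, 135, 127] 234 [207, 169, 130] 235 [217, 175, 129] 236 [210, 169, 126] 237 [204, 164, 122] 238 [198, 159, 119] 239 [197, 159, 119]
```

```bash
cat >> h.py <<'E'
def chan(p,cA,rA,cB,rB,h):
    """rim edge rows (front outer/inner, far inner/outer) at two columns, rim height h"""
    A=onplane(p,[(cA,r) for r in rA],h); B=onplane(p,[(cB,r) for r in rB],h)
    d=(B-A).mean(0)[:2]; d/=np.linalg.norm(d); n=np.array([d[1],-d[0]])
    print('each edge yaw',[round(float(np.degrees(np.arctan2(-(b-a)[0],(b-a)[1]))),1) for a,b in zip(A,B)])
    q=((A+B)/2)[:,:2]; print('offsets along n',(q@n-(q@n).mean()).round(1)); return q.mean(0),n,np.degrees(np.arctan2(-d[0],d[1]))
E
python3 - <<'E'
from h import *
_,p=load('wrist'); mu,n,y=chan(p,242,(180,183.3,227.7,231),320,(182.2,185.7,229.5,233.2),110); print(mu,n,y)
P=np.array([650.42,66.11]); print('along n from TCP',(mu-P)@n)
print(onplane(p,[(233,205),(330,207)],100))
E
```

```text
each edge yaw [3.3, 3.2, 3.6, 3.2]
offsets along n [-22.3 -19.5  19.3  22.5]
[659.92218179  65.85729737] [0.99831219 0.05807558] 3.329359219584608
along n from TCP 9.471468051350763
[[664.46875178  23.94026688 100.        ]
 [658.91021432 108.95633447 100.        ]]
```

```bash
python3 -m handwheel '[{"x":0.0225,"y":0.001,"z":-0.02,"ax":0,"ay":0,"az":-0.009},{"x":0.0225,"y":0.001,"z":-0.05,"ax":0,"ay":0,"az":-0.0093},{"x":0,"y":0,"z":-0.08,"ax":0,"ay":0,"az":0},{"x":0,"y":0,"z":-0.08,"ax":0,"ay":0,"az":0},{"x":0,"y":0,"z":-0.08,"ax":0,"ay":0,"az":0},{"x":0,"y":0,"z":-0.04,"ax":0,"ay":0,"az":0},{"x":0,"y":0,"z":-0.015,"ax":0,"ay":0,"az":0},{"x":0,"y":0,"z":0,"ax":0,"ay":0,"az":0}]'
python3 -m handwheel '[{"x":0,"y":0,"z":-0.007,"ax":0,"ay":0,"az":0},{"x":0,"y":0,"z":-0.005,"ax":0,"ay":0,"az":0},{"x":0,"y":0,"z":-0.003,"ax":0,"ay":0,"az":0},{"x":0,"y":0,"z":0,"ax":0,"ay":0,"az":0},{"x":0,"y":0,"z":0,"ax":0,"ay":0,"az":0},{"x":0,"y":0,"z":0,"ax":0,"ay":0,"az":0},{"x":0,"y":0,"z":0,"ax":0,"ay":0,"az":0},{"x":0,"y":0,"z":0,"ax":0,"ay":0,"az":0}]'
python3 - <<'E'
from h import *
s=arm.read_state(); print(s['contact_force'],s['wrist_torque'],s['position'])
E
```

```text
clock: 27.05
position: [659.6, 65.8, 171.9]
ee_rot: [-0.028, 1.0, -0.0, -0.0]
contact_force: [0.7, -0.4, 0.6]
gripper_width: 7.0
grasp_force: 58.6
clock: 27.85
position: [659.5, 65.8, 169.3]
ee_rot: [-0.028, 1.0, 0.0, 0.0]
contact_force: [0.8, -0.5, -0.8]
gripper_width: 7.3
grasp_force: 58.6
[ 0.80217756 -0.52550556 -0.80017674] [ 0.00173548 -0.02522582 -0.02607891] [659.52374183  65.84426558 169.3468067 ]
```

```bash
python3 -m handwheel '[{"x":0,"y":0,"z":-0.004,"ax":0,"ay":0,"az":0},{"x":0,"y":0,"z":-0.003,"ax":0,"ay":0,"az":0},{"x":0,"y":0,"z":0,"ax":0,"ay":0,"az":0},{"x":0,"y":0,"z":0,"ax":0,"ay":0,"az":0},{"x":0,"y":0,"z":0,"ax":0,"ay":0,"az":0},{"x":0,"y":0,"z":0,"ax":0,"ay":0,"az":0},{"x":0,"y":0,"z":0,"ax":0,"ay":0,"az":0},{"x":0,"y":0,"z":0,"ax":0,"ay":0,"az":0}]'
python3 -m handwheel '[{"x":0,"y":0,"z":-0.003,"ax":0,"ay":0,"az":0},{"x":0,"y":0,"z":0,"ax":0,"ay":0,"az":0},{"x":0,"y":0,"z":0,"ax":0,"ay":0,"az":0},{"x":0,"y":0,"z":0,"ax":0,"ay":0,"az":0},{"x":0,"y":0,"z":0,"ax":0,"ay":0,"az":0},{"x":0,"y":0,"z":0,"ax":0,"ay":0,"az":0},{"x":0,"y":0,"z":0,"ax":0,"ay":0,"az":0},{"x":0,"y":0,"z":0,"ax":0,"ay":0,"az":0}]'
python3 - <<'E'
from h import *
s=arm.read_state(); print(s['contact_force'],s['wrist_torque'],s['position'])
E
```

```text
clock: 28.65
position: [659.5, 65.8, 167.9]
ee_rot: [-0.028, 1.0, 0.0, -0.0]
contact_force: [-0.3, -0.2, -0.6]
gripper_width: 7.5
grasp_force: 58.6
clock: 29.45
position: [659.5, 65.9, 167.3]
ee_rot: [-0.029, 1.0, -0.0, 0.0]
contact_force: [-0.4, 0.3, -0.5]
gripper_width: 7.5
grasp_force: 58.6
[-0.43450386  0.32052484 -0.48833601] [ 0.01798414 -0.01133292 -0.04047107] [659.51352712  65.87467703 167.33708615]
```

```bash
python3 -m handwheel '[{"x":0,"y":0,"z":-0.003,"ax":0,"ay":0,"az":0},{"x":0,"y":0,"z":0,"ax":0,"ay":0,"az":0},{"x":0,"y":0,"z":0,"ax":0,"ay":0,"az":0},{"x":0,"y":0,"z":0,"ax":0,"ay":0,"az":0},{"x":0,"y":0,"z":0,"ax":0,"ay":0,"az":0},{"x":0,"y":0,"z":0,"ax":0,"ay":0,"az":0},{"x":0,"y":0,"z":0,"ax":0,"ay":0,"az":0},{"x":0,"y":0,"z":0,"ax":0,"ay":0,"az":0}]'
python3 -m handwheel '[{"x":0,"y":0,"z":-0.002,"ax":0,"ay":0,"az":0},{"x":0,"y":0,"z":0,"ax":0,"ay":0,"az":0},{"x":0,"y":0,"z":0,"ax":0,"ay":0,"az":0},{"x":0,"y":0,"z":0,"ax":0,"ay":0,"az":0},{"x":0,"y":0,"z":0,"ax":0,"ay":0,"az":0},{"x":0,"y":0,"z":0,"ax":0,"ay":0,"az":0},{"x":0,"y":0,"z":0,"ax":0,"ay":0,"az":0},{"x":0,"y":0,"z":0,"ax":0,"ay":0,"az":0}]'
python3 - <<'E'
from h import *
s=arm.read_state(); print(s['contact_force'],s['wrist_torque'],s['position'])
E
```

```text
clock: 30.25
position: [659.5, 65.9, 166.7]
ee_rot: [-0.028, 1.0, 0.0, 0.0]
contact_force: [0.8, -0.6, -1.5]
gripper_width: 7.3
grasp_force: 58.6
clock: 31.05
position: [659.6, 65.8, 166.5]
ee_rot: [-0.029, 1.0, -0.0, 0.0]
contact_force: [0.5, -0.6, 0.9]
gripper_width: 7.4
grasp_force: 58.7
[ 0.5224334  -0.57111169  0.86660847] [0.0531826  0.12651384 0.02559878] [659.58021058  65.84768386 166.47130217]
```

```bash
python3 -m handwheel '[{"x":0,"y":0,"z":-0.001,"ax":0,"ay":0,"az":0},{"x":0,"y":0,"z":0,"ax":0,"ay":0,"az":0},{"x":0,"y":0,"z":0,"ax":0,"ay":0,"az":0},{"x":0,"y":0,"z":0,"ax":0,"ay":0,"az":0},{"x":0,"y":0,"z":0,"ax":0,"ay":0,"az":0},{"x":0,"y":0,"z":0,"ax":0,"ay":0,"az":0},{"x":0,"y":0,"z":0,"ax":0,"ay":0,"az":0},{"x":0,"y":0,"z":0,"ax":0,"ay":0,"az":0}]'
python3 - <<'E'
from h import *
s=arm.read_state(); print(s['contact_force'],s['wrist_torque'],s['position'])
E
```

```text
clock: 31.85
position: [659.6, 65.9, 166.4]
ee_rot: [-0.029, 1.0, -0.0, 0.0]
contact_force: [-0.7, 0.3, 4.0]
gripper_width: 7.3
grasp_force: 59.2
[-0.70339238  0.28847965  4.02261295] [0.05031058 0.3053908  0.01402808] [659.62193094  65.85372378 166.43406721]
```

```bash
python3 -m handwheel '[{"x":0,"y":0,"z":0,"ax":0,"ay":0,"az":0},{"x":0,"y":0,"z":0,"ax":0,"ay":0,"az":0},{"x":0,"y":0,"z":0,"ax":0,"ay":0,"az":0},{"x":0,"y":0,"z":0,"ax":0,"ay":0,"az":0},{"x":0,"y":0,"z":0,"ax":0,"ay":0,"az":0},{"x":0,"y":0,"z":0,"ax":0,"ay":0,"az":0},{"x":0,"y":0,"z":0,"ax":0,"ay":0,"az":0},{"x":0,"y":0,"z":0,"ax":0,"ay":0,"az":0}]'
python3 -m handwheel '[{"x":0,"y":0,"z":0.01,"ax":0,"ay":0,"az":0},{"x":0,"y":0,"z":0.05,"ax":0,"ay":0,"az":0},{"x":0,"y":0,"z":0.12,"ax":0,"ay":0,"az":0},{"x":0,"y":0,"z":0.14,"ax":0,"ay":0,"az":0},{"x":0,"y":0,"z":0.126,"ax":0,"ay":0,"az":0},{"x":-0.078,"y":0.125,"z":0,"ax":0,"ay":0,"az":0.0881},{"x":-0.078,"y":0.125,"z":0,"ax":0,"ay":0,"az":0.0881},{"x":-0.079,"y":0.125,"z":0,"ax":0,"ay":0,"az":0.0881}]'
python3 -m handwheel '[{"x":-0.079,"y":0.125,"z":0,"ax":0,"ay":0,"az":0.0881},{"x":-0.079,"y":0.125,"z":0,"ax":0,"ay":0,"az":0.0881},{"x":-0.079,"y":0.125,"z":0,"ax":0,"ay":0,"az":0.0881},{"x":-0.079,"y":0.125,"z":0,"ax":0,"ay":0,"az":0.0881},{"x":-0.079,"y":0.125,"z":0,"ax":0,"ay":0,"az":0.0881},{"x":-0.079,"y":0.125,"z":0,"ax":0,"ay":0,"az":0.0881},{"x":-0.079,"y":0.125,"z":0,"ax":0,"ay":0,"az":0.0881},{"x":-0.079,"y":0.125,"z":0,"ax":0,"ay":0,"az":0.0881}]'
python3 -m handwheel '[{"x":-0.078,"y":0.128,"z":0,"ax":0,"ay":0,"az":0.0881},{"x":0,"y":0,"z":0,"ax":0,"ay":0,"az":0},{"x":0,"y":0,"z":-0.05,"ax":0,"ay":0,"az":0},{"x":0,"y":0,"z":-0.15,"ax":0,"ay":0,"az":0},{"x":0,"y":0,"z":-0.15,"ax":0,"ay":0,"az":0},{"x":0,"y":0,"z":0,"ax":0,"ay":0,"az":0},{"x":0,"y":0,"z":0,"ax":0,"ay":0,"az":0},{"x":0,"y":0,"z":0,"ax":0,"ay":0,"az":0}]'

```

```text
clock: 32.65
position: [659.6, 65.9, 166.4]
ee_rot: [-0.029, 1.0, -0.0, 0.0]
contact_force: [-1.8, 0.5, 5.8]
gripper_width: 7.3
grasp_force: 59.3
clock: 33.45
position: [611.8, 141.4, 255.2]
ee_rot: [-0.236, 0.972, 0.0, -0.0]
contact_force: [-0.4, 0.3, -0.7]
gripper_width: 7.6
grasp_force: 58.5
clock: 34.25
position: [485.2, 341.7, 255.2]
ee_rot: [0.712, -0.702, -0.0, 0.0]
contact_force: [-0.3, 0.4, -2.1]
gripper_width: 7.1
grasp_force: 58.5
clock: 35.05
position: [471.7, 366.7, 187.0]
ee_rot: [0.757, -0.654, 0.0, -0.002]
contact_force: [-0.3, -0.5, -0.7]
gripper_width: 7.1
grasp_force: 58.5
```

```bash
python3 -m handwheel '[{"x":0,"y":0,"z":-0.1,"ax":0,"ay":0,"az":0},{"x":0,"y":0,"z":-0.15,"ax":0,"ay":0,"az":0},{"x":0,"y":0,"z":-0.1,"ax":0,"ay":0,"az":0},{"x":0,"y":0,"z":-0.05,"ax":0,"ay":0,"az":0},{"x":0,"y":0,"z":-0.03,"ax":0,"ay":0,"az":0},{"x":0,"y":0,"z":-0.018,"ax":0,"ay":0,"az":0},{"x":0,"y":0,"z":0,"ax":0,"ay":0,"az":0},{"x":0,"y":0,"z":0,"ax":0,"ay":0,"az":0}]'
python3 -m handwheel '[{"x":0,"y":0,"z":0,"ax":0,"ay":0,"az":0},{"x":0,"y":0,"z":0,"ax":0,"ay":0,"az":0},{"x":0,"y":0,"z":0,"ax":0,"ay":0,"az":0},{"x":0,"y":0,"z":0,"ax":0,"ay":0,"az":0},{"x":0,"y":0,"z":0,"ax":0,"ay":0,"az":0},{"x":0,"y":0,"z":0,"ax":0,"ay":0,"az":0},{"x":0,"y":0,"z":0,"ax":0,"ay":0,"az":0},{"x":0,"y":0,"z":0,"ax":0,"ay":0,"az":0}]' -0.3
python3 -m handwheel '[{"x":0,"y":0,"z":0.05,"ax":0,"ay":0,"az":0},{"x":0,"y":0,"z":0.15,"ax":0,"ay":0,"az":0},{"x":0,"y":0,"z":0.15,"ax":0,"ay":0,"az":0},{"x":-0.0775,"y":-0.012,"z":0,"ax":0,"ay":0,"az":0},{"x":-0.075,"y":-0.01,"z":0,"ax":0,"ay":0,"az":0},{"x":-0.075,"y":-0.01,"z":0,"ax":0,"ay":0,"az":0},{"x":0,"y":0,"z":0,"ax":0,"ay":0,"az":0},{"x":0,"y":0,"z":0,"ax":0,"ay":0,"az":0}]'
python3 - <<'E'
from h import *
im,p=snap('wrist'); s=arm.read_state();P=s['position'];T=R.from_quat(s['ee_rot']).as_matrix();print(P,s['ee_rot'])
m=bars(im,p,0)
for n,c0,c1 in [('r20',190,240),('h25',262,310)]:
    r=[i for i in range(120,290) if m[i,c0:c1].sum()>=6]; u=(np.nonzero(m[r[0]+3,c0:c1])[0]+c0); X=onplane(p,(u.mean(),r[0]),96)[0]
    print(n,r[:3],u.tolist(),X.round(1),(T.T@(X-P)).round(1))
E
```

```text
clock: 35.85
position: [471.0, 367.0, 96.8]
ee_rot: [0.757, -0.653, 0.0, -0.001]
contact_force: [0.7, -1.3, -0.6]
gripper_width: 7.2
grasp_force: 58.6
clock: 36.65
position: [470.5, 366.4, 95.7]
ee_rot: [0.757, -0.653, 0.0, 0.0]
contact_force: [-0.3, -0.1, 0.9]
gripper_width: 29.6
grasp_force: 0.0
clock: 37.45
position: [425.3, 360.4, 166.6]
ee_rot: [0.757, -0.653, 0.0, -0.001]
contact_force: [0.8, 0.2, -0.0]
gripper_width: 29.8
grasp_force: 0.0
[425.53359498 360.45447152 166.37967983] [ 7.57148962e-01 -6.53241912e-01  7.07833542e-05 -6.70062811e-04]
r20 [155, 156, 157] [204, 205, 206, 207, 208, 209, 210, 211, 212, 213, 214, 215] [476.6 324.7  96. ] [ 42.9 -45.1  70.4]
h25 [154, 155, 156] [279, 280, 281, 282, 283, 284, 285, 286, 287, 288, 289] [430.5 317.3  96. ] [43.5  1.5 70.3]
```

```bash
python3 -m handwheel '[{"x":-0.003,"y":-0.005,"z":-0.03,"ax":0,"ay":0,"az":0},{"x":0,"y":0,"z":-0.1,"ax":0,"ay":0,"az":0},{"x":0,"y":0,"z":-0.1,"ax":0,"ay":0,"az":0},{"x":0,"y":0,"z":-0.09,"ax":0,"ay":0,"az":0},{"x":0,"y":0,"z":-0.031,"ax":0,"ay":0,"az":0},{"x":0,"y":0,"z":0,"ax":0,"ay":0,"az":0},{"x":0,"y":0,"z":0,"ax":0,"ay":0,"az":0},{"x":0,"y":0,"z":0,"ax":0,"ay":0,"az":0}]'
python3 -m handwheel '[{"x":0,"y":0,"z":0,"ax":0,"ay":0,"az":0},{"x":0,"y":0,"z":0,"ax":0,"ay":0,"az":0},{"x":0,"y":0,"z":0,"ax":0,"ay":0,"az":0},{"x":0,"y":0,"z":0,"ax":0,"ay":0,"az":0},{"x":0,"y":0,"z":0,"ax":0,"ay":0,"az":0},{"x":0,"y":0,"z":0,"ax":0,"ay":0,"az":0},{"x":0,"y":0,"z":0,"ax":0,"ay":0,"az":0},{"x":0,"y":0,"z":0,"ax":0,"ay":0,"az":0}]' -1
python3 - <<'E'
from h import *
im,p=snap('wrist'); s=arm.read_state();P=s['position'];T=R.from_quat(s['ee_rot']).as_matrix();print(P,s['ee_rot'])
m=bars(im,p,0)
for n,c0,c1 in [('h25',265,305)]:
    r=[i for i in range(120,290) if m[i,c0:c1].sum()>=6]; u=(np.nonzero(m[r[0]+3,c0:c1])[0]+c0); X=onplane(p,(u.mean(),r[0]),96)[0]
    print(n,r[:3],u.tolist(),X.round(1),(T.T@(X-P)).round(2))
E
python3 -m handwheel '[{"x":0,"y":0,"z":0.02,"ax":0,"ay":0,"az":0},{"x":0,"y":0,"z":0.08,"ax":0,"ay":0,"az":0},{"x":0,"y":0,"z":0.2,"ax":0,"ay":0,"az":0},{"x":0,"y":0,"z":0.2,"ax":0,"ay":0,"az":0},{"x":0,"y":0,"z":0.2,"ax":0,"ay":0,"az":0},{"x":0,"y":0,"z":0.1,"ax":0,"ay":0,"az":0},{"x":0.0675,"y":-0.1,"z":0,"ax":0,"ay":0,"az":-0.072},{"x":0.0675,"y":-0.1665,"z":0,"ax":0,"ay":0,"az":-0.072}]'
python3 -m handwheel '[{"x":0.0675,"y":-0.172,"z":0,"ax":0,"ay":0,"az":-0.072},{"x":0.0675,"y":-0.172,"z":0,"ax":0,"ay":0,"az":-0.072},{"x":0.0675,"y":-0.172,"z":0,"ax":0,"ay":0,"az":-0.072},{"x":0.0675,"y":-0.172,"z":0,"ax":0,"ay":0,"az":-0.072},{"x":0.0675,"y":-0.172,"z":0,"ax":0,"ay":0,"az":-0.072},{"x":0.0675,"y":-0.172,"z":0,"ax":0,"ay":0,"az":-0.072},{"x":0.0675,"y":-0.172,"z":0,"ax":0,"ay":0,"az":-0.072},{"x":0.0675,"y":-0.172,"z":0,"ax":0,"ay":0,"az":-0.072}]'
python3 -m handwheel '[{"x":0.0675,"y":-0.172,"z":0,"ax":0,"ay":0,"az":-0.072},{"x":0.0675,"y":-0.172,"z":0,"ax":0,"ay":0,"az":-0.072},{"x":0.0675,"y":-0.172,"z":0,"ax":0,"ay":0,"az":-0.072},{"x":0,"y":0,"z":0,"ax":0,"ay":0,"az":0},{"x":0,"y":0,"z":0,"ax":0,"ay":0,"az":0},{"x":0,"y":0,"z":0,"ax":0,"ay":0,"az":0},{"x":0,"y":0,"z":0,"ax":0,"ay":0,"az":0},{"x":0,"y":0,"z":0,"ax":0,"ay":0,"az":0}]'
python3 - <<'E'
from h import *
s=arm.read_state(); T=R.from_quat(s['ee_rot']).as_matrix(); print(s['position'],T.round(4).tolist(),s['clock'])
im,p=snap('wrist','w8.png'); g=im.max(2)
for c in (215,240,320,345): r=np.nonzero(g[100:260,c]<62)[0]+100; print(c,r[:3],r[-3:],len(r))
for r in (190,205): q=np.nonzero(g[r]<62)[0]; print(r,q.min(),q.max(),q[:5],q[-5:])
E
```

```text
clock: 38.3
position: [425.0, 359.6, 96.5]
ee_rot: [0.757, -0.653, -0.0, -0.001]
contact_force: [0.7, 0.6, -0.1]
gripper_width: 29.8
grasp_force: 0.0
clock: 39.1
position: [424.7, 359.4, 96.4]
ee_rot: [0.757, -0.653, 0.0, -0.001]
contact_force: [-0.7, -0.8, 5.7]
gripper_width: 7.2
grasp_force: 59.0
[424.70216234 359.455268    96.3464134 ] [ 7.57199809e-01 -6.53182974e-01  7.78938304e-05 -6.67008684e-04]
h25 [174, 175, 176] [275, 276, 277, 278, 279, 280, 281, 282, 283, 284, 285, 286, 287, 288, 289] [431.1 316.8  96. ] [ 4.314e+01 -2.000e-02  3.100e-01]
clock: 39.95
position: [451.4, 306.5, 255.7]
ee_rot: [-0.678, 0.735, 0.0, 0.001]
contact_force: [-0.0, -0.8, -1.4]
gripper_width: 7.1
grasp_force: 58.5
clock: 40.75
position: [559.3, 29.1, 254.9]
ee_rot: [-0.287, 0.958, 0.0, -0.001]
contact_force: [0.4, 0.8, -1.2]
gripper_width: 7.1
grasp_force: 58.5
clock: 41.55
position: [599.7, -71.7, 255.7]
ee_rot: [-0.124, 0.992, 0.0, 0.0]
contact_force: [0.1, -0.9, 0.8]
gripper_width: 7.2
grasp_force: 58.7
[599.71587821 -71.65729321 255.7450658 ] [[-0.9691, -0.2465, 0.0002], [-0.2465, 0.9691, 0.0001], [-0.0002, 0.0001, -1.0]] 41.55
215 [] [] 0
240 [174 175 176] [228 229 230] 52
320 [170 171 172] [225 226 227] 58
345 [] [] 0
190 22 333 [22 23 24 25 26] [329 330 331 332 333]
205 83 333 [83 84 85 86 87] [329 330 331 332 333]
```

```bash
python3 - <<'E'
from h import *
im,p=load('wrist'); s=arm.read_state()
P=pipeaxis(im,p,list(range(230,262,4))+list(range(302,330,4)),150,250,119,70); print(P[:,2:].astype(int).tolist()); mu,d,y,res=fitline(P); print(mu,y,res)
n=np.array([d[1],-d[0]]); print('n',n,'along n from TCP',(mu-s['position'][:2])@n, s['position'])
g=im.max(2); q=np.nonzero(g[200,200:360]<70)[0]+200; print(q.min(),q.max(),onplane(p,[(q.min(),200),(q.max(),200)],119))
E
```

```text
[[174, 231, 230], [174, 231, 234], [174, 231, 238], [173, 230, 242], [173, 230, 246], [173, 230, 250], [173, 230, 254], [172, 230, 258], [170, 228, 302], [170, 228, 306], [170, 227, 310], [169, 227, 314], [169, 227, 318], [170, 227, 322], [170, 227, 326]]
[604.47965338 -75.47845982] 17.023886744255673 0.47830418665701624
n [0.95618278 0.29277036] along n from TCP 3.423932467926599 [599.76153089 -71.76409814 255.74121369]
220 333 [[ 616.02204555 -122.02987103  119.        ]
 [ 592.45102392  -29.27513012  119.        ]]
```

```bash
python3 -m handwheel '[{"x":0.009,"y":-0.011,"z":-0.02,"ax":0,"ay":0,"az":0.015},{"x":0.008,"y":-0.01,"z":-0.05,"ax":0,"ay":0,"az":0.0155},{"x":0,"y":0,"z":-0.07,"ax":0,"ay":0,"az":0},{"x":0,"y":0,"z":-0.07,"ax":0,"ay":0,"az":0},{"x":0,"y":0,"z":-0.05,"ax":0,"ay":0,"az":0},{"x":0,"y":0,"z":-0.03,"ax":0,"ay":0,"az":0},{"x":0,"y":0,"z":-0.0075,"ax":0,"ay":0,"az":0},{"x":0,"y":0,"z":0,"ax":0,"ay":0,"az":0}]'
python3 -m handwheel '[{"x":0,"y":0,"z":-0.008,"ax":0,"ay":0,"az":0},{"x":0,"y":0,"z":-0.005,"ax":0,"ay":0,"az":0},{"x":0,"y":0,"z":-0.003,"ax":0,"ay":0,"az":0},{"x":0,"y":0,"z":0,"ax":0,"ay":0,"az":0},{"x":0,"y":0,"z":0,"ax":0,"ay":0,"az":0},{"x":0,"y":0,"z":0,"ax":0,"ay":0,"az":0},{"x":0,"y":0,"z":0,"ax":0,"ay":0,"az":0},{"x":0,"y":0,"z":0,"ax":0,"ay":0,"az":0}]'
python3 -m handwheel '[{"x":0,"y":0,"z":-0.003,"ax":0,"ay":0,"az":0},{"x":0,"y":0,"z":0,"ax":0,"ay":0,"az":0},{"x":0,"y":0,"z":0,"ax":0,"ay":0,"az":0},{"x":0,"y":0,"z":0,"ax":0,"ay":0,"az":0},{"x":0,"y":0,"z":0,"ax":0,"ay":0,"az":0},{"x":0,"y":0,"z":0,"ax":0,"ay":0,"az":0},{"x":0,"y":0,"z":0,"ax":0,"ay":0,"az":0},{"x":0,"y":0,"z":0,"ax":0,"ay":0,"az":0}]'
python3 - <<'E'
from h import *
s=arm.read_state(); print(s['contact_force'],s['wrist_torque'],s['position'],s['ee_rot'])
E
```

```text
clock: 42.4
position: [603.5, -76.9, 196.0]
ee_rot: [-0.147, 0.989, -0.0, 0.0]
contact_force: [-0.1, -0.5, -0.8]
gripper_width: 7.3
grasp_force: 58.6
clock: 43.2
position: [603.3, -76.9, 192.9]
ee_rot: [-0.147, 0.989, -0.0, 0.0]
contact_force: [0.6, -1.2, -1.2]
gripper_width: 7.1
grasp_force: 58.6
clock: 44.0
position: [603.3, -76.9, 192.2]
ee_rot: [-0.147, 0.989, -0.0, 0.0]
contact_force: [0.0, -0.4, 0.6]
gripper_width: 7.2
grasp_force: 58.6
[ 0.04328544 -0.35897354  0.55255331] [ 0.01452475 -0.00317136  0.03477433] [603.3215831  -76.85293313 192.22723452] [-1.47082503e-01  9.89124227e-01 -4.55160226e-06  8.27286270e-06]
```

```bash
python3 -m handwheel '[{"x":0,"y":0,"z":-0.003,"ax":0,"ay":0,"az":0},{"x":0,"y":0,"z":0,"ax":0,"ay":0,"az":0},{"x":0,"y":0,"z":0,"ax":0,"ay":0,"az":0},{"x":0,"y":0,"z":0,"ax":0,"ay":0,"az":0},{"x":0,"y":0,"z":0,"ax":0,"ay":0,"az":0},{"x":0,"y":0,"z":0,"ax":0,"ay":0,"az":0},{"x":0,"y":0,"z":0,"ax":0,"ay":0,"az":0},{"x":0,"y":0,"z":0,"ax":0,"ay":0,"az":0}]'
python3 -m handwheel '[{"x":0,"y":0,"z":-0.002,"ax":0,"ay":0,"az":0},{"x":0,"y":0,"z":0,"ax":0,"ay":0,"az":0},{"x":0,"y":0,"z":0,"ax":0,"ay":0,"az":0},{"x":0,"y":0,"z":0,"ax":0,"ay":0,"az":0},{"x":0,"y":0,"z":0,"ax":0,"ay":0,"az":0},{"x":0,"y":0,"z":0,"ax":0,"ay":0,"az":0},{"x":0,"y":0,"z":0,"ax":0,"ay":0,"az":0},{"x":0,"y":0,"z":0,"ax":0,"ay":0,"az":0}]'
python3 - <<'E'
from h import *
s=arm.read_state(); print(s['contact_force'],s['wrist_torque'],s['position'],s['ee_rot'])
E
```

```text
clock: 44.8
position: [603.3, -76.9, 191.6]
ee_rot: [-0.147, 0.989, 0.0, 0.0]
contact_force: [-0.1, 0.1, -0.9]
gripper_width: 7.5
grasp_force: 58.6
clock: 45.6
position: [603.3, -76.8, 191.2]
ee_rot: [-0.147, 0.989, -0.0, 0.0]
contact_force: [0.6, -0.1, -1.4]
gripper_width: 7.3
grasp_force: 58.7
[ 0.5772505  -0.11688204 -1.40300555] [-0.00966935 -0.06909367  0.00745339] [603.32968723 -76.82751899 191.23025292] [-1.47116130e-01  9.89119226e-01 -5.79727023e-07  2.32533472e-05]
```

```bash
python3 -m handwheel '[{"x":0,"y":0,"z":-0.002,"ax":0,"ay":0,"az":0},{"x":0,"y":0,"z":0,"ax":0,"ay":0,"az":0},{"x":0,"y":0,"z":0,"ax":0,"ay":0,"az":0},{"x":0,"y":0,"z":0,"ax":0,"ay":0,"az":0},{"x":0,"y":0,"z":0,"ax":0,"ay":0,"az":0},{"x":0,"y":0,"z":0,"ax":0,"ay":0,"az":0},{"x":0,"y":0,"z":0,"ax":0,"ay":0,"az":0},{"x":0,"y":0,"z":0,"ax":0,"ay":0,"az":0}]'
python3 -m handwheel '[{"x":0,"y":0,"z":-0.0015,"ax":0,"ay":0,"az":0},{"x":0,"y":0,"z":0,"ax":0,"ay":0,"az":0},{"x":0,"y":0,"z":0,"ax":0,"ay":0,"az":0},{"x":0,"y":0,"z":0,"ax":0,"ay":0,"az":0},{"x":0,"y":0,"z":0,"ax":0,"ay":0,"az":0},{"x":0,"y":0,"z":0,"ax":0,"ay":0,"az":0},{"x":0,"y":0,"z":0,"ax":0,"ay":0,"az":0},{"x":0,"y":0,"z":0,"ax":0,"ay":0,"az":0}]'
python3 - <<'E'
from h import *
s=arm.read_state(); print(s['contact_force'],s['wrist_torque'],s['position'],s['ee_rot'])
E
```

```text
clock: 46.4
position: [603.4, -76.9, 191.0]
ee_rot: [-0.147, 0.989, -0.0, 0.0]
contact_force: [0.8, -0.6, 1.3]
gripper_width: 7.0
grasp_force: 58.9
clock: 47.2
position: [603.5, -76.9, 191.0]
ee_rot: [-0.147, 0.989, -0.0, 0.0]
contact_force: [-0.4, 0.8, 4.6]
gripper_width: 7.1
grasp_force: 59.5
[-0.43901494  0.84158866  4.62545791] [0.18675941 0.32010198 0.01999035] [603.46209797 -76.89440189 190.97343219] [-1.47178158e-01  9.89109951e-01 -1.32013766e-04  2.78717921e-04]
```

```bash
python3 -m handwheel '[{"x":0,"y":0,"z":0,"ax":0,"ay":0,"az":0},{"x":0,"y":0,"z":0,"ax":0,"ay":0,"az":0},{"x":0,"y":0,"z":0,"ax":0,"ay":0,"az":0},{"x":0,"y":0,"z":0,"ax":0,"ay":0,"az":0},{"x":0,"y":0,"z":0,"ax":0,"ay":0,"az":0},{"x":0,"y":0,"z":0,"ax":0,"ay":0,"az":0},{"x":0,"y":0,"z":0,"ax":0,"ay":0,"az":0},{"x":0,"y":0,"z":0,"ax":0,"ay":0,"az":0}]'
python3 -m handwheel '[{"x":0,"y":0,"z":0.01,"ax":0,"ay":0,"az":0},{"x":0,"y":0,"z":0.05,"ax":0,"ay":0,"az":0},{"x":0,"y":0,"z":0.12,"ax":0,"ay":0,"az":0},{"x":0,"y":0,"z":0.145,"ax":0,"ay":0,"az":0},{"x":-0.0688,"y":0.1,"z":0,"ax":0,"ay":0,"az":0.06965},{"x":-0.0688,"y":0.1795,"z":0,"ax":0,"ay":0,"az":0.06965},{"x":-0.0688,"y":0.1727,"z":0,"ax":0,"ay":0,"az":0.06965},{"x":-0.0688,"y":0.1727,"z":0,"ax":0,"ay":0,"az":0.06965}]'
python3 -m handwheel '[{"x":-0.0688,"y":0.1727,"z":0,"ax":0,"ay":0,"az":0.06965},{"x":-0.0688,"y":0.1727,"z":0,"ax":0,"ay":0,"az":0.06965},{"x":-0.0688,"y":0.1727,"z":0,"ax":0,"ay":0,"az":0.06965},{"x":-0.0688,"y":0.1727,"z":0,"ax":0,"ay":0,"az":0.06965},{"x":-0.0688,"y":0.1727,"z":0,"ax":0,"ay":0,"az":0.06965},{"x":-0.0688,"y":0.1727,"z":0,"ax":0,"ay":0,"az":0.06965},{"x":-0.0688,"y":0.1727,"z":0,"ax":0,"ay":0,"az":0.06965},{"x":-0.0688,"y":0.1727,"z":0,"ax":0,"ay":0,"az":0.06965}]'
python3 -m handwheel '[{"x":-0.0688,"y":0.1727,"z":0,"ax":0,"ay":0,"az":0.06965},{"x":0,"y":0,"z":0,"ax":0,"ay":0,"az":0},{"x":0,"y":0,"z":-0.05,"ax":0,"ay":0,"az":0},{"x":0,"y":0,"z":-0.15,"ax":0,"ay":0,"az":0},{"x":0,"y":0,"z":-0.15,"ax":0,"ay":0,"az":0},{"x":0,"y":0,"z":0,"ax":0,"ay":0,"az":0},{"x":0,"y":0,"z":0,"ax":0,"ay":0,"az":0},{"x":0,"y":0,"z":0,"ax":0,"ay":0,"az":0}]'
python3 -m handwheel '[{"x":0,"y":0,"z":0,"ax":0,"ay":0,"az":0},{"x":0,"y":0,"z":0,"ax":0,"ay":0,"az":0},{"x":0,"y":0,"z":0,"ax":0,"ay":0,"az":0},{"x":0,"y":0,"z":0,"ax":0,"ay":0,"az":0},{"x":0,"y":0,"z":0,"ax":0,"ay":0,"az":0},{"x":0,"y":0,"z":0,"ax":0,"ay":0,"az":0},{"x":0,"y":0,"z":0,"ax":0,"ay":0,"az":0},{"x":0,"y":0,"z":0,"ax":0,"ay":0,"az":0}]'

```

```text
clock: 48.0
position: [603.5, -76.9, 191.0]
ee_rot: [-0.147, 0.989, -0.0, 0.0]
contact_force: [-0.7, 0.2, 4.8]
gripper_width: 7.2
grasp_force: 59.5
clock: 48.8
position: [547.4, 49.1, 255.4]
ee_rot: [-0.36, 0.933, 0.0, -0.0]
contact_force: [0.7, 0.4, -0.3]
gripper_width: 7.0
grasp_force: 58.7
clock: 49.6
position: [437.2, 325.6, 255.5]
ee_rot: [0.722, -0.692, -0.0, 0.0]
contact_force: [0.9, 0.6, -1.7]
gripper_width: 6.5
grasp_force: 58.7
clock: 50.4
position: [425.5, 359.3, 187.2]
ee_rot: [0.757, -0.654, 0.0, -0.002]
contact_force: [0.4, 0.3, -0.6]
gripper_width: 6.8
grasp_force: 58.6
clock: 51.2
position: [424.4, 359.0, 185.5]
ee_rot: [0.757, -0.653, 0.0, 0.0]
contact_force: [-0.5, -0.7, 0.9]
gripper_width: 7.2
grasp_force: 58.6
```

```bash
python3 -m handwheel '[{"x":0,"y":0,"z":-0.1,"ax":0,"ay":0,"az":0},{"x":0,"y":0,"z":-0.15,"ax":0,"ay":0,"az":0},{"x":0,"y":0,"z":-0.1,"ax":0,"ay":0,"az":0},{"x":0,"y":0,"z":-0.05,"ax":0,"ay":0,"az":0},{"x":0,"y":0,"z":-0.03,"ax":0,"ay":0,"az":0},{"x":0,"y":0,"z":-0.0165,"ax":0,"ay":0,"az":0},{"x":0,"y":0,"z":0,"ax":0,"ay":0,"az":0},{"x":0,"y":0,"z":0,"ax":0,"ay":0,"az":0}]'
python3 -m handwheel '[{"x":0,"y":0,"z":0,"ax":0,"ay":0,"az":0},{"x":0,"y":0,"z":0,"ax":0,"ay":0,"az":0},{"x":0,"y":0,"z":0,"ax":0,"ay":0,"az":0},{"x":0,"y":0,"z":0,"ax":0,"ay":0,"az":0},{"x":0,"y":0,"z":0.05,"ax":0,"ay":0,"az":0},{"x":0,"y":0,"z":0.13,"ax":0,"ay":0,"az":0},{"x":0,"y":0,"z":0.15,"ax":0,"ay":0,"az":0},{"x":0,"y":0,"z":0.12,"ax":0,"ay":0,"az":0}]' -0.3
python3 -m handwheel '[{"x":0.1,"y":0.0145,"z":0,"ax":0,"ay":0,"az":0},{"x":0.15,"y":0.0218,"z":0,"ax":0,"ay":0,"az":0},{"x":0.15,"y":0.0218,"z":0,"ax":0,"ay":0,"az":0},{"x":0.15,"y":0.0218,"z":0,"ax":0,"ay":0,"az":0},{"x":0.1395,"y":0.0216,"z":0,"ax":0,"ay":0,"az":0},{"x":0,"y":0,"z":-0.1,"ax":0,"ay":0,"az":0},{"x":0,"y":0,"z":0,"ax":0,"ay":0,"az":0},{"x":0,"y":0,"z":0,"ax":0,"ay":0,"az":0}]'
python3 - <<'E'
from h import *
im,p=snap('wrist','w9.png'); s=arm.read_state();P=s['position'];T=R.from_quat(s['ee_rot']).as_matrix();print(P,s['ee_rot'])
m=bars(im,p,0)
for n,c0,c1 in [('r30',262,310),('h16',340,375),('r20',405,450)]:
    r=[i for i in range(120,290) if m[i,c0:c1].sum()>=6]; u=(np.nonzero(m[r[0]+3,c0:c1])[0]+c0); X=onplane(p,(u.mean(),r[0]),96)[0]
    print(n,r[:3],u.tolist(),X.round(1),(T.T@(X-P)).round(1))
E
```

```text
clock: 52.0
position: [424.8, 359.5, 97.1]
ee_rot: [0.757, -0.653, -0.0, -0.001]
contact_force: [0.3, 0.1, -0.5]
gripper_width: 7.1
grasp_force: 58.7
clock: 52.8
position: [424.9, 359.3, 188.7]
ee_rot: [0.757, -0.653, 0.0, -0.001]
contact_force: [0.3, 0.5, -0.3]
gripper_width: 30.1
grasp_force: 0.0
clock: 53.6
position: [562.1, 379.0, 166.4]
ee_rot: [0.757, -0.653, 0.0, 0.001]
contact_force: [0.5, -0.3, 1.3]
gripper_width: 30.2
grasp_force: 0.0
[562.27978776 379.40071305 167.2726871 ] [ 7.57249098e-01 -6.53126030e-01  2.68511388e-04 -3.47149134e-04]
r30 [155, 156, 157] [279, 280, 281, 282, 283, 284, 285, 286, 287, 288] [567.4 336.4  96. ] [43.3  1.3 71.3]
h16 [158, 159, 160] [349, 350, 351, 352, 353, 354, 355, 356, 357, 358, 359, 360] [523.1 331.6  96. ] [41.5 45.8 71.2]
r20 [158, 159, 160] [422, 423, 424, 425, 426, 427, 428, 429, 430, 431] [477.7 324.6  96. ] [41.8 91.8 71.2]
```

```bash
python3 -m handwheel '[{"x":-0.002,"y":-0.003,"z":-0.03,"ax":0,"ay":0,"az":0},{"x":0,"y":0,"z":-0.1,"ax":0,"ay":0,"az":0},{"x":0,"y":0,"z":-0.1,"ax":0,"ay":0,"az":0},{"x":0,"y":0,"z":-0.09,"ax":0,"ay":0,"az":0},{"x":0,"y":0,"z":-0.031,"ax":0,"ay":0,"az":0},{"x":0,"y":0,"z":0,"ax":0,"ay":0,"az":0},{"x":0,"y":0,"z":0,"ax":0,"ay":0,"az":0},{"x":0,"y":0,"z":0,"ax":0,"ay":0,"az":0}]'
python3 -m handwheel '[{"x":0,"y":0,"z":0,"ax":0,"ay":0,"az":0},{"x":0,"y":0,"z":0,"ax":0,"ay":0,"az":0},{"x":0,"y":0,"z":0,"ax":0,"ay":0,"az":0},{"x":0,"y":0,"z":0,"ax":0,"ay":0,"az":0},{"x":0,"y":0,"z":0,"ax":0,"ay":0,"az":0},{"x":0,"y":0,"z":0,"ax":0,"ay":0,"az":0},{"x":0,"y":0,"z":0,"ax":0,"ay":0,"az":0},{"x":0,"y":0,"z":0,"ax":0,"ay":0,"az":0}]' -1
python3 - <<'E'
from h import *
im,p=snap('wrist'); s=arm.read_state();P=s['position'];T=R.from_quat(s['ee_rot']).as_matrix();print(P,s['ee_rot'])
m=bars(im,p,0)
for n,c0,c1 in [('r30',265,305)]:
    r=[i for i in range(120,290) if m[i,c0:c1].sum()>=6]; u=(np.nonzero(m[r[0]+3,c0:c1])[0]+c0); X=onplane(p,(u.mean(),r[0]),96)[0]
    print(n,r[:3],u.tolist(),X.round(1),(T.T@(X-P)).round(2))
E
python3 -m handwheel '[{"x":0,"y":0,"z":0.02,"ax":0,"ay":0,"az":0},{"x":0,"y":0,"z":0.08,"ax":0,"ay":0,"az":0},{"x":0,"y":0,"z":0.2,"ax":0,"ay":0,"az":0},{"x":0,"y":0,"z":0.2,"ax":0,"ay":0,"az":0},{"x":0,"y":0,"z":0.2,"ax":0,"ay":0,"az":0},{"x":0,"y":0,"z":0.1,"ax":0,"ay":0,"az":0},{"x":0.0318,"y":-0.0722,"z":0,"ax":0,"ay":0,"az":-0.0876},{"x":0.0318,"y":-0.0722,"z":0,"ax":0,"ay":0,"az":-0.0876}]'
python3 -m handwheel '[{"x":0.0318,"y":-0.0722,"z":0,"ax":0,"ay":0,"az":-0.0876},{"x":0.0318,"y":-0.0722,"z":0,"ax":0,"ay":0,"az":-0.0876},{"x":0.0318,"y":-0.0722,"z":0,"ax":0,"ay":0,"az":-0.0876},{"x":0.0318,"y":-0.0722,"z":0,"ax":0,"ay":0,"az":-0.0876},{"x":0.0318,"y":-0.0722,"z":0,"ax":0,"ay":0,"az":-0.0876},{"x":0.0318,"y":-0.0722,"z":0,"ax":0,"ay":0,"az":-0.0876},{"x":0.0318,"y":-0.0722,"z":0,"ax":0,"ay":0,"az":-0.0876},{"x":0.0318,"y":-0.0722,"z":0,"ax":0,"ay":0,"az":-0.0876}]'
python3 -m handwheel '[{"x":0.0318,"y":-0.0722,"z":0,"ax":0,"ay":0,"az":-0.0876},{"x":0.0318,"y":-0.0722,"z":0,"ax":0,"ay":0,"az":-0.0876},{"x":0.0318,"y":-0.0722,"z":0,"ax":0,"ay":0,"az":-0.0876},{"x":0,"y":0,"z":-0.03,"ax":0,"ay":0,"az":0},{"x":0,"y":0,"z":0,"ax":0,"ay":0,"az":0},{"x":0,"y":0,"z":0,"ax":0,"ay":0,"az":0},{"x":0,"y":0,"z":0,"ax":0,"ay":0,"az":0},{"x":0,"y":0,"z":0,"ax":0,"ay":0,"az":0}]'
python3 - <<'E'
from h import *
s=arm.read_state(); T=R.from_quat(s['ee_rot']).as_matrix(); print(s['position'],T.round(4).tolist(),s['clock'])
im,p=snap('wrist','w10.png'); sat=im[:,:,0].astype(int)-im[:,:,2]
for c in (220,236,252,310,326): print(c,sat[150:262,c].tolist(),'\n',im[150:262,c,1].tolist())
E
```

```text
clock: 54.45
position: [562.5, 379.3, 97.5]
ee_rot: [0.757, -0.653, 0.0, -0.001]
contact_force: [0.6, -0.5, 0.5]
gripper_width: 29.7
grasp_force: 0.0
clock: 55.25
position: [562.2, 378.9, 96.9]
ee_rot: [0.757, -0.653, 0.0, -0.001]
contact_force: [-1.4, -0.7, 3.8]
gripper_width: 7.4
grasp_force: 59.2
[562.23779227 378.93544329  96.93964273] [ 7.57117292e-01 -6.53278678e-01  1.97400578e-04 -5.79508331e-04]
r30 [173, 174, 175] [275, 276, 277, 278, 279, 280, 281, 282, 283, 284, 285, 286, 287, 288, 289] [568.6 336.   96. ] [ 4.346e+01 -2.000e-02  9.200e-01]
clock: 56.1
position: [574.4, 349.9, 256.1]
ee_rot: [-0.658, 0.753, 0.0, 0.0]
contact_force: [-1.1, -0.7, -1.6]
gripper_width: 7.2
grasp_force: 58.4
clock: 56.9
position: [625.4, 233.6, 254.8]
ee_rot: [-0.167, 0.986, -0.0, -0.001]
contact_force: [-0.3, 0.1, -0.4]
gripper_width: 7.4
grasp_force: 58.4
clock: 57.7
position: [644.5, 191.6, 250.1]
ee_rot: [0.035, 0.999, 0.0, 0.0]
contact_force: [-0.4, 0.4, -0.7]
gripper_width: 7.3
grasp_force: 58.5
[644.46307036 191.5928424  250.14877336] [[-0.9976, 0.0699, 0.0002], [0.0699, 0.9976, 0.0002]
[... 4144 characters left out ...]
, -2, -5, -3, -4, -3, -3, -3, -4, -3, -4, -4, -4, -5, -4, -5, -6, -5, -3, -4, -4, -5, -4, -3, -2, -3, -3, -3, -2, -5, -6, -5, 20, 73, 85, 82, 79, 77, 75, 72, 74, 79, 80, 80, 77, 76, 77, 78, 78, 82, 84, 86, 85, 83, 81, 80] 
 [86, 85, 87, 86, 85, 83, 82, 82, 82, 86, 88, 90, 90, 81, 73, 72, 71, 63, 62, 62, 63, 63, 63, 63, 64, 66, 65, 64, 64, 66, 65, 65, 64, 66, 67, 67, 68, 67, 69, 68, 68, 68, 68, 68, 68, 70, 70, 71, 71, 72, 74, 73, 73, 75, 73, 74, 75, 73, 73, 73, 72, 70, 68, 69, 75, 75, 80, 96, 100, 100, 97, 96, 93, 93, 94, 91, 88, 88, 85, 79, 74, 70, 69, 67, 64, 82, 110, 116, 128, 158, 167, 163, 161, 155, 151, 148, 152, 159, 159, 159, 156, 153, 153, 154, 157, 162, 168, 171, 169, 167, 164, 162]
```

```bash
python3 - <<'E'
from h import *
im,p=load('wrist'); mu,n,y=chan(p,252,(161.3,164.8,233.5,236.4),326,(163.2,166.7,235.2,238.1),118); print(mu,n,y)
P=arm.read_state()['position'][:2]; print(P,'along n from TCP',(mu-P)@n)
sat=im[:,:,0].astype(int)-im[:,:,2]; q=np.nonzero(sat[232,200:360]<8)[0]+200; print(q.min(),q.max(),onplane(p,[(q.min(),232),(q.max(),232)],116))
E
```

```text
each edge yaw [-5.5, -5.5, -5.4, -5.4]
offsets along n [-32.3 -29.4  29.5  32.2]
[648.02445621 196.96355274] [ 0.99547853 -0.09498678] -5.450558802691843
[644.47803073 191.52028101] along n from TCP 3.013351594936438
235 329 [[672.82409559 148.79394122 116.        ]
 [678.50288999 229.53007093 116.        ]]
```

```bash
python3 -m handwheel '[{"x":0.005,"y":0,"z":-0.02,"ax":0,"ay":0,"az":-0.008},{"x":0.0045,"y":0,"z":-0.05,"ax":0,"ay":0,"az":-0.008},{"x":0,"y":0,"z":-0.08,"ax":0,"ay":0,"az":0},{"x":0,"y":0,"z":-0.08,"ax":0,"ay":0,"az":0},{"x":0,"y":0,"z":-0.07,"ax":0,"ay":0,"az":0},{"x":0,"y":0,"z":-0.04,"ax":0,"ay":0,"az":0},{"x":0,"y":0,"z":-0.01,"ax":0,"ay":0,"az":0},{"x":0,"y":0,"z":0,"ax":0,"ay":0,"az":0}]'
python3 -m handwheel '[{"x":0,"y":0,"z":-0.007,"ax":0,"ay":0,"az":0},{"x":0,"y":0,"z":-0.005,"ax":0,"ay":0,"az":0},{"x":0,"y":0,"z":-0.003,"ax":0,"ay":0,"az":0},{"x":0,"y":0,"z":0,"ax":0,"ay":0,"az":0},{"x":0,"y":0,"z":0,"ax":0,"ay":0,"az":0},{"x":0,"y":0,"z":0,"ax":0,"ay":0,"az":0},{"x":0,"y":0,"z":0,"ax":0,"ay":0,"az":0},{"x":0,"y":0,"z":0,"ax":0,"ay":0,"az":0}]'
python3 -m handwheel '[{"x":0,"y":0,"z":-0.003,"ax":0,"ay":0,"az":0},{"x":0,"y":0,"z":0,"ax":0,"ay":0,"az":0},{"x":0,"y":0,"z":0,"ax":0,"ay":0,"az":0},{"x":0,"y":0,"z":0,"ax":0,"ay":0,"az":0},{"x":0,"y":0,"z":0,"ax":0,"ay":0,"az":0},{"x":0,"y":0,"z":0,"ax":0,"ay":0,"az":0},{"x":0,"y":0,"z":0,"ax":0,"ay":0,"az":0},{"x":0,"y":0,"z":0,"ax":0,"ay":0,"az":0}]'

```

```text
clock: 58.55
position: [646.7, 191.0, 179.9]
ee_rot: [0.048, 0.999, -0.0, 0.0]
contact_force: [-0.1, 0.2, -0.1]
gripper_width: 7.4
grasp_force: 58.5
clock: 59.35
position: [646.5, 191.0, 177.0]
ee_rot: [0.048, 0.999, 0.0, 0.0]
contact_force: [-0.3, -0.5, -0.2]
gripper_width: 7.4
grasp_force: 58.5
clock: 60.15
position: [646.5, 191.0, 176.4]
ee_rot: [0.048, 0.999, 0.0, 0.0]
contact_force: [-1.1, 0.5, -0.0]
gripper_width: 7.0
grasp_force: 58.5
```

```bash
python3 -m handwheel '[{"x":0,"y":0,"z":-0.002,"ax":0,"ay":0,"az":0},{"x":0,"y":0,"z":0,"ax":0,"ay":0,"az":0},{"x":0,"y":0,"z":0,"ax":0,"ay":0,"az":0},{"x":0,"y":0,"z":0,"ax":0,"ay":0,"az":0},{"x":0,"y":0,"z":0,"ax":0,"ay":0,"az":0},{"x":0,"y":0,"z":0,"ax":0,"ay":0,"az":0},{"x":0,"y":0,"z":0,"ax":0,"ay":0,"az":0},{"x":0,"y":0,"z":0,"ax":0,"ay":0,"az":0}]'
python3 -m handwheel '[{"x":0,"y":0,"z":-0.002,"ax":0,"ay":0,"az":0},{"x":0,"y":0,"z":0,"ax":0,"ay":0,"az":0},{"x":0,"y":0,"z":0,"ax":0,"ay":0,"az":0},{"x":0,"y":0,"z":0,"ax":0,"ay":0,"az":0},{"x":0,"y":0,"z":0,"ax":0,"ay":0,"az":0},{"x":0,"y":0,"z":0,"ax":0,"ay":0,"az":0},{"x":0,"y":0,"z":0,"ax":0,"ay":0,"az":0},{"x":0,"y":0,"z":0,"ax":0,"ay":0,"az":0}]'
python3 - <<'E'
from h import *
s=arm.read_state(); print(s['contact_force'],s['wrist_torque'],s['position'],s['ee_rot'])
E
```

```text
clock: 60.95
position: [646.5, 191.0, 176.0]
ee_rot: [0.048, 0.999, 0.0, -0.0]
contact_force: [-0.4, 0.4, -0.3]
gripper_width: 7.1
grasp_force: 58.5
clock: 61.75
position: [646.5, 191.0, 175.6]
ee_rot: [0.048, 0.999, 0.0, 0.0]
contact_force: [0.3, 0.0, -1.6]
gripper_width: 7.2
grasp_force: 58.5
[ 0.29587807  0.04787443 -1.60302279] [ 0.02987517  0.05939795 -0.00652691] [646.53077187 190.96654171 175.61125238] [4.81729424e-02 9.98839010e-01 2.25668496e-06 1.36667489e-05]
```

```bash
python3 -m handwheel '[{"x":0,"y":0,"z":-0.002,"ax":0,"ay":0,"az":0},{"x":0,"y":0,"z":0,"ax":0,"ay":0,"az":0},{"x":0,"y":0,"z":0,"ax":0,"ay":0,"az":0},{"x":0,"y":0,"z":0,"ax":0,"ay":0,"az":0},{"x":0,"y":0,"z":0,"ax":0,"ay":0,"az":0},{"x":0,"y":0,"z":0,"ax":0,"ay":0,"az":0},{"x":0,"y":0,"z":0,"ax":0,"ay":0,"az":0},{"x":0,"y":0,"z":0,"ax":0,"ay":0,"az":0}]'
python3 -m handwheel '[{"x":0,"y":0,"z":-0.0015,"ax":0,"ay":0,"az":0},{"x":0,"y":0,"z":0,"ax":0,"ay":0,"az":0},{"x":0,"y":0,"z":0,"ax":0,"ay":0,"az":0},{"x":0,"y":0,"z":0,"ax":0,"ay":0,"az":0},{"x":0,"y":0,"z":0,"ax":0,"ay":0,"az":0},{"x":0,"y":0,"z":0,"ax":0,"ay":0,"az":0},{"x":0,"y":0,"z":0,"ax":0,"ay":0,"az":0},{"x":0,"y":0,"z":0,"ax":0,"ay":0,"az":0}]'
python3 - <<'E'
from h import *
s=arm.read_state(); print(s['contact_force'],s['wrist_torque'],s['position'],s['ee_rot'])
E
```

```text
clock: 62.55
position: [646.5, 191.0, 175.3]
ee_rot: [0.048, 0.999, 0.0, 0.0]
contact_force: [-1.1, 0.6, -0.4]
gripper_width: 7.4
grasp_force: 58.7
clock: 63.35
position: [646.6, 191.0, 175.3]
ee_rot: [0.048, 0.999, 0.0, 0.0]
contact_force: [-1.2, 1.0, 3.4]
gripper_width: 7.1
grasp_force: 58.9
[-1.18854124  0.9660103   3.43892714] [-0.07287329  0.25774018 -0.04021599] [646.63408854 190.97954022 175.25069684] [4.81473643e-02 9.98840216e-01 5.46776857e-05 2.25822900e-04]
```

```bash
python3 -m handwheel '[{"x":0,"y":0,"z":0,"ax":0,"ay":0,"az":0},{"x":0,"y":0,"z":0,"ax":0,"ay":0,"az":0},{"x":0,"y":0,"z":0,"ax":0,"ay":0,"az":0},{"x":0,"y":0,"z":0,"ax":0,"ay":0,"az":0},{"x":0,"y":0,"z":0,"ax":0,"ay":0,"az":0},{"x":0,"y":0,"z":0,"ax":0,"ay":0,"az":0},{"x":0,"y":0,"z":0,"ax":0,"ay":0,"az":0},{"x":0,"y":0,"z":0,"ax":0,"ay":0,"az":0}]'
python3 -m handwheel '[{"x":0,"y":0,"z":0,"ax":0,"ay":0,"az":0},{"x":0,"y":0,"z":0,"ax":0,"ay":0,"az":0},{"x":0,"y":0,"z":0,"ax":0,"ay":0,"az":0},{"x":0,"y":0,"z":0.01,"ax":0,"ay":0,"az":0},{"x":0,"y":0,"z":0.05,"ax":0,"ay":0,"az":0},{"x":0,"y":0,"z":0.12,"ax":0,"ay":0,"az":0},{"x":0,"y":0,"z":0.12,"ax":0,"ay":0,"az":0},{"x":0,"y":0,"z":0.1,"ax":0,"ay":0,"az":0}]'
python3 -m handwheel '[{"x":-0.0325,"y":0.0722,"z":0,"ax":0,"ay":0,"az":0.0888},{"x":-0.0325,"y":0.0722,"z":0,"ax":0,"ay":0,"az":0.0888},{"x":-0.0325,"y":0.0722,"z":0,"ax":0,"ay":0,"az":0.0888},{"x":-0.0325,"y":0.0722,"z":0,"ax":0,"ay":0,"az":0.0888},{"x":-0.0325,"y":0.0722,"z":0,"ax":0,"ay":0,"az":0.0888},{"x":-0.0325,"y":0.0722,"z":0,"ax":0,"ay":0,"az":0.0888},{"x":-0.0325,"y":0.0722,"z":0,"ax":0,"ay":0,"az":0.0888},{"x":-0.0325,"y":0.0722,"z":0,"ax":0,"ay":0,"az":0.0888}]'
python3 -m handwheel '[{"x":-0.0325,"y":0.0722,"z":0,"ax":0,"ay":0,"az":0.0888},{"x":-0.0325,"y":0.0722,"z":0,"ax":0,"ay":0,"az":0.0888},{"x":-0.0325,"y":0.0722,"z":0,"ax":0,"ay":0,"az":0.0888},{"x":-0.0325,"y":0.0722,"z":0,"ax":0,"ay":0,"az":0.0888},{"x":-0.033,"y":0.0722,"z":0,"ax":0,"ay":0,"az":0.0888},{"x":0,"y":0,"z":-0.05,"ax":0,"ay":0,"az":0},{"x":0,"y":0,"z":-0.15,"ax":0,"ay":0,"az":0},{"x":0,"y":0,"z":-0.15,"ax":0,"ay":0,"az":0}]'
python3 -m handwheel '[{"x":0,"y":0,"z":0,"ax":0,"ay":0,"az":0},{"x":0,"y":0,"z":0,"ax":0,"ay":0,"az":0},{"x":0,"y":0,"z":0,"ax":0,"ay":0,"az":0},{"x":0,"y":0,"z":0,"ax":0,"ay":0,"az":0},{"x":0,"y":0,"z":0,"ax":0,"ay":0,"az":0},{"x":0,"y":0,"z":0,"ax":0,"ay":0,"az":0},{"x":0,"y":0,"z":0,"ax":0,"ay":0,"az":0},{"x":0,"y":0,"z":0,"ax":0,"ay":0,"az":0}]'

```

```text
clock: 64.15
position: [646.6, 191.0, 175.2]
ee_rot: [0.048, 0.999, 0.0, 0.0]
contact_force: [-0.7, -0.2, 5.5]
gripper_width: 8.1
grasp_force: 59.2
clock: 64.95
position: [646.6, 191.0, 256.0]
ee_rot: [0.048, 0.999, 0.0, 0.0]
contact_force: [1.3, 0.3, -0.6]
gripper_width: 7.4
grasp_force: 58.6
clock: 65.75
position: [594.1, 307.0, 254.5]
ee_rot: [-0.49, 0.872, 0.0, -0.0]
contact_force: [0.4, -0.9, -1.0]
gripper_width: 7.4
grasp_force: 58.5
clock: 66.55
position: [561.9, 378.4, 184.1]
ee_rot: [0.756, -0.655, -0.0, -0.0]
contact_force: [0.5, 0.4, -0.5]
gripper_width: 7.3
grasp_force: 58.5
clock: 67.35
position: [561.9, 378.7, 185.0]
ee_rot: [0.757, -0.654, -0.0, -0.0]
contact_force: [1.0, 1.0, -0.7]
gripper_width: 7.4
grasp_force: 58.5
```

```bash
python3 -m handwheel '[{"x":0,"y":0,"z":-0.1,"ax":0,"ay":0,"az":0},{"x":0,"y":0,"z":-0.15,"ax":0,"ay":0,"az":0},{"x":0,"y":0,"z":-0.1,"ax":0,"ay":0,"az":0},{"x":0,"y":0,"z":-0.05,"ax":0,"ay":0,"az":0},{"x":0,"y":0,"z":-0.03,"ax":0,"ay":0,"az":0},{"x":0,"y":0,"z":-0.011,"ax":0,"ay":0,"az":0},{"x":0,"y":0,"z":0,"ax":0,"ay":0,"az":0},{"x":0,"y":0,"z":0,"ax":0,"ay":0,"az":0}]'
python3 -m handwheel '[{"x":0,"y":0,"z":0,"ax":0,"ay":0,"az":0},{"x":0,"y":0,"z":0,"ax":0,"ay":0,"az":0},{"x":0,"y":0,"z":0,"ax":0,"ay":0,"az":0},{"x":0,"y":0,"z":0,"ax":0,"ay":0,"az":0},{"x":0,"y":0,"z":0,"ax":0,"ay":0,"az":0},{"x":0,"y":0,"z":0.05,"ax":0,"ay":0,"az":0},{"x":0,"y":0,"z":0.15,"ax":0,"ay":0,"az":0},{"x":0,"y":0,"z":0.15,"ax":0,"ay":0,"az":0}]' -0.3
python3 -m handwheel '[{"x":0,"y":-0.1,"z":0.15,"ax":0,"ay":0,"az":0},{"x":0,"y":-0.1,"z":0.15,"ax":0,"ay":0,"az":0},{"x":0,"y":-0.1,"z":0.15,"ax":0,"ay":0,"az":0},{"x":0,"y":-0.1,"z":0.1,"ax":0,"ay":0,"az":0},{"x":-0.05,"y":0,"z":0.1,"ax":0,"ay":0,"az":0},{"x":-0.1,"y":0,"z":0.1,"ax":0,"ay":0,"az":0},{"x":0,"y":0,"z":0,"ax":0,"ay":0,"az":0},{"x":0,"y":0,"z":0,"ax":0,"ay":0,"az":0}]'
python3 - <<'E'
from h import *
im,p=snap('wrist','w11.png'); s=arm.read_state(); print(s['position'],s['clock'])
_,_=snap('side','s11.png'); a=cv2.imread('pics/w11.png'); b=cv2.imread('pics/s11.png')
r=a[120:330,180:480]; o=np.zeros((600,800,3),np.uint8); o[:315,:450]=cv2.resize(r,(450,315)); o[315:595,:373]=cv2.resize(b,(373,280)); c=cv2.resize(b[250:350,75:215],(392,280)); o[315:595,400:792]=c; cv2.imwrite('pics/c3.png',o)
E
```

```text
clock: 68.15
position: [562.5, 379.2, 97.9]
ee_rot: [0.757, -0.654, 0.0, -0.001]
contact_force: [-0.2, -1.1, -0.5]
gripper_width: 7.2
grasp_force: 58.7
clock: 68.95
position: [561.8, 378.4, 167.5]
ee_rot: [0.757, -0.654, 0.0, 0.001]
contact_force: [-0.3, 0.4, 0.3]
gripper_width: 29.8
grasp_force: 0.0
clock: 69.75
position: [531.8, 298.8, 317.7]
ee_rot: [0.757, -0.653, -0.0, -0.001]
contact_force: [0.3, 0.7, -0.9]
gripper_width: 29.8
grasp_force: 0.0
[531.74710719 298.68457322 316.41575297] 69.8
```

View pics/c3.png

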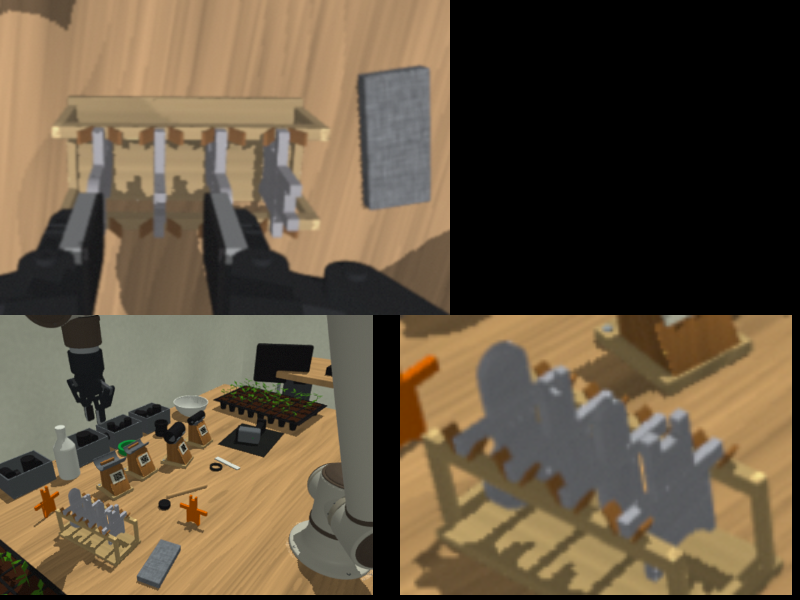

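```bash
python3 -m handwheel '[{"x":-0.0255,"y":-0.1,"z":0,"ax":0,"ay":0,"az":-0.0454},{"x":-0.0255,"y":-0.15,"z":0,"ax":0,"ay":0,"az":-0.0454},{"x":-0.0255,"y":-0.2,"z":0,"ax":0,"ay":0,"az":-0.0454},{"x":-0.0255,"y":-0.2,"z":0,"ax":0,"ay":0,"az":-0.0454},{"x":-0.0255,"y":-0.2,"z":0,"ax":0,"ay":0,"az":-0.0454},{"x":-0.0255,"y":-0.2,"z":0,"ax":0,"ay":0,"az":-0.0454},{"x":-0.0255,"y":-0.2,"z":0,"ax":0,"ay":0,"az":-0.0454},{"x":-0.0255,"y":-0.2,"z":0,"ax":0,"ay":0,"az":-0.0454}]' 0.65
python3 -m handwheel '[{"x":-0.0255,"y":-0.2,"z":0,"ax":0,"ay":0,"az":-0.0454},{"x":-0.0255,"y":-0.2,"z":0,"ax":0,"ay":0,"az":-0.0454},{"x":-0.0255,"y":-0.2,"z":0,"ax":0,"ay":0,"az":-0.0454},{"x":-0.0255,"y":-0.2,"z":0,"ax":0,"ay":0,"az":-0.0454},{"x":-0.0255,"y":-0.2,"z":0,"ax":0,"ay":0,"az":-0.0454},{"x":-0.0255,"y":-0.2,"z":0,"ax":0,"ay":0,"az":-0.0454},{"x":-0.0255,"y":-0.2,"z":0,"ax":0,"ay":0,"az":-0.0454},{"x":-0.0255,"y":-0.2,"z":0,"ax":0,"ay":0,"az":-0.0454}]'
python3 -m handwheel '[{"x":-0.0255,"y":-0.2,"z":0,"ax":0,"ay":0,"az":-0.0454},{"x":-0.0265,"y":-0.145,"z":0,"ax":0,"ay":0,"az":-0.0452},{"x":0,"y":0,"z":-0.1,"ax":0,"ay":0,"az":0},{"x":0,"y":0,"z":-0.1,"ax":0,"ay":0,"az":0},{"x":0,"y":0,"z":0,"ax":0,"ay":0,"az":0},{"x":0,"y":0,"z":0,"ax":0,"ay":0,"az":0},{"x":0,"y":0,"z":0,"ax":0,"ay":0,"az":0},{"x":0,"y":0,"z":0,"ax":0,"ay":0,"az":0}]'
python3 - <<'E'
from h import *
s=arm.read_state(); T=R.from_quat(s['ee_rot']).as_matrix(); print(s['position'],T.round(4).tolist(),s['clock'],s['joints'].round(2))
snap('wrist','w12.png')
E
```

```text
clock: 70.65
position: [490.7, 7.0, 315.5]
ee_rot: [-0.541, 0.841, 0.0, -0.001]
contact_force: [0.2, 0.0, 0.0]
gripper_width: 70.7
grasp_force: 0.0
clock: 71.45
position: [449.8, -313.2, 315.3]
ee_rot: [-0.282, 0.959, 0.001, -0.001]
contact_force: [0.7, 0.4, 0.4]
gripper_width: 70.8
grasp_force: 0.0
clock: 72.25
position: [440.5, -380.4, 277.8]
ee_rot: [-0.215, 0.977, -0.001, 0.001]
contact_force: [0.4, 0.2, 0.0]
gripper_width: 70.7
grasp_force: 0.0
[ 440.50177357 -380.42572533  277.81403422] [[-0.9072, -0.4206, 0.0016], [-0.4206, 0.9072, -0.0011], [-0.001, -0.0017, -1.0]] 72.25 [-0.43  0.28 -0.03  0.   -1.26 -0.7 ]
```

View pics/w12.png

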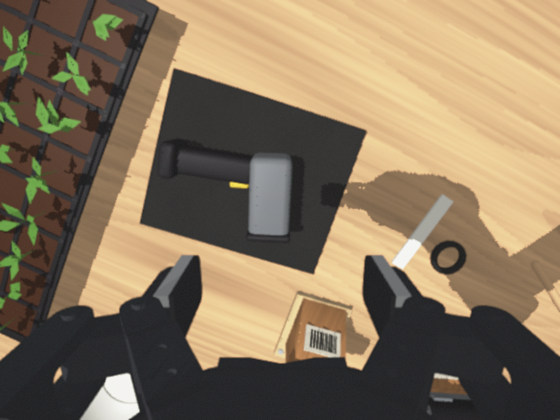

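```bash
python3 - <<'E'
from h import *
im,p=load('wrist'); g=im.min(2); m=((g>70)&(im.max(2)-im.min(2)<30)).astype(np.uint8); m[:140]=0;m[245:]=0;m[:,:235]=0;m[:,310:]=0
n,l,st,ce=cv2.connectedComponentsWithStats(m); k=1+st[1:,4].argmax(); print(st[k],ce[k])
c=max(cv2.findContours((l==k).astype(np.uint8),0,2)[0],key=cv2.contourArea); r=cv2.minAreaRect(c); print(r)
b=cv2.boxPoints(r); X=onplane(p,b,56); print(X.round(1).tolist()); print('centre',X.mean(0).round(1))
for i in range(4):
    d=X[(i+1)%4]-X[i]; print(np.linalg.norm(d).round(1),np.degrees(np.arctan2(d[1],d[0])).round(1))
ys,xs=np.nonzero(l==k)
for y in range(160,232,8): q=xs[ys==y]; print(y,q.min(),q.max(),end=' | ')
print([ (r_,im[r_,270].tolist()) for r_ in range(228,246)])
E
```

```text
[ 248  153   44   83 3325] [268.97323308 193.87067669]
((269.3192443847656, 193.91021728515625), (42.08503723144531, 82.0731430053711), 1.3971810340881348)
[[516.7, -389.2, 56.0], [430.7, -424.0, 56.0], [412.9, -382.9, 56.0], [497.7, -345.4, 56.0]]
centre [ 464.5 -385.4   56. ]
92.7 -158.0
44.8 113.4
92.7 23.9
47.8 -66.6
160 251 290 | 168 249 291 | 176 249 290 | 184 249 290 | 192 249 289 | 200 249 289 | 208 248 288 | 216 248 288 | 224 248 287 | [(228, [136, 139, 143]), (229, [135, 139, 143]), (230, [135, 138, 143]), (231, [135, 138, 142]), (232, [134, 138, 142]), (233, [133, 136, 138]), (234, [115, 119, 121]), (235, [69, 70, 72]), (236, [45, 46, 49]), (237, [57, 55, 57]), (238, [65, 63, 64]), (239, [60, 58, 60]), (240, [47, 47, 48]), (241, [46, 44, 45]), (242, [48, 47, 47]), (243, [52, 51, 50]), (244, [54, 53, 52]), (245, [53, 53, 51])]
```

```bash
python3 -m handwheel '[{"x":0.0485,"y":0.0015,"z":-0.1,"ax":0,"ay":0,"az":-0.0105},{"x":0.0485,"y":0.0015,"z":-0.1,"ax":0,"ay":0,"az":-0.0105},{"x":0.0485,"y":0.0015,"z":-0.15,"ax":0,"ay":0,"az":0},{"x":0.048,"y":0.0015,"z":-0.15,"ax":0,"ay":0,"az":0},{"x":0,"y":0,"z":-0.15,"ax":0,"ay":0,"az":0},{"x":0,"y":0,"z":-0.15,"ax":0,"ay":0,"az":0},{"x":0,"y":0,"z":0,"ax":0,"ay":0,"az":0},{"x":0,"y":0,"z":0,"ax":0,"ay":0,"az":0}]'
python3 - <<'E'
from h import *
im,p=snap('wrist'); s=arm.read_state(); T=R.from_quat(s['ee_rot']).as_matrix(); print(s['position'])
g=im.min(2); m=((g>70)&(im.max(2)-im.min(2)<30)).astype(np.uint8); m[:60]=0
n,l,st,ce=cv2.connectedComponentsWithStats(m); 
for k in range(1,n):
    if st[k][4]>300: print(st[k],ce[k].round())
k=1+st[1:,4].argmax(); ys,xs=np.nonzero(l==k)
for y in range(ys.min()+3,ys.max(),12):
    q=xs[ys==y]; X=onplane(p,[(q.min(),y),(q.max()+1,y)],57); print(y,q.min(),q.max(),((X-s['position'])@T)[:,:2].round(1).tolist())
E
```

```text
clock: 73.1
position: [479.2, -379.5, 117.6]
ee_rot: [-0.199, 0.98, -0.001, 0.0]
contact_force: [0.3, -1.3, 0.5]
gripper_width: 70.4
grasp_force: 0.0
[ 479.81566204 -379.80361599  118.6992209 ]
[  120   127   202   142 11870] [268. 189.]
[ 472  189   88  117 2752] [519. 248.]
[153 254  41  54 764] [172. 279.]
[371 254  41  54 741] [392. 280.]
130 123 309 [[59.4, -94.0], [58.8, 16.6]]
142 122 320 [[52.3, -95.4], [51.8, 23.2]]
154 201 321 [[44.8, -48.1], [44.8, 24.0]]
166 246 320 [[37.6, -21.4], [37.6, 23.6]]
178 246 320 [[30.3, -21.6], [30.3, 23.9]]
190 246 319 [[22.8, -21.8], [22.8, 23.5]]
202 246 319 [[15.3, -22.0], [15.3, 23.7]]
214 246 318 [[7.5, -22.2], [7.5, 23.3]]
226 247 318 [[-0.3, -21.8], [-0.3, 23.5]]
238 247 317 [[-8.4, -22.0], [-8.4, 23.1]]
250 247 316 [[-16.6, -22.2], [-16.6, 22.7]]
262 249 315 [[-25.0, -21.2], [-25.0, 22.3]]
```

```bash
python3 -m handwheel '[{"x":0,"y":0.003,"z":-0.06,"ax":0,"ay":0,"az":0},{"x":0,"y":0,"z":-0.1,"ax":0,"ay":0,"az":0},{"x":0,"y":0,"z":-0.1,"ax":0,"ay":0,"az":0},{"x":0,"y":0,"z":-0.1,"ax":0,"ay":0,"az":0},{"x":0,"y":0,"z":-0.1,"ax":0,"ay":0,"az":0},{"x":0,"y":0,"z":-0.04,"ax":0,"ay":0,"az":0},{"x":0,"y":0,"z":0,"ax":0,"ay":0,"az":0},{"x":0,"y":0,"z":0,"ax":0,"ay":0,"az":0}]'
python3 -m handwheel '[{"x":0,"y":0,"z":0,"ax":0,"ay":0,"az":0},{"x":0,"y":0,"z":0,"ax":0,"ay":0,"az":0},{"x":0,"y":0,"z":0,"ax":0,"ay":0,"az":0},{"x":0,"y":0,"z":0,"ax":0,"ay":0,"az":0},{"x":0,"y":0,"z":0,"ax":0,"ay":0,"az":0},{"x":0,"y":0,"z":0,"ax":0,"ay":0,"az":0},{"x":0,"y":0,"z":0,"ax":0,"ay":0,"az":0},{"x":0,"y":0,"z":0,"ax":0,"ay":0,"az":0}]' -1
python3 - <<'E'
from h import *
s=arm.read_state(); T=R.from_quat(s['ee_rot']).as_matrix(); print(s['position'],T.round(4).tolist(),s['joints'].round(2))
E
```

```text
clock: 73.95
position: [479.4, -379.0, 17.8]
ee_rot: [-0.199, 0.98, -0.001, 0.001]
contact_force: [-0.2, 0.6, -0.3]
gripper_width: 70.5
grasp_force: 0.0
clock: 74.75
position: [479.7, -379.0, 18.2]
ee_rot: [-0.199, 0.98, -0.001, 0.001]
contact_force: [0.1, 0.5, 6.6]
gripper_width: 45.6
grasp_force: 62.5
[ 479.71740039 -379.03477383   18.17792362] [[-0.9206, -0.3904, 0.0024], [-0.3904, 0.9206, -0.0015], [-0.0017, -0.0023, -1.0]] [-0.4   0.58 -0.27  0.   -0.72 -0.77]
```

```bash
python3 -m handwheel '[{"x":0,"y":0,"z":0.03,"ax":0,"ay":0,"az":0},{"x":0,"y":0,"z":0.1,"ax":0,"ay":0,"az":0},{"x":0,"y":0,"z":0.15,"ax":0,"ay":0,"az":0},{"x":0,"y":0,"z":0.15,"ax":0,"ay":0,"az":0},{"x":0,"y":0,"z":0.17,"ax":0,"ay":0,"az":0},{"x":0,"y":0,"z":0.1,"ax":0,"ay":0,"az":0},{"x":0,"y":0,"z":0,"ax":0,"ay":0,"az":0},{"x":0,"y":0,"z":0,"ax":0,"ay":0,"az":0}]'
cat > chk.py <<'E'
from h import *
a=cv2.imread('pics/scene0.png')[:,:,::-1]; b=arm.get_image('scene')
for n,(x0,x1,y0,y1) in dict(pipe32=(182,222,238,290),pipe50=(236,278,210,266),ch40=(297,336,228,275),ch60=(344,384,213,263)).items():
    t=np.ascontiguousarray(a[y0:y1,x0:x1]); w=np.ascontiguousarray(b[y0-30:y1+30,x0-40:x1+40]); m=cv2.matchTemplate(w,t,cv2.TM_CCOEFF_NORMED); _,v,_,l=cv2.minMaxLoc(m); print(n,'shift px',l[0]-40,l[1]-30,round(v,3))
E
python3 chk.py
python3 - <<'E'
from h import *
s=arm.read_state();print(s['position'],s['ee_rot'],s['gripper_width'],s['grasp_force'])
T0=np.array([479.7,-379.0,18.2])
for n,O,psi in [('pipe32',(646.5,-215.3),8.6),('ch40',(659.6,66.3),3.33),('pipe50',(603.2,-76.1),17.0),('ch60',(646.6,191.9),-5.45)]:
    Z=R.from_euler('z',psi,degrees=True); L=np.r_[O,0]+Z.apply([-34,0,62]); t=np.radians(27)
    N=Z.apply([-np.cos(t),0,np.sin(t)]); nose=L+95*N
    Q=Z*R.from_euler('y',27,degrees=True)*R.from_matrix(np.diag([-1,1,-1.]))
    tcp=nose-Q.apply([-35,0,-12.8]); print(n,'L',L.round(1),'tcp',tcp.round(1),'q',Q.as_quat().round(3),'rotvec tilt/90',(Z.apply([0,1,0])*27/90).round(4))
E
```

```text
clock: 75.55
position: [477.7, -377.8, 155.5]
ee_rot: [-0.199, 0.98, 0.001, -0.001]
contact_force: [-0.0, 0.1, -3.4]
gripper_width: 45.2
grasp_force: 61.9
pipe32 shift px -13 -1 0.932
pipe50 shift px 0 0 0.904
ch40 shift px 0 0 0.999
ch60 shift px 0 0 0.999
[ 477.3015827  -377.60550041  154.59716583] [-0.19859826  0.98007879  0.00160045 -0.0013163 ] 45.46365689053027 61.9341766834259
pipe32 L [ 612.9 -220.4   62. ] tcp [ 492.6 -238.6  109.6] q [-0.073  0.97  -0.018 -0.233] rotvec tilt/90 [-0.0449  0.2966  0.    ]
ch40 L [625.7  64.3  62. ] tcp [504.2  57.3 109.6] q [-0.028  0.972 -0.007 -0.233] rotvec tilt/90 [-0.0174  0.2995  0.    ]
pipe50 L [570.7 -86.   62. ] tcp [ 454.4 -121.6  109.6] q [-0.144  0.962 -0.035 -0.231] rotvec tilt/90 [-0.0877  0.2869  0.    ]
ch60 L [612.8 195.1  62. ] tcp [491.7 206.7 109.6] q [ 0.046  0.971  0.011 -0.233] rotvec tilt/90 [0.0285 0.2986 0.    ]
```

```bash
python3 -m handwheel '[{"x":0.06,"y":0.024,"z":0.073,"ax":0,"ay":0,"az":-0.04},{"x":0.06,"y":0.024,"z":0.073,"ax":0,"ay":0,"az":-0.04},{"x":0.06,"y":0.024,"z":0.073,"ax":0,"ay":0,"az":-0.04},{"x":0.06,"y":0.024,"z":0.073,"ax":0,"ay":0,"az":-0.04},{"x":0.06,"y":0.024,"z":0.073,"ax":0,"ay":0,"az":0},{"x":0.06,"y":0.024,"z":0.073,"ax":0,"ay":0,"az":0},{"x":0.06,"y":0.024,"z":0.073,"ax":0,"ay":0,"az":0},{"x":0,"y":0,"z":0,"ax":0,"ay":0,"az":0}]'
python3 -m handwheel '[{"x":0,"y":0,"z":0,"ax":0,"ay":0,"az":0},{"x":0,"y":0,"z":0,"ax":0,"ay":0,"az":0},{"x":0,"y":0,"z":0,"ax":0,"ay":0,"az":0},{"x":0,"y":0,"z":0,"ax":0,"ay":0,"az":0},{"x":0,"y":0,"z":0,"ax":0,"ay":0,"az":0},{"x":0,"y":0,"z":0,"ax":0,"ay":0,"az":0},{"x":0,"y":0,"z":0,"ax":0,"ay":0,"az":0},{"x":0,"y":0,"z":0,"ax":0,"ay":0,"az":0}]'
python3 - <<'E'
from h import *
s=arm.read_state(); T=R.from_quat(s['ee_rot']).as_matrix(); print(s['position'],T.round(4).tolist(),s['clock'])
im,p=snap('wrist','w13.png'); g=im.min(2)
# label: white blob
m=((g>140)&(im.max(2)-g<40)).astype(np.uint8); m=cv2.morphologyEx(m,cv2.MORPH_CLOSE,np.ones((7,7)))
n,l,st,ce=cv2.connectedComponentsWithStats(m)
for k in range(1,n):
    if st[k][4]>150: print(st[k],ce[k].round(1), onplane(p,ce[k],62).round(1))
E
```

```text
clock: 76.4
position: [564.1, -344.5, 258.2]
ee_rot: [-0.075, 0.997, -0.0, 0.0]
contact_force: [0.2, -0.9, -2.7]
gripper_width: 45.4
grasp_force: 62.0
clock: 77.2
position: [562.6, -344.9, 259.0]
ee_rot: [-0.075, 0.997, -0.0, 0.0]
contact_force: [-0.7, 0.1, -1.3]
gripper_width: 45.8
grasp_force: 61.9
[ 562.59151639 -344.92340865  258.98996852] [[-0.9889, -0.1487, 0.0001], [-0.1487, 0.9889, -0.0], [-0.0001, -0.0, -1.0]] 77.2
[ 419   34   49  102 1728] [443.   84.6] [[ 444.8 -206.3   62. ]]
[  216   155   126   120 11980] [272.4 207.1] [[ 590.1 -351.    62. ]]
[491 214  56  28 511] [519.5 227.7] [[573.1 -81.9  62. ]]
[349 222  41  25 854] [368.6 234.8] [[ 605.1 -245.8   62. ]]
[ 109  364   54   56 1276] [141.6 394.6] [[ 858.6 -480.3   62. ]]
```

View pics/w13.png

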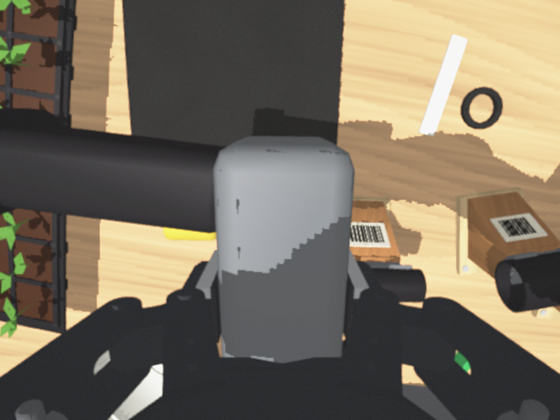

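```bash
python3 - <<'E'
from h import *
im,p=load('wrist'); g=im.max(2)
for c in (385,400,412,420): print(c,g[255:312,c].tolist())
print(g[285,400:440].tolist())
for r in (226,232,238,244,248): print(r,im[r,384:400].min(1).tolist())
for c in (356,370,385): print(c,im[212:262,c].min(1).tolist())
E
```

```text
385 [211, 191, 179, 202, 201, 182, 154, 110, 86, 89, 90, 93, 84, 59, 38, 39, 41, 42, 43, 45, 47, 47, 48, 48, 47, 50, 52, 52, 55, 58, 59, 62, 61, 59, 53, 48, 47, 47, 48, 46, 50, 50, 52, 50, 50, 49, 49, 49, 49, 49, 49, 48, 47, 49, 49, 49, 49]
400 [223, 234, 225, 217, 221, 229, 237, 242, 234, 191, 150, 161, 159, 131, 83, 45, 39, 39, 41, 44, 46, 46, 50, 48, 47, 52, 52, 50, 53, 55, 58, 59, 61, 63, 62, 61, 59, 58, 54, 55, 55, 55, 56, 54, 54, 54, 89, 154, 179, 111, 50, 49, 49, 47, 49, 49, 51]
412 [243, 245, 245, 245, 245, 245, 245, 245, 245, 245, 238, 228, 224, 168, 91, 40, 36, 40, 44, 42, 45, 47, 48, 47, 49, 47, 52, 53, 54, 54, 58, 58, 60, 61, 59, 60, 59, 58, 56, 53, 56, 54, 55, 54, 53, 51, 94, 185, 240, 245, 234, 168, 83, 47, 48, 47, 47]
420 [242, 243, 244, 245, 245, 245, 245, 245, 245, 245, 245, 246, 247, 245, 199, 105, 49, 40, 39, 45, 44, 46, 46, 48, 47, 50, 49, 53, 50, 55, 55, 58, 60, 61, 59, 58, 57, 56, 57, 54, 55, 54, 54, 55, 52, 48, 98, 190, 240, 246, 247, 246, 203, 107, 48, 48, 47]
[58, 58, 55, 60, 58, 59, 57, 58, 58, 56, 56, 56, 58, 56, 57, 55, 56, 55, 55, 56, 55, 55, 56, 56, 52, 
[... 440 characters left out ...]
, 99]
356 [81, 82, 81, 83, 84, 83, 83, 84, 82, 106, 165, 205, 197, 137, 118, 124, 123, 124, 151, 173, 169, 141, 115, 117, 115, 107, 86, 68, 68, 128, 205, 218, 218, 218, 183, 121, 100, 101, 102, 103, 105, 102, 93, 71, 60, 61, 62, 65, 72, 81]
370 [83, 81, 83, 83, 84, 85, 83, 86, 85, 92, 143, 211, 217, 181, 132, 121, 149, 168, 147, 120, 121, 117, 105, 87, 81, 77, 86, 102, 116, 129, 176, 213, 218, 228, 230, 150, 95, 95, 96, 97, 98, 97, 96, 91, 86, 94, 99, 93, 73, 73]
385 [82, 80, 80, 80, 80, 80, 82, 81, 82, 81, 82, 84, 94, 100, 114, 124, 149, 169, 186, 196, 203, 218, 220, 219, 220, 221, 221, 216, 210, 208, 208, 211, 210, 217, 219, 161, 108, 98, 100, 100, 99, 101, 101, 99, 90, 85, 94, 93, 85, 80]
```

```bash
python3 - <<'E'
from h import *
im,p=load('wrist')
A=onplane(p,[(390.3,247.2),(356,246.4)],46.9); d=A[0]-A[1]; print('yaw label bottom',np.degrees(np.arctan2(-d[0],d[1])))
P=pipeaxis(im,p,range(374,418,3),262,303,110,70); print(P[:,2:].astype(int).tolist()); print(fitline(P))
rng=[]
for c in (384,400,412):
    g=im.max(2).astype(float); 
e=onplane(p,(425.3,285),110)[0]; print('pipe end',e)
for psi in (7,8.6):
    Z=R.from_euler('z',psi,degrees=True)
    print(psi,'O from label corner',(A[0]-Z.apply([-41.7,23,0])).round(1),'from pipe end',(e-Z.apply([0,45,0])).round(1))
E
```

```text
yaw label bottom 6.8663257866394405
[[268, 302, 374], [268, 302, 377], [268, 302, 380], [268, 302, 383], [268, 302, 386], [269, 302, 389], [269, 302, 392], [270, 302, 395], [270, 301, 398], [270, 300, 401], [270, 300, 404], [270, 300, 407], [270, 300, 410], [270, 300, 413], [270, 300, 416]]
(array([ 636.06754767, -224.56569385]), array([-0.13708782,  0.9905589 ]), np.float64(7.879365990944726), np.float64(0.8810311878316778))
pipe end [ 631.99224879 -195.16383305  110.        ]
7 O from label corner [ 665.  -230.9   46.9] from pipe end [ 637.5 -239.8  110. ]
8.6 O from label corner [ 665.5 -229.7   46.9] from pipe end [ 638.7 -239.7  110. ]
```

```bash
python3 - <<'E'
from h import *
im,p=load('wrist')
A=onplane(p,[(390.3,247.2),(356,246.4)],77.1); d=A[0]-A[1]; print('yaw top edge',np.degrees(np.arctan2(-d[0],d[1])))
B=onplane(p,[(383.3,221.9),(356,221.3)],46.9); d=B[0]-B[1]; print('yaw bottom edge',np.degrees(np.arctan2(-d[0],d[1])))
e=onplane(p,(425.3,285),110)[0]
for psi in (7,8):
    Z=R.from_euler('z',psi,degrees=True)
    print(psi,(A[0]-Z.apply([-26.3,23,0])).round(1),(B[0]-Z.apply([-41.7,23,0])).round(1),'pipe end',(e-Z.apply([0,45,0])).round(1))
    O=(A[0]-Z.apply([-26.3,23,0])+B[0]-Z.apply([-41.7,23,0]))/2; O[2]=0
    L=O+Z.apply([-34,0,62]); t=np.radians(27); N=Z.apply([-np.cos(t),0,np.sin(t)]); nose=L+95*N
    Q=Z*R.from_euler('y',27,degrees=True)*R.from_matrix(np.diag([-1,1,-1.])); print('L',L.round(1),'tcp',(nose-Q.apply([-35,0,-12.8])).round(1),Q.as_quat().round(3),(Z.apply([0,1,0])*.3).round(4))
E
```

```text
yaw top edge 6.866325786639291
yaw bottom edge 7.1468858409122245
7 [ 639.2 -244.9   77.1] [ 637.  -245.7   46.9] pipe end [ 637.5 -239.8  110. ]
L [ 604.3 -249.5   62. ] tcp [ 483.6 -264.3  109.6] [-0.059  0.971 -0.014 -0.233] [-0.0366  0.2978  0.    ]
8 [ 639.5 -244.4   77.1] [ 637.3 -244.9   46.9] pipe end [ 638.3 -239.7  110. ]
L [ 604.7 -249.4   62. ] tcp [ 484.3 -266.3  109.6] [-0.068  0.97  -0.016 -0.233] [-0.0418  0.2971  0.    ]
```

```bash
python3 -m handwheel '[{"x":-0.05,"y":0.05,"z":0,"ax":0,"ay":0,"az":-0.0172},{"x":-0.05,"y":0.052,"z":0,"ax":-0.0061,"ay":0.0496,"az":0},{"x":-0.05,"y":0.052,"z":0,"ax":-0.0061,"ay":0.0496,"az":0},{"x":-0.05,"y":0.052,"z":0,"ax":-0.0061,"ay":0.0496,"az":0},{"x":-0.05,"y":0.052,"z":0,"ax":-0.0061,"ay":0.0496,"az":0},{"x":-0.05,"y":0.052,"z":0,"ax":-0.0061,"ay":0.0497,"az":0},{"x":-0.05,"y":0.052,"z":0,"ax":-0.0061,"ay":0.0497,"az":0},{"x":-0.045,"y":0.048,"z":0,"ax":0,"ay":0,"az":0}]'
python3 -m handwheel '[{"x":0,"y":0,"z":-0.06,"ax":0,"ay":0,"az":0},{"x":0,"y":0,"z":-0.12,"ax":0,"ay":0,"az":0},{"x":0,"y":0,"z":-0.12,"ax":0,"ay":0,"az":0},{"x":0,"y":0,"z":-0.12,"ax":0,"ay":0,"az":0},{"x":0,"y":0,"z":-0.12,"ax":0,"ay":0,"az":0},{"x":0,"y":0,"z":-0.12,"ax":0,"ay":0,"az":0},{"x":0,"y":0,"z":-0.087,"ax":0,"ay":0,"az":0},{"x":0,"y":0,"z":0,"ax":0,"ay":0,"az":0}]'
python3 -m handwheel '[{"x":0,"y":0,"z":0,"ax":0,"ay":0,"az":0},{"x":0,"y":0,"z":0,"ax":0,"ay":0,"az":0},{"x":0,"y":0,"z":0,"ax":0,"ay":0,"az":0},{"x":0,"y":0,"z":0,"ax":0,"ay":0,"az":0},{"x":0,"y":0,"z":0,"ax":0,"ay":0,"az":0},{"x":0,"y":0,"z":0,"ax":0,"ay":0,"az":0},{"x":0,"y":0,"z":0,"ax":0,"ay":0,"az":0},{"x":0,"y":0,"z":0,"ax":0,"ay":0,"az":0}]'
cat > aim.py <<'E'
from h import *
import sys
L=np.array([float(v) for v in sys.argv[1:4]]); psi=float(sys.argv[4])
s=arm.read_state(); T=R.from_quat(s['ee_rot']).as_matrix(); nose=s['position']+T@[-35,0,-12.8]; b=-T[:,0]
Z=R.from_euler('z',psi,degrees=True); t=np.radians(27); N=Z.apply([-np.cos(t),0,np.sin(t)])
k=(L-nose)@N/(b@N); hit=nose+k*b-L; print('pos',s['position'].round(1),'dist',round(k,1),'miss (label y, up)',round(hit@Z.apply([0,1,0]),1),round(hit@Z.apply([np.sin(t),0,np.cos(t)]),1),'angle',np.degrees(np.arccos(-b@N)).round(2),s['joints'].round(2),s['clock'])
E
python3 aim.py 604.3 -248 62 7
python3 - <<'E'
from h import *
# detect red beam spot / scene check
im,p=snap('side','s14.png'); r=im.astype(int); m=(r[:,:,0]>150)&(r[:,:,0]-r[:,:,1]>90)&(r[:,:,0]-r[:,:,2]>90); ys,xs=np.nonzero(m); print('red px',[(int(x),int(y)) for x,y in zip(xs,ys) if not (y>255)][:30])
L=np.array([[604.3,-248,62]]); print('label in side',proj(p,L))
E
```

```text
clock: 78.05
position: [484.5, -262.0, 256.9]
ee_rot: [-0.06, 0.97, -0.014, -0.234]
contact_force: [-0.7, 0.4, -2.9]
gripper_width: 45.4
grasp_force: 61.9
clock: 78.85
position: [482.2, -262.8, 106.8]
ee_rot: [-0.059, 0.97, -0.013, -0.235]
contact_force: [0.1, 0.9, -1.8]
gripper_width: 45.5
grasp_force: 61.8
clock: 79.65
position: [483.6, -262.9, 109.5]
ee_rot: [-0.059, 0.971, -0.014, -0.233]
contact_force: [0.8, 0.9, -1.7]
gripper_width: 45.4
grasp_force: 61.8
pos [ 483.6 -262.9  109.5] dist 94.9 miss (label y, up) -0.1 -0.1 angle 0.01 [-0.14  0.58 -0.12  0.12 -1.33 -1.37] 79.65
red px []
label in side [[304.43764232 173.15820663]]
```

```bash
python3 -m handwheel '[{"x":0,"y":0,"z":0,"ax":0,"ay":0,"az":0},{"x":0,"y":0,"z":0,"ax":0,"ay":0,"az":0},{"x":0,"y":0,"z":0,"ax":0,"ay":0,"az":0},{"x":0,"y":0,"z":0,"ax":0,"ay":0,"az":0},{"x":0,"y":0,"z":0,"ax":0,"ay":0,"az":0},{"x":0,"y":0,"z":0,"ax":0,"ay":0,"az":0},{"x":0,"y":0,"z":0,"ax":0,"ay":0,"az":0},{"x":0,"y":0,"z":0,"ax":0,"ay":0,"az":0}]'
python3 - <<'E'
from h import *
im,p=load('side'); g=im.min(2); m=((g>110)&(im.max(2)-g<50)).astype(np.uint8); m=cv2.morphologyEx(m,cv2.MORPH_CLOSE,np.ones((5,5)))
n,l,st,ce=cv2.connectedComponentsWithStats(m[150:260,130:340])
for k in range(1,n):
    if st[k][4]>60: print(st[k]+[130,150,0,0,0],(ce[k]+[130,150]).round(1),onplane(p,ce[k]+[130,150],62).round(1))
E
python3 chk.py; python3 aim.py 604.3 -248 62 7
```

```text
clock: 80.5
position: [483.6, -262.9, 109.5]
ee_rot: [-0.059, 0.971, -0.014, -0.233]
contact_force: [-0.3, -0.3, -2.4]
gripper_width: 45.7
grasp_force: 61.8
[130 150  50  23 572] [146.1 157.3] [[1025.5  -39.9   62. ]]
[298 165  14  16  75] [304.6 172.3] [[ 606.9 -252.3   62. ]]
[323 214  17  10  80] [332.4 217.9] [[ 412.5 -102.2   62. ]]
pipe32 shift px -13 -1 0.907
pipe50 shift px 0 0 0.882
ch40 shift px 0 0 0.874
ch60 shift px 0 0 0.999
pos [ 483.6 -262.9  109.5] dist 94.9 miss (label y, up) -0.1 -0.1 angle 0.01 [-0.14  0.58 -0.12  0.12 -1.33 -1.37] 80.55
```

```bash
python3 -m handwheel '[{"x":0,"y":0,"z":0,"ax":0,"ay":0,"az":0},{"x":0,"y":0,"z":0,"ax":0,"ay":0,"az":0},{"x":0,"y":0,"z":0,"ax":0,"ay":0,"az":0},{"x":0,"y":0,"z":0,"ax":0,"ay":0,"az":0},{"x":0,"y":0,"z":0.1,"ax":0,"ay":0,"az":0},{"x":0,"y":0,"z":0.2,"ax":0,"ay":0,"az":0},{"x":0,"y":0.1,"z":0.1,"ax":0,"ay":0,"az":0},{"x":0,"y":0.15,"z":0,"ax":0,"ay":0,"az":0}]'
python3 -m handwheel '[{"x":0.01,"y":0.17,"z":0,"ax":0,"ay":0,"az":-0.006},{"x":0.015,"y":0.17,"z":0,"ax":0,"ay":0,"az":-0.006},{"x":0.015,"y":0.17,"z":0,"ax":0,"ay":0,"az":-0.006},{"x":0.015,"y":0.17,"z":0,"ax":0,"ay":0,"az":-0.006},{"x":0.015,"y":0.17,"z":0,"ax":0,"ay":0,"az":-0.006},{"x":0.015,"y":0.17,"z":0,"ax":0,"ay":0,"az":-0.0054},{"x":0.018,"y":0.17,"z":0,"ax":0,"ay":0,"az":-0.0054},{"x":0,"y":0.161,"z":0,"ax":0,"ay":0,"az":0}]'
python3 -m handwheel '[{"x":0,"y":0,"z":-0.1,"ax":0,"ay":0,"az":0},{"x":0,"y":0,"z":-0.15,"ax":0,"ay":0,"az":0},{"x":0,"y":0,"z":-0.1,"ax":0,"ay":0,"az":0},{"x":0,"y":0,"z":-0.05,"ax":0,"ay":0,"az":0},{"x":0,"y":0,"z":0,"ax":0,"ay":0,"az":0},{"x":0,"y":0,"z":0,"ax":0,"ay":0,"az":0},{"x":0,"y":0,"z":0,"ax":0,"ay":0,"az":0},{"x":0,"y":0,"z":0,"ax":0,"ay":0,"az":0}]'
python3 aim.py 625.7 64.3 62 3.33; python3 chk.py
```

```text
clock: 81.35
position: [485.2, -213.8, 192.7]
ee_rot: [-0.058, 0.971, -0.015, -0.23]
contact_force: [1.2, 0.4, -2.6]
gripper_width: 45.3
grasp_force: 62.1
clock: 82.15
position: [504.5, 58.7, 189.5]
ee_rot: [-0.028, 0.972, -0.007, -0.233]
contact_force: [0.0, -0.6, -1.3]
gripper_width: 45.4
grasp_force: 62.0
clock: 82.95
position: [504.8, 57.4, 110.6]
ee_rot: [-0.028, 0.972, -0.007, -0.232]
contact_force: [0.0, -0.7, -2.8]
gripper_width: 45.2
grasp_force: 62.0
pos [504.8  57.4 110.6] dist 94.9 miss (label y, up) 0.1 1.4 angle 0.13 [ 0.35  0.55 -0.08 -0.13 -1.39 -1.81] 82.95
pipe32 shift px -13 -1 0.94
pipe50 shift px 0 0 0.979
ch40 shift px 0 0 0.915
ch60 shift px 0 0 0.82
```

```bash
python3 -m handwheel '[{"x":0,"y":0,"z":0,"ax":0,"ay":0,"az":0},{"x":0,"y":0,"z":0,"ax":0,"ay":0,"az":0},{"x":0,"y":0,"z":0,"ax":0,"ay":0,"az":0},{"x":0,"y":0,"z":0,"ax":0,"ay":0,"az":0},{"x":0,"y":0,"z":0,"ax":0,"ay":0,"az":0},{"x":0,"y":0,"z":0,"ax":0,"ay":0,"az":0},{"x":0,"y":0,"z":0,"ax":0,"ay":0,"az":0},{"x":0,"y":0,"z":0,"ax":0,"ay":0,"az":0}]'
python3 aim.py 625.7 64.3 62 3.33
python3 -m handwheel '[{"x":0,"y":0,"z":0,"ax":0,"ay":0,"az":0},{"x":0,"y":0,"z":0,"ax":0,"ay":0,"az":0},{"x":0,"y":0,"z":0,"ax":0,"ay":0,"az":0},{"x":0,"y":0,"z":0,"ax":0,"ay":0,"az":0},{"x":0,"y":0,"z":0,"ax":0,"ay":0,"az":0},{"x":0,"y":0,"z":0.1,"ax":0,"ay":0,"az":0},{"x":-0.05,"y":0,"z":0.2,"ax":0,"ay":0,"az":0},{"x":-0.1,"y":-0.05,"z":0.1,"ax":0,"ay":0,"az":0}]'
python3 -m handwheel '[{"x":-0.02,"y":-0.12,"z":0,"ax":0,"ay":0,"az":0.0217},{"x":-0.02,"y":-0.12,"z":0,"ax":0,"ay":0,"az":0.0217},{"x":-0.02,"y":-0.12,"z":0,"ax":0,"ay":0,"az":0.0217},{"x":-0.02,"y":-0.12,"z":0,"ax":0,"ay":0,"az":0.0217},{"x":-0.019,"y":-0.12,"z":0,"ax":0,"ay":0,"az":0.0217},{"x":0,"y":-0.12,"z":0,"ax":0,"ay":0,"az":0.0217},{"x":0,"y":-0.1245,"z":-0.05,"ax":0,"ay":0,"az":0.0217},{"x":0,"y":0,"z":-0.1,"ax":0,"ay":0,"az":0}]'
python3 -m handwheel '[{"x":0,"y":0,"z":-0.1,"ax":0,"ay":0,"az":0},{"x":0,"y":0,"z":-0.1,"ax":0,"ay":0,"az":0},{"x":0,"y":0,"z":-0.05,"ax":0,"ay":0,"az":0},{"x":0,"y":0,"z":0,"ax":0,"ay":0,"az":0},{"x":0,"y":0,"z":0,"ax":0,"ay":0,"az":0},{"x":0,"y":0,"z":0,"ax":0,"ay":0,"az":0},{"x":0,"y":0,"z":0,"ax":0,"ay":0,"az":0},{"x":0,"y":0,"z":0,"ax":0,"ay":0,"az":0}]'
python3 aim.py 570.7 -86 62 17
python3 -m handwheel '[{"x":0,"y":0,"z":0,"ax":0,"ay":0,"az":0},{"x":0,"y":0,"z":0,"ax":0,"ay":0,"az":0},{"x":0,"y":0,"z":0,"ax":0,"ay":0,"az":0},{"x":0,"y":0,"z":0,"ax":0,"ay":0,"az":0},{"x":0,"y":0,"z":0,"ax":0,"ay":0,"az":0},{"x":0,"y":0,"z":0,"ax":0,"ay":0,"az":0},{"x":0,"y":0,"z":0,"ax":0,"ay":0,"az":0},{"x":0,"y":0,"z":0,"ax":0,"ay":0,"az":0}]'
python3 aim.py 570.7 -86 62 17; python3 chk.py
```

```text
clock: 83.8
position: [504.2, 57.3, 109.5]
ee_rot: [-0.028, 0.972, -0.007, -0.233]
contact_force: [-0.7, -0.9, -1.1]
gripper_width: 45.2
grasp_force: 62.0
pos [504.2  57.3 109.5] dist 95.0 miss (label y, up) 0.1 -0.1 angle 0.01 [ 0.35  0.55 -0.08 -0.13 -1.39 -1.81] 83.8
clock: 84.6
position: [476.1, 47.8, 191.7]
ee_rot: [-0.029, 0.972, -0.007, -0.231]
contact_force: [0.6, 0.3, -1.6]
gripper_width: 45.4
grasp_force: 62.2
clock: 85.4
position: [454.7, -123.5, 160.3]
ee_rot: [-0.143, 0.962, -0.035, -0.229]
contact_force: [-0.1, 0.2, -2.3]
gripper_width: 45.5
grasp_force: 62.1
clock: 86.2
position: [454.7, -121.6, 110.1]
ee_rot: [-0.144, 0.962, -0.035, -0.23]
contact_force: [-0.4, 0.8, -1.8]
gripper_width: 45.1
grasp_force: 61.9
pos [ 454.7 -121.6  110.1] dist 94.9 miss (label y, up) -0.1 0.7 angle 0.07 [ 0.13  0.48 -0.3   0.08 -1.26 -1.45] 86.2
clock: 87.0
position: [454.4, -121.6, 109.5]
ee_rot: [-0.144, 0.962, -0.035, -0.231]
contact_force: [0.2, -0.3, -2.0]
gripper_width: 45.4
grasp_force: 61.9
pos [ 454.4 -121.6  109.5] dist 94.9 miss (label y, up) -0.1 -0.1 angle 0.01 [ 0.13  0.48 -0.3   0.08 -1.26 -1.45] 87.0
pipe32 shift px -13 -1 0.94
pipe50 shift px 0 0 0.88
ch40 shift px 0 0 0.894
ch60 shift px 0 0 0.938
```

```bash
python3 -m handwheel '[{"x":0,"y":0,"z":0,"ax":0,"ay":0,"az":0},{"x":0,"y":0,"z":0,"ax":0,"ay":0,"az":0},{"x":0,"y":0,"z":0,"ax":0,"ay":0,"az":0},{"x":0,"y":0,"z":0,"ax":0,"ay":0,"az":0},{"x":0,"y":0,"z":0,"ax":0,"ay":0,"az":0},{"x":0,"y":0,"z":0.1,"ax":0,"ay":0,"az":0},{"x":0,"y":0,"z":0.2,"ax":0,"ay":0,"az":0},{"x":0,"y":0.1,"z":0.1,"ax":0,"ay":0,"az":0}]'
python3 -m handwheel '[{"x":0.02,"y":0.19,"z":0,"ax":0,"ay":0,"az":-0.0311},{"x":0.02,"y":0.19,"z":0,"ax":0,"ay":0,"az":-0.0312},{"x":0.02,"y":0.19,"z":0,"ax":0,"ay":0,"az":-0.0312},{"x":0.02,"y":0.19,"z":0,"ax":0,"ay":0,"az":-0.0312},{"x":0.02,"y":0.19,"z":0,"ax":0,"ay":0,"az":-0.0312},{"x":0.02,"y":0.19,"z":0,"ax":0,"ay":0,"az":-0.0312},{"x":0.03,"y":0.19,"z":0,"ax":0,"ay":0,"az":-0.0312},{"x":0.0365,"y":0.19,"z":0,"ax":0,"ay":0,"az":-0.0311}]'
python3 -m handwheel '[{"x":0,"y":0.0215,"z":-0.1,"ax":0,"ay":0,"az":0},{"x":0,"y":0,"z":-0.15,"ax":0,"ay":0,"az":0},{"x":0,"y":0,"z":-0.1,"ax":0,"ay":0,"az":0},{"x":0,"y":0,"z":-0.05,"ax":0,"ay":0,"az":0},{"x":0,"y":0,"z":0,"ax":0,"ay":0,"az":0},{"x":0,"y":0,"z":0,"ax":0,"ay":0,"az":0},{"x":0,"y":0,"z":0,"ax":0,"ay":0,"az":0},{"x":0,"y":0,"z":0,"ax":0,"ay":0,"az":0}]'
python3 aim.py 612.8 195.1 62 -5.45
python3 -m handwheel '[{"x":0,"y":0,"z":0,"ax":0,"ay":0,"az":0},{"x":0,"y":0,"z":0,"ax":0,"ay":0,"az":0},{"x":0,"y":0,"z":0,"ax":0,"ay":0,"az":0},{"x":0,"y":0,"z":0,"ax":0,"ay":0,"az":0},{"x":0,"y":0,"z":0,"ax":0,"ay":0,"az":0},{"x":0,"y":0,"z":0,"ax":0,"ay":0,"az":0},{"x":0,"y":0,"z":0,"ax":0,"ay":0,"az":0},{"x":0,"y":0,"z":0,"ax":0,"ay":0,"az":0}]'
python3 aim.py 612.8 195.1 62 -5.45; python3 chk.py
```

```text
clock: 87.85
position: [455.2, -102.7, 192.0]
ee_rot: [-0.143, 0.962, -0.035, -0.23]
contact_force: [1.3, 0.6, -1.8]
gripper_width: 45.3
grasp_force: 62.1
clock: 88.65
position: [491.6, 203.8, 189.5]
ee_rot: [0.047, 0.971, 0.011, -0.233]
contact_force: [0.3, -0.2, -2.5]
gripper_width: 45.2
grasp_force: 62.0
clock: 89.45
position: [492.3, 206.9, 110.7]
ee_rot: [0.046, 0.972, 0.012, -0.232]
contact_force: [-0.1, 0.5, -2.2]
gripper_width: 45.2
grasp_force: 62.0
pos [492.3 206.9 110.7] dist 95.0 miss (label y, up) 0.3 1.5 angle 0.12 [ 0.54  0.57  0.01 -0.28 -1.4  -2.1 ] 89.45
clock: 90.25
position: [491.7, 206.7, 109.5]
ee_rot: [0.046, 0.971, 0.011, -0.233]
contact_force: [-0.4, 0.5, -2.4]
gripper_width: 45.3
grasp_force: 62.0
pos [491.7 206.7 109.5] dist 94.9 miss (label y, up) 0.1 -0.1 angle 0.01 [ 0.54  0.57  0.   -0.28 -1.4  -2.1 ] 90.25
pipe32 shift px -13 -1 0.94
pipe50 shift px 0 0 0.998
ch40 shift px 0 0 0.999
ch60 shift px 0 0 0.9
```

```bash
python3 -m handwheel '[{"x":0,"y":0,"z":0,"ax":0,"ay":0,"az":0},{"x":0,"y":0,"z":0,"ax":0,"ay":0,"az":0},{"x":0,"y":0,"z":0,"ax":0,"ay":0,"az":0},{"x":0,"y":0,"z":0,"ax":0,"ay":0,"az":0},{"x":0,"y":0,"z":0,"ax":0,"ay":0,"az":0},{"x":0,"y":0,"z":0.1,"ax":0,"ay":0,"az":0},{"x":0,"y":0,"z":0.2,"ax":0,"ay":0,"az":0},{"x":0,"y":0,"z":0.2,"ax":0,"ay":0,"az":0}]'
python3 -m handwheel '[{"x":0,"y":-0.1,"z":0,"ax":-0.0047,"ay":-0.0498,"az":0},{"x":0,"y":-0.18,"z":0,"ax":-0.0048,"ay":-0.0498,"az":0},{"x":0,"y":-0.18,"z":0,"ax":-0.0047,"ay":-0.0498,"az":0},{"x":0,"y":-0.18,"z":0,"ax":-0.0048,"ay":-0.0498,"az":0},{"x":0,"y":-0.18,"z":0,"ax":-0.0047,"ay":-0.0497,"az":0},{"x":0,"y":-0.18,"z":0,"ax":-0.0048,"ay":-0.0497,"az":0},{"x":0,"y":-0.18,"z":0,"ax":0,"ay":0,"az":0.04},{"x":0,"y":-0.18,"z":0,"ax":0,"ay":0,"az":0.04}]'
python3 -m handwheel '[{"x":-0.01,"y":-0.18,"z":0,"ax":0,"ay":0,"az":0.04},{"x":-0.01,"y":-0.19,"z":0,"ax":0,"ay":0,"az":0.04},{"x":-0.01,"y":-0.19,"z":0,"ax":0,"ay":0,"az":0.04},{"x":-0.01,"y":-0.19,"z":0,"ax":0,"ay":0,"az":0.04},{"x":-0.01,"y":-0.19,"z":0,"ax":0,"ay":0,"az":0.04},{"x":-0.01,"y":-0.19,"z":0,"ax":0,"ay":0,"az":0.0361},{"x":0,"y":-0.19,"z":0,"ax":0,"ay":0,"az":0},{"x":0,"y":-0.19,"z":0,"ax":0,"ay":0,"az":0}]'
python3 -m handwheel '[{"x":0,"y":-0.0585,"z":0,"ax":0,"ay":0,"az":0},{"x":0,"y":0,"z":0,"ax":0,"ay":0,"az":0},{"x":0,"y":0,"z":-0.1,"ax":0,"ay":0,"az":0},{"x":0,"y":0,"z":-0.15,"ax":0,"ay":0,"az":0},{"x":0,"y":0,"z":0,"ax":0,"ay":0,"az":0},{"x":0,"y":0,"z":0,"ax":0,"ay":0,"az":0},{"x":0,"y":0,"z":0,"ax":0,"ay":0,"az":0},{"x":0,"y":0,"z":0,"ax":0,"ay":0,"az":0}]'
python3 -m handwheel '[{"x":0,"y":0,"z":-0.03,"ax":0,"ay":0,"az":0},{"x":0,"y":0,"z":0,"ax":0,"ay":0,"az":0},{"x":0,"y":0,"z":0,"ax":0,"ay":0,"az":0},{"x":0,"y":0,"z":0,"ax":0,"ay":0,"az":0},{"x":0,"y":0,"z":0,"ax":0,"ay":0,"az":0},{"x":0,"y":0,"z":0,"ax":0,"ay":0,"az":0},{"x":0,"y":0,"z":0,"ax":0,"ay":0,"az":0},{"x":0,"y":0,"z":0,"ax":0,"ay":0,"az":0}]'
python3 - <<'E'
from h import *
s=arm.read_state(); print(s['position'],R.from_quat(s['ee_rot']).as_matrix().round(4).tolist(),s['joints'].round(2))
E
```

```text
clock: 91.1
position: [491.3, 206.4, 210.1]
ee_rot: [0.046, 0.971, 0.01, -0.234]
contact_force: [1.6, 1.1, -2.5]
gripper_width: 45.3
grasp_force: 61.9
clock: 91.9
position: [490.4, -66.5, 210.0]
ee_rot: [-0.017, 1.0, 0.0, -0.0]
contact_force: [0.7, -0.3, -1.6]
gripper_width: 45.1
grasp_force: 62.1
clock: 92.7
position: [478.9, -368.6, 209.4]
ee_rot: [-0.199, 0.98, 0.001, -0.0]
contact_force: [1.5, 0.7, -2.3]
gripper_width: 45.9
grasp_force: 62.1
clock: 93.5
position: [480.6, -379.1, 161.4]
ee_rot: [-0.2, 0.98, -0.001, 0.001]
contact_force: [-0.1, -0.0, -1.3]
gripper_width: 45.5
grasp_force: 62.1
clock: 94.3
position: [479.7, -379.0, 153.5]
ee_rot: [-0.199, 0.98, -0.0, -0.0]
contact_force: [0.4, -0.2, -1.6]
gripper_width: 45.5
grasp_force: 62.2
[ 479.71784674 -379.02553454  153.53242757] [[-0.9205, -0.3908, -0.0001], [-0.3908, 0.9205, -0.0002], [0.0001, -0.0001, -1.0]] [-0.4   0.42 -0.14  0.   -1.01 -0.77]
```

```bash
python3 -m handwheel '[{"x":0,"y":0,"z":-0.06,"ax":0,"ay":0,"az":0},{"x":0,"y":0,"z":-0.15,"ax":0,"ay":0,"az":0},{"x":0,"y":0,"z":-0.15,"ax":0,"ay":0,"az":0},{"x":0,"y":0,"z":-0.15,"ax":0,"ay":0,"az":0},{"x":0,"y":0,"z":-0.1,"ax":0,"ay":0,"az":0},{"x":0,"y":0,"z":-0.03,"ax":0,"ay":0,"az":0},{"x":0,"y":0,"z":-0.0175,"ax":0,"ay":0,"az":0},{"x":0,"y":0,"z":0,"ax":0,"ay":0,"az":0}]'
python3 -m handwheel '[{"x":0,"y":0,"z":-0.006,"ax":0,"ay":0,"az":0},{"x":0,"y":0,"z":-0.005,"ax":0,"ay":0,"az":0},{"x":0,"y":0,"z":-0.004,"ax":0,"ay":0,"az":0},{"x":0,"y":0,"z":-0.003,"ax":0,"ay":0,"az":0},{"x":0,"y":0,"z":0,"ax":0,"ay":0,"az":0},{"x":0,"y":0,"z":0,"ax":0,"ay":0,"az":0},{"x":0,"y":0,"z":0,"ax":0,"ay":0,"az":0},{"x":0,"y":0,"z":0,"ax":0,"ay":0,"az":0}]'

```

```text
clock: 95.1
position: [480.1, -379.2, 22.3]
ee_rot: [-0.2, 0.98, -0.0, 0.0]
contact_force: [-0.2, 0.2, -1.8]
gripper_width: 45.7
grasp_force: 62.2
clock: 95.9
position: [479.7, -379.0, 18.4]
ee_rot: [-0.199, 0.98, -0.0, -0.0]
contact_force: [0.3, 0.5, -2.9]
gripper_width: 45.2
grasp_force: 62.2
```

```bash
python3 -m handwheel '[{"x":0,"y":0,"z":-0.002,"ax":0,"ay":0,"az":0},{"x":0,"y":0,"z":0,"ax":0,"ay":0,"az":0},{"x":0,"y":0,"z":0,"ax":0,"ay":0,"az":0},{"x":0,"y":0,"z":0,"ax":0,"ay":0,"az":0},{"x":0,"y":0,"z":0,"ax":0,"ay":0,"az":0},{"x":0,"y":0,"z":0,"ax":0,"ay":0,"az":0},{"x":0,"y":0,"z":0,"ax":0,"ay":0,"az":0},{"x":0,"y":0,"z":0,"ax":0,"ay":0,"az":0}]'
```

```text
clock: 96.7
position: [479.8, -379.0, 18.2]
ee_rot: [-0.199, 0.98, -0.0, -0.0]
contact_force: [0.6, 1.9, 2.1]
gripper_width: 45.9
grasp_force: 62.7
```

Resting on the mat; release and withdraw.

```bash
python3 -m handwheel '[{"x":0,"y":0,"z":0,"ax":0,"ay":0,"az":0},{"x":0,"y":0,"z":0,"ax":0,"ay":0,"az":0},{"x":0,"y":0,"z":0,"ax":0,"ay":0,"az":0},{"x":0,"y":0,"z":0,"ax":0,"ay":0,"az":0},{"x":0,"y":0,"z":0,"ax":0,"ay":0,"az":0},{"x":0,"y":0,"z":0,"ax":0,"ay":0,"az":0},{"x":0,"y":0,"z":0,"ax":0,"ay":0,"az":0},{"x":0,"y":0,"z":0,"ax":0,"ay":0,"az":0}]' 0.65
python3 -m handwheel '[{"x":0,"y":0,"z":0.05,"ax":0,"ay":0,"az":0},{"x":0,"y":0,"z":0.15,"ax":0,"ay":0,"az":0},{"x":0,"y":0,"z":0.2,"ax":0,"ay":0,"az":0},{"x":0,"y":0,"z":0.2,"ax":0,"ay":0,"az":0},{"x":0,"y":0,"z":0.2,"ax":0,"ay":0,"az":0},{"x":-0.1,"y":0,"z":0.2,"ax":0,"ay":0,"az":0},{"x":-0.1,"y":0,"z":0.2,"ax":0,"ay":0,"az":0},{"x":0,"y":0,"z":0.1,"ax":0,"ay":0,"az":0}]'
python3 -m handwheel '[{"x":0,"y":0,"z":0,"ax":0,"ay":0,"az":0},{"x":0,"y":0,"z":0,"ax":0,"ay":0,"az":0},{"x":0,"y":0,"z":0,"ax":0,"ay":0,"az":0},{"x":0,"y":0,"z":0,"ax":0,"ay":0,"az":0},{"x":0,"y":0,"z":0,"ax":0,"ay":0,"az":0},{"x":0,"y":0,"z":0,"ax":0,"ay":0,"az":0},{"x":0,"y":0,"z":0,"ax":0,"ay":0,"az":0},{"x":0,"y":0,"z":0,"ax":0,"ay":0,"az":0}]'
python3 - <<'E'
from h import *
im,p=snap('wrist','w15.png'); g=im.min(2); m=((g>70)&(im.max(2)-im.min(2)<30)).astype(np.uint8); m[260:]=0
n,l,st,ce=cv2.connectedComponentsWithStats(m)
for k in range(1,n):
    if st[k][4]>800:
        c=max(cv2.findContours((l==k).astype(np.uint8),0,2)[0],key=cv2.contourArea); b=cv2.boxPoints(cv2.minAreaRect(c)); X=onplane(p,b,56); d=X[1]-X[0]; e=X[2]-X[1]
        print(st[k],X.mean(0).round(1),np.linalg.norm(d).round(1),np.linalg.norm(e).round(1),np.degrees(np.arctan2(d[1],d[0])).round(1))
print(arm.read_state()['position'])
E
python3 chk.py
```

```text
clock: 97.5
position: [479.7, -379.0, 18.0]
ee_rot: [-0.199, 0.98, -0.0, -0.0]
contact_force: [0.6, 0.1, -0.2]
gripper_width: 70.6
grasp_force: 0.0
clock: 98.3
position: [438.6, -379.7, 283.9]
ee_rot: [-0.199, 0.98, -0.003, 0.003]
contact_force: [0.7, -0.5, 0.4]
gripper_width: 70.7
grasp_force: 0.0
clock: 99.1
position: [439.8, -379.0, 277.9]
ee_rot: [-0.199, 0.98, 0.0, -0.0]
contact_force: [0.1, -0.7, -0.4]
gripper_width: 70.1
grasp_force: 0.0
[ 247  154   42   83 3319] [ 465.  -385.8   56. ] 43.7 92.7 113.0
[ 394  190   59   70 1148] [ 430.4 -209.    56. ] 95.9 17.6 173.5
[ 439.75305413 -379.01487118  277.93506306]
pipe32 shift px -13 -1 0.94
pipe50 shift px 0 0 0.894
ch40 shift px 0 0 0.999
ch60 shift px 0 0 0.999
```

```bash
python3 -c "from bench import arm; print(arm.job_done())"
```

```text
the job is handed in; nothing more can be done
None
```

I gauged and scanned all four offcuts in order (pipe32, channel40, pipe50, channel60), hung the leaves back in the rack, laid the scanner back on its mat as it lay, and handed the job in at about 99 s; pipe32 was knocked about 3 cm aside along the way, so I found its label again before scanning it.

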